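# Load the bench shaker and couple its drive hook

## Task

Load the bench shaker: stack all the closed staining boxes squarely, one on another, on the middle of its tray with their long sides along the tray, then lower the hold-down plate over the four posts until it lies flat on the top box. Slide the tray so that its drive pin is under the hook, then push the yellow drive hook down onto the pin until its red sprung latch flips shut behind it, and leave it coupled. Do not disturb the other things on the bench.

Things in the scene. Friction and masses are not known exactly. Their poses are not given: they have to be found in the camera images.
- box1: Closed staining box, pale body with a coloured lid (boxes 1 and 2 blue, 3 and 4 yellow, 5 green), 126 x 56 x 32 mm, about 0.16 kg, flat top and bottom. Origin: centre of the underside; x along the 126 mm side, y along the 56 mm side, z up through the lid.
- box2: Closed staining box, blue lid, same size and axes as box1.
- box3: Closed staining box, yellow lid, same size and axes as box1.
- box4: Closed staining box, yellow lid, same size and axes as box1.
- plate: Aluminium hold-down plate, 116 (x) x 144 (y) x 6 mm, 0.4 kg, with four 14 mm holes at x = +-46, y = +-58 mm. Black bar handle across its middle: 14 mm wide (x), 90 mm long (y), from 36 to 50 mm above the underside, on two thin rods at y = +-36 mm. Origin: centre of the underside, z up. It is the same after a half turn.
- shaker: Reciprocating bench shaker, fixed to the bench: grey-white bed 170 (x) x 410 (y) x 34 mm with a drive head (175 x 100 x 150 mm high, y = 285 to 385 mm) at its +y end. Origin on the bench top under the middle of the tray when joint tray reads 0; y points along the tray's travel towards the drive head.
- deck (a point): Middle of the tray's flat top, 60 mm above the bench, where the column of boxes stands (a thin dark mat marks it); axes as the shaker's, and it moves with the tray. Tray 150 (x) x 168 (y) mm; four upright posts of 10 mm diameter, tapered tips, stand on it at x = +-46, y = +-58 mm, 190 mm tall. The boxes stand between the posts (13 mm free on each side) with their long side along y.
- tray (a joint): Travel of the tray along the shaker's y, in m: 0 = drive pin exactly under the hook, negative = away from the drive head; runs from -0.045 to an end stop at +0.002. It stays where it is left (friction about 7 N; pushing or pulling a post moves it).
- pin (a point): Middle of the tray's drive pin: a level steel pin of 14 mm diameter along x, 45 mm above the tray's top and 118 mm from the deck point along +y, held between two upright lugs (outsides at x = +-25 mm).
- link (a joint): Drive link with the hook, hinged on the drive head 105 mm above the bench, 263 mm from the shaker's origin along y, axis along x; in rad: 0 = lying level, hook fully home on the pin; grows as it is raised, up to 1.0. It stays where it is left (about 4 N at the handle moves it).
- hook_seat (a point): Point in the hook's mouth where the pin's axis lies when fully home, 145 mm from the hinge. The mouth faces down when the link is level, is 22 mm wide, flares to about 40 mm below and tolerates the pin 5 mm off along y.
- link_grip (a point): Grip point on the link's black round handle: 16 mm diameter, along x, sticking out of the link on its -x side from 8 to 92 mm; the point is 60 mm from the link's middle, 85 mm from the hinge along the link and 8 mm above the line from hinge to hook_seat when level. Swings on an arc about the hinge; pushing down here with roughly 15 to 25 N brings the hook home.
- latch (a joint): Red sprung latch across the hook's mouth, rad: 0 = shut, grows as the pin pushes it inwards (to about 1.4); it springs back to 0 once the pin is fully past it.
- beaker: Bystander: clear waste beaker with a yellow label, 94 mm wide, 115 mm high. Origin: centre of underside.
- tiprack: Bystander: pipette tip rack, 118 x 84 x 70 mm, blue top with white tips. Origin: centre of underside.
- box5: Closed staining box, green lid, same size and axes as box1.
There are look-alikes about, which are no part of the job. Leave any black or purple look-alike of the box4 alone.

How it is judged:
By the outcome, as a careful person would: the job done as asked, in the order asked, and still so for the second after the job is handed in, with the robot touching nothing.
Of box1, box2, box3, box4, box5 only 3 to 4 are there at a start; the rules pass over those that are not, and their reading is None.
At some moment in a run one of box1, box2, box3, box4, box5 may be knocked a few centimetres aside while the robot is not near it.
It also fails if it takes over 210 s, if anything falls off the work surface, if the arm or the gripper's body presses on something with over 40 N, if the wrist force passes 120 N, or if a joint passes its speed limit or range.

## Robot

A 6-joint arm with a two-finger parallel gripper is mounted at the origin on the work surface. World frame = base frame: x ahead of the robot, y to its left, z up, the work surface at z = 0. Lengths are in m, angles in rad, forces in N, time in s.
With the tool pointing down it reaches from about 0.425 to 0.95 m from the base axis. Payload 3.5 kg.
Tool frame: the origin (TCP) lies on the centre line of the jaws, within the pads' length; the fingertips stand 11 mm ahead of it and the grasp point (between the pads) lies 8 mm behind it; x points along the fingers, y is the direction in which the jaws open and shut, and the axes are right-handed (so a half turn about x gives the same grasp; the last joint's range is limited). The gripper opens to 85 mm and grips with 20 to 120 N. Pads are 22 mm wide; open, the fingers measure 114 mm over their backs; the gripper's body (76 mm by 85 mm) begins 54 mm behind the grasp point. The pads swing forward as they close: fully open they stand 13 mm farther back than shut.
Start: joints at [1.155, 0.286, 1.577, -0, 1.279, -0.15], TCP at [0.177, 0.651, 0.242] pointing down, gripper open.
Joint ranges: [-2.77, 2.77], [-0.9, 2.22], [0.21, 2.48], [-1.53, 4.67], [0.24, 2.81], [-2.84, 2.84]. Speed limits (rad/s): [2.79, 2.79, 3.14, 3.14, 3.14, 3.14].

## Interface

Orientations are given as a unit quaternion [x, y, z, w].
In Python, from plant import ctrl gives the robot as it stands. The module is installed in compiled form; this text tells all that it offers.
- The arm moves only by the tool drive_tool, never from a script. Its argument "series" is a list of rows, each a list of 2 entries, a list of its own where there are three numbers: the shift along the tool's x, y, z in units of 50 mm (1.0 is 50 mm), then the turn, a rotation vector about the tool's x, y, z in degrees. A call has 1 to 5 rows; each row shifts and turns the pose as measured when the row begins, along the tool's axes as they then stand; what a row does not reach is not made up. A row lasts 1/10 s, in which the tool goes at most 50 mm and 8.59 degrees, less where a joint would pass 70% of its speed; a pose out of reach is approached as far as the arm can. A call is refused whole if a number of a shift passes 1 or a number of a turn 8.59, either way. A call with a gripper value outside its range is refused whole. "grip" is the gripper's target within -1 to 1 (fully open at 1, half-way at 0, shut at -1), set as the call begins (left out, the last holds). The fingers move at their own pace and stop on an object; "newtons" is the grip in N (left out, the last holds). Time passes only in rows, so rows that do not move let the fingers close. It gives the time, the measured TCP pose, the force and the opening at its end, in the units of the state.
- ctrl.get_state(): the state, without advancing time (a new reading comes with each control period).
- ctrl.read_camera(name): name is "scene" or "top"; returns a dict with "img" (400x640x3 uint8, red, green, blue), "camera_matrix" (3x3 intrinsics, pixels), "R" (3x3) and "t" (3): a world point X has camera coordinates R X + t. Camera axes: x right, y down, z forward; pixel columns grow to the right and rows downward; lengths in m; the calibration is good to about 2 mm. A picture is of the moment at which its call begins. There is no depth.
- ctrl.sign_off(): hands the job in, once; it reports no verdict.
The state is a dict: "time": time; "qpos": joint angles; "dq": joint speeds; "joint_efforts": joint torques, N m; "eef_pos": TCP position; "tcp_rot": TCP orientation; "contact_force": force on the tool from outside, world axes, zero at the start; "wrist_torque": the same for the moment, N m; "opening": opening from 0.0 (shut) to 1.0 (fully open).
Only numpy, scipy, OpenCV 4.12 (cv2) and the standard library are available. Lean on these libraries where they do the work, as an engineer would, in place of code of your own. Each camera call takes 0.05 s, during which the arm holds its last target.

## Working session

There is one attempt and no reset: what is moved stays moved. The work goes in short steps, Python scripts to look and compute and a tool call to move; the robot and the scene stay as the last step left them, time stands still between calls to the robot, and variables do not carry over. Pictures are saved under pics/ and viewed, and the job is handed in when it is done.

Besides the shell and the picture viewer there is one more tool, called after "Request:" as name(argument=value, ...), one argument or row to a line, values as JSON. drive_tool: Moves the arm, as the interface text tells. Its arguments: {"type":"object","properties":{"series":{"type":"array"},"grip":{"type":"number"},"newtons":{"type":"number"}},"required":["series"]}

```bash
mkdir -p pics; ls; python3 - <<'E'
from plant import ctrl
import cv2,numpy as np
np.set_printoptions(precision=4,suppress=True)
print(ctrl.get_state())
for n in("scene","top"):
    d=ctrl.read_camera(n)
    print(n,d["camera_matrix"],d["R"],d["t"])
    cv2.imwrite(f"pics/{n}0.png",d["img"][:,:,::-1])
E
```

```text
pics
{'time': 0.0, 'qpos': array([ 1.155 ,  0.2872,  1.5782, -0.    ,  1.2786, -0.15  ]), 'dq': array([ 0.0008,  0.0042, -0.0004,  0.0011, -0.0007, -0.0007]), 'joint_efforts': array([ -0.0013, -40.5976, -29.2626,  -0.0002,   0.0059,  -0.    ]), 'eef_pos': array([0.177 , 0.6507, 0.241 ]), 'tcp_rot': array([ 0.0929,  0.7011, -0.0945,  0.7006]), 'contact_force': array([0.3168, 0.7168, 0.3257]), 'wrist_torque': array([-0.0593, -0.0014, -0.0281]), 'opening': 0.9983755224299282}
scene [[473.3135   0.     316.7392]
 [  0.     473.3135 203.6821]
 [  0.       0.       1.    ]] [[ 0.7947  0.6069  0.0078]
 [ 0.351  -0.4491 -0.8216]
 [-0.4951  0.6557 -0.57  ]] [-0.3897 -0.1188  1.9969]
top [[411.4469   0.     324.4902]
 [  0.     411.4469 198.7243]
 [  0.       0.       1.    ]] [[ 0.0017 -1.     -0.0008]
 [-0.9909 -0.0015 -0.1348]
 [ 0.1348  0.001  -0.9909]] [-0.0317  0.5073  1.2476]
```

View pics/scene0.png

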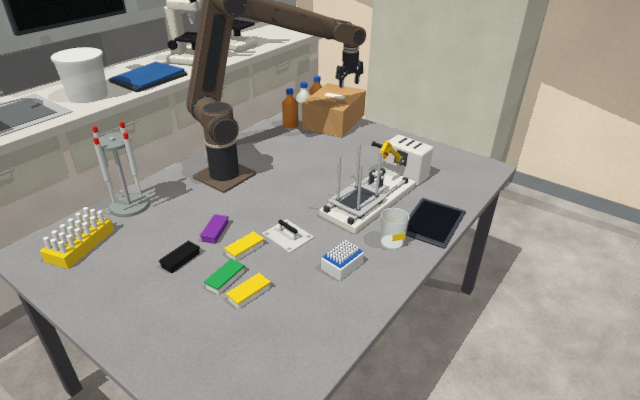

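View pics/top0.png

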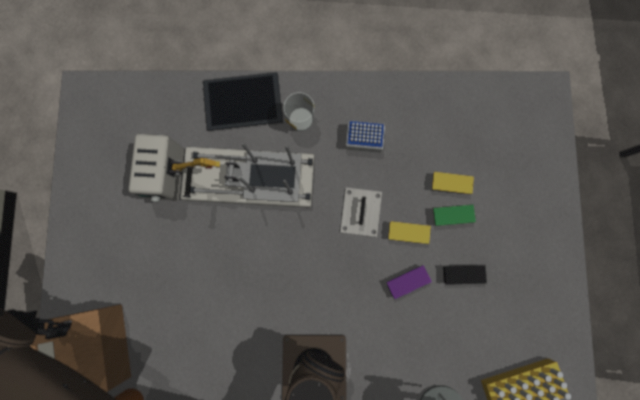

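```bash
cat > h.py <<'E'
from plant import ctrl
import cv2,numpy as np
np.set_printoptions(precision=4,suppress=True)
def cam(n):
    d=ctrl.read_camera(n); return d
def proj(d,X):
    X=np.atleast_2d(X); c=X@np.array(d["R"]).T+np.array(d["t"])
    p=c@np.array(d["camera_matrix"]).T
    return p[:,:2]/p[:,2:]
def back(d,uv,z):
    uv=np.atleast_2d(uv).astype(float)
    r=np.c_[uv,np.ones(len(uv))]@np.linalg.inv(d["camera_matrix"]).T
    R=np.array(d["R"]);C=-R.T@np.array(d["t"]); w=r@R
    s=(z-C[2])/w[:,2]
    return C+w*s[:,None]
def crop(d,x0,y0,x1,y1,k,name):
    im=d["img"][y0:y1,x0:x1,::-1]
    cv2.imwrite(f"pics/{name}.png",cv2.resize(im,None,fx=k,fy=k,interpolation=cv2.INTER_CUBIC))
E
python3 - <<'E'
from h import *
d=cam("top"); crop(d,330,110,530,310,4 and 3,"t_boxes"); crop(d,120,120,330,220,3.8,"t_shak")
s=cam("scene"); crop(s,310,130,450,240,5,"s_shak"); crop(s,140,200,380,320,3.3,"s_boxes")
print(back(d,[[452,183],[455,215],[410,232],[465,274],[408,281]],0.032)); print(back(d,[[361,212]],0.006),back(d,[272,177],0.06))
E
```

```text
[[ 0.558  -0.4308  0.032 ]
 [ 0.4573 -0.436   0.032 ]
 [ 0.4044 -0.295   0.032 ]
 [ 0.277  -0.4591  0.032 ]
 [ 0.2557 -0.285   0.032 ]]
[[ 0.4689 -0.1467  0.006 ]] [[0.571  0.1306 0.06  ]]
```

View pics/t_boxes.png

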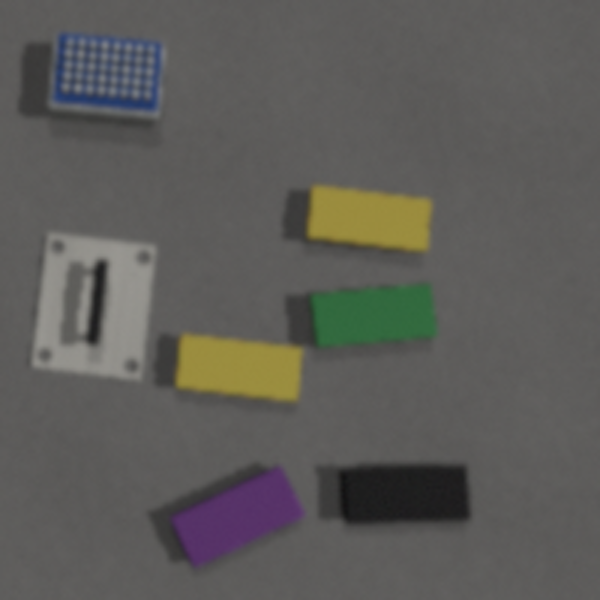

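View pics/t_shak.png

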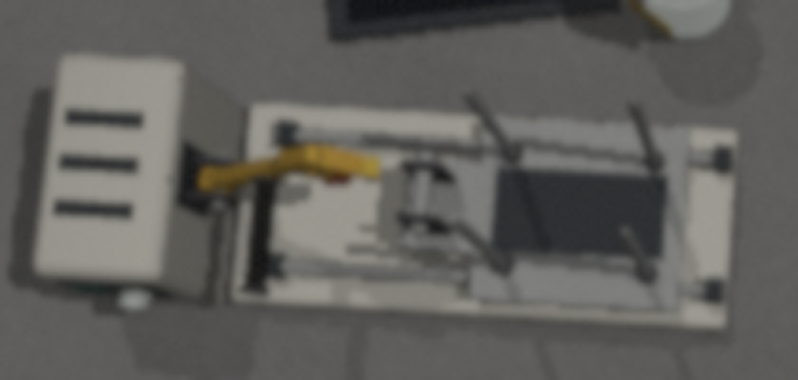

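View pics/s_shak.png

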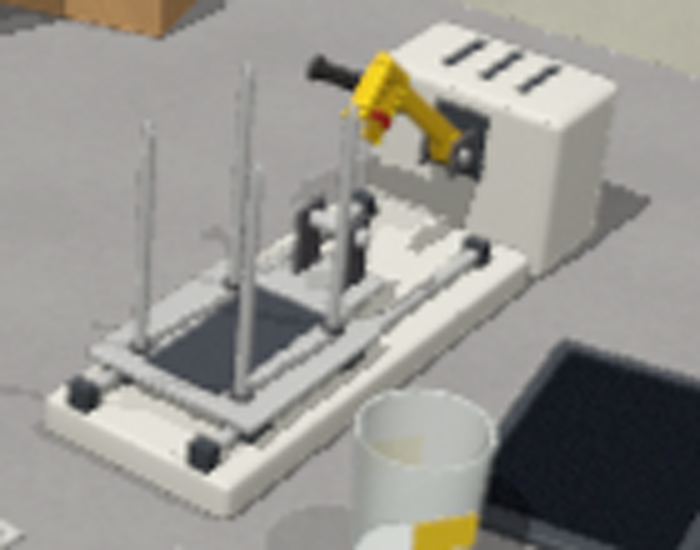

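View pics/s_boxes.png

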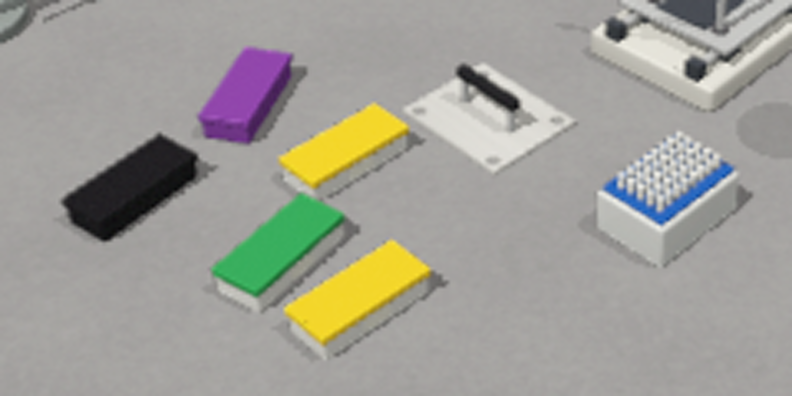

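```bash
cat >> h.py <<'E'
from scipy.optimize import least_squares
def rot(y): c,s=np.cos(y),np.sin(y); return np.array([[c,-s,0],[s,c,0],[0,0,1]])
def place(p,L): return np.asarray(L)@rot(p[2]).T+np.array([p[0],p[1],0])
def boxes(d):
    hsv=cv2.cvtColor(d["img"],cv2.COLOR_RGB2HSV); out=[]
    for c,lo,hi in(("Y",(20,110,90),(34,255,255)),("G",(55,110,50),(80,255,255)),("B",(100,110,60),(120,255,255))):
        m=cv2.inRange(hsv,lo,hi)
        cs,_=cv2.findContours(m,cv2.RETR_EXTERNAL,cv2.CHAIN_APPROX_NONE)
        for k in cs:
            if cv2.contourArea(k)<150: continue
            w=back(d,k[:,0],0.032)[:,:2]
            (cx,cy),(a,b),an=cv2.minAreaRect((w*1000).astype(np.float32))
            mm=cv2.moments(k); cc=back(d,[mm["m10"]/mm["m00"],mm["m01"]/mm["m00"]],0.032)[0]
            if a<b: an+=90
            an=(an+90)%180-90
            out.append((c,np.round(cc[:2],4),np.round([cx/1000,cy/1000],4),np.round([a,b]),round(an,1)))
    return out
E
python3 - <<'E'
from h import *
T=cam("top");S=cam("scene")
for d in(T,S):
    for o in boxes(d): print(*o)
L=lambda z:np.array([[-46,-58,z],[-46,58,z],[46,-58,z],[46,58,z]])/1000.
so=np.array([310,130]);to=np.array([120,120])
sb=np.array([[143,347],[233,285],[243,390],[335,325]])/5+so; st=np.array([[149,122],[248,65],[258,165],[350,105]])/5+so
tb=np.array([[648,272],[505,268],[655,165],[515,155]])/3.8+to; tt=np.array([[627,230],[460,225],[633,105],[470,98]])/3.8+to
def f(p): return np.r_[proj(S,place(p,L(60)))-sb,proj(S,place(p,L(250)))-st,proj(T,place(p,L(60)))-tb,proj(T,place(p,L(250)))-tt].ravel()
r=least_squares(f,[.57,.13,0],loss="soft_l1"); print(r.x); print(f(r.x).reshape(-1,2))
E
```

```text
Y [-0.0358 -0.624 ] [-0.0568 -0.6263] [101. 222.] -72.6
Y [ 0.4036 -0.2916] [ 0.4037 -0.2914] [127.  57.] 84.2
Y [ 0.5593 -0.4318] [ 0.5596 -0.4319] [127.  57.] 83.3
Y [0.6222 0.3667] [0.6214 0.3755] [ 30. 145.] -85.9
G [ 0.4579 -0.4323] [ 0.4581 -0.4325] [ 51. 122.] -85.1
Y [ 0.5672 -0.4393] [ 0.5668 -0.4367] [129.  61.] 83.2
Y [ 0.4118 -0.2984] [ 0.4115 -0.2964] [130.  63.] 83.2
Y [-0.0105 -0.6417] [-0.0438 -0.6209] [153. 258.] -72.8
Y [0.4647 0.572 ] [0.4605 0.559 ] [ 81. 206.] -36.0
G [ 0.4655 -0.4405] [ 0.4649 -0.4372] [ 59. 128.] -84.9
B [-1.1994  0.5045] [-1.2062  0.5173] [286. 371.] -84.7
[ 0.5749  0.1287 -0.0423]
[[-2.0119 -0.0367]
 [-1.5411 -0.5269]
 [-1.789   0.7026]
 [-2.0562  0.0763]
 [-1.4736 -0.3374]
 [-1.711  -0.6983]
 [-1.6238 -0.3299]
 [-0.8526 -0.8098]
 [ 0.1111 -0.2483]
 [-0.0795 -0.8371]
 [-0.0924 -1.4866]
 [-0.7053 -0.4624]
 [-0.3735 -0.3368]
 [-0.888  -0.9427]
 [ 0.0396 -1.8195]
 [-1.0209 -1.8523]]
```

```bash
cat >> h.py <<'E'
from scipy.spatial.transform import Rotation as Ro
def go(pos,jaw):
    """jaw = direction (deg, world) of tool y with tool pointing down; mod 180"""
    s=ctrl.get_state(); R=Ro.from_quat(s["tcp_rot"]); p=s["eef_pos"]
    best=None
    for k in(0,180):
        a=np.radians(jaw+k); y=np.array([np.cos(a),np.sin(a),0]); x=np.array([0,0,-1.]); M=np.c_[x,y,np.cross(x,y)]
        rv=(R.inv()*Ro.from_matrix(M)).as_rotvec(degrees=True)
        if best is None or np.linalg.norm(rv)<np.linalg.norm(best): best=rv
    sh=R.inv().apply(np.array(pos)-p)/0.05
    y=R.as_matrix()[:,1]
    print("t",round(s["time"],2),"pos",p,"jawdeg",round(np.degrees(np.arctan2(y[1],y[0])),2),"down",R.as_matrix()[:,0],"F",s["contact_force"],"op",round(s["opening"],3),"q",s["qpos"])
    print("shift",sh,"norm rows",round(np.linalg.norm(sh),2),"turn",best)
E
python3 -c "
from h import *
go([0.404,-.292,.3],-6); print(Ro.from_quat(ctrl.get_state()['tcp_rot']).as_matrix())"
```

```text
t 0.3 pos [0.1772 0.6511 0.2418] jawdeg 74.77 down [-0.0003 -0.0008 -1.    ] F [0.2047 0.1577 0.218 ] op 1.001 q [ 1.155   0.2866  1.5772  0.      1.2786 -0.15  ]
shift [ -1.1502 -17.0088   9.3314] norm rows 19.43 turn [80.7705  0.0279  0.0453]
[[-0.0003  0.2627  0.9649]
 [-0.0008  0.9649 -0.2627]
 [-1.     -0.0008 -0.0001]]
```

Request:
drive_tool(
  series=[
    [[-1,0,0],[0,0,0]],
    [[-1,0,0],[0,0,0]],
  ],
  grip=1,
)

```text
time: 0.5
eef_pos: [0.1757, 0.6476, 0.3318]
tcp_rot: [0.086, 0.703, -0.101, 0.699]
contact_force: [-0.1, -0.1, 0.3]
opening: 0.998
```

Request:
drive_tool(
  series=[
    [[0,-0.58,0.8],[0,0,0]],
    [[0,-0.58,0.8],[0,0,0]],
    [[0,-0.58,0.8],[0,0,0]],
    [[0,-0.58,0.8],[0,0,0]],
    [[0,-0.58,0.8],[0,0,0]],
  ],
)

```text
time: 1.0
eef_pos: [0.3322, 0.4577, 0.3447]
tcp_rot: [0.089, 0.701, -0.09, 0.702]
contact_force: [1.2, 0.7, 0.7]
opening: 1.003
```

Request:
drive_tool(
  series=[
    [[0,-0.58,0.8],[0,0,0]],
    [[0,-0.58,0.8],[0,0,0]],
    [[0,-0.58,0.8],[0,0,0]],
    [[0,-0.58,0.8],[0,0,0]],
    [[0,-0.58,0.8],[0,0,0]],
  ],
)

```text
time: 1.5
eef_pos: [0.4897, 0.2633, 0.3466]
tcp_rot: [0.089, 0.7, -0.089, 0.703]
contact_force: [0.8, 0.7, 0.8]
opening: 0.998
```

```bash
python3 -c "
from h import *
go([0.45,-.1,.3],-6)"
```

```text
t 1.5 pos [0.4897 0.2633 0.3466] jawdeg 75.5 down [ 0.0042 -0.0002 -1.    ] F [0.7892 0.7326 0.7902] op 0.998 q [ 0.3114 -0.0419  1.7487 -0.0015  1.4309 -1.006 ]
shift [ 0.9298 -7.2333  1.0475] norm rows 7.37 turn [81.4948  0.1598 -0.2063]
```

Request:
drive_tool(
  series=[
    [[0,-0.87,0.23],[8,0,0]],
    [[0,-0.83,0.35],[8,0,0]],
    [[0,-0.77,0.46],[8,0,0]],
    [[0,-0.7,0.57],[8,0,0]],
    [[0,-0.61,0.66],[8,0,0]],
  ],
)

```text
time: 2.0
eef_pos: [0.4912, 0.0288, 0.346]
tcp_rot: [0.333, 0.622, -0.332, 0.626]
contact_force: [0.6, -0.4, -0.5]
opening: 1.004
```

Request:
drive_tool(
  series=[
    [[0,-0.52,0.74],[8,0,0]],
    [[0,-0.41,0.8],[8,0,0]],
    [[0,-0.29,0.85],[8,0,0]],
    [[0,-0.17,0.88],[8,0,0]],
    [[0,-0.05,0.9],[8,0,0]],
  ],
)

```text
time: 2.5
eef_pos: [0.4816, -0.2051, 0.3474]
tcp_rot: [0.535, 0.462, -0.531, 0.467]
contact_force: [1.0, 1.3, -0.7]
opening: 1.005
```

```bash
python3 -c "
from h import *
go([0.404,-.292,.25],-6)
T=cam('top');S=cam('scene')
for d in(T,S):
    for o in boxes(d): print(*o)
crop(T,330,110,530,310,3,'t1');crop(S,140,100,380,320,3.3,'s1')"
```

```text
t 2.5 pos [ 0.4816 -0.2051  0.3474] jawdeg -7.86 down [ 0.0094 -0.0019 -1.    ] F [ 1.0491  1.284  -0.6827] op 1.005 q [-0.5984 -0.1215  1.8218  0.0037  1.4325 -0.4617]
shift [ 1.9364 -1.3179  1.9321] norm rows 3.04 turn [-1.8558  0.0446 -0.5458]
Y [-0.0354 -0.6219] [-0.0561 -0.6257] [102. 223.] -72.8
Y [ 0.5527 -0.47  ] [ 0.5552 -0.4668] [56. 56.] -7.3
Y [0.6209 0.3722] [0.6211 0.3771] [ 30. 148.] -85.7
G [ 0.4572 -0.4382] [ 0.4581 -0.4335] [ 50. 120.] -84.7
Y [ 0.5672 -0.4393] [ 0.5668 -0.4367] [129.  61.] 83.2
Y [ 0.4118 -0.2984] [ 0.4115 -0.2964] [130.  63.] 83.2
Y [-0.0104 -0.6418] [-0.0438 -0.6209] [153. 258.] -72.8
Y [0.4647 0.5721] [0.4605 0.559 ] [ 81. 206.] -36.0
G [ 0.4655 -0.4405] [ 0.4649 -0.4372] [ 59. 128.] -84.9
B [-1.1993  0.5042] [-1.2065  0.5171] [286. 372.] -84.1
```

Request:
drive_tool(
  series=[
    [[0.1,-0.66,0.7],[-1.8,0,-0.5]],
    [[0.4,-0.66,0.7],[0,0,0]],
    [[0.8,0,0.55],[0,0,0]],
    [[1,0,0],[0,0,0]],
    [[0.6,0,0],[0,0,0]],
  ],
)

```text
time: 3.1
eef_pos: [0.4074, -0.3003, 0.2062]
tcp_rot: [-0.524, -0.468, 0.525, -0.481]
contact_force: [0.3, 0.8, -0.6]
opening: 0.999
```

```bash
python3 -c "
from h import *
go([0.406,-.294,.016+.008-.016],-6)
T=cam('top');S=cam('scene')
crop(T,360,190,450,270,7,'t2');crop(S,190,180,310,310,5,'s2')
st=ctrl.get_state();p=st['eef_pos'];tip=p+np.array([0,0,-.011]);print(proj(T,[p,tip]),proj(S,[p,tip]))"
```

```text
t 3.1 pos [ 0.4074 -0.3003  0.2062] jawdeg -5.78 down [ 0.0121 -0.0138 -0.9998] F [ 0.2765  0.8345 -0.5731] op 0.999 q [-0.8357 -0.0667  2.0297 -0.0003  1.1602 -0.7347]
shift [ 3.9609 -0.0945 -0.1721] norm rows 3.97 turn [ 0.2187  0.7172 -0.7705]
[[424.5774 227.6412]
 [423.5984 227.9069]] [[238.1784 200.5352]
 [238.4817 203.4204]]
```

View pics/t2.png

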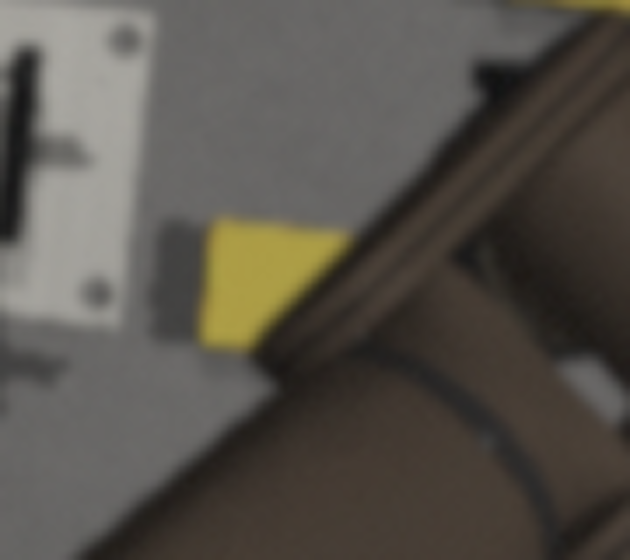

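View pics/s2.png

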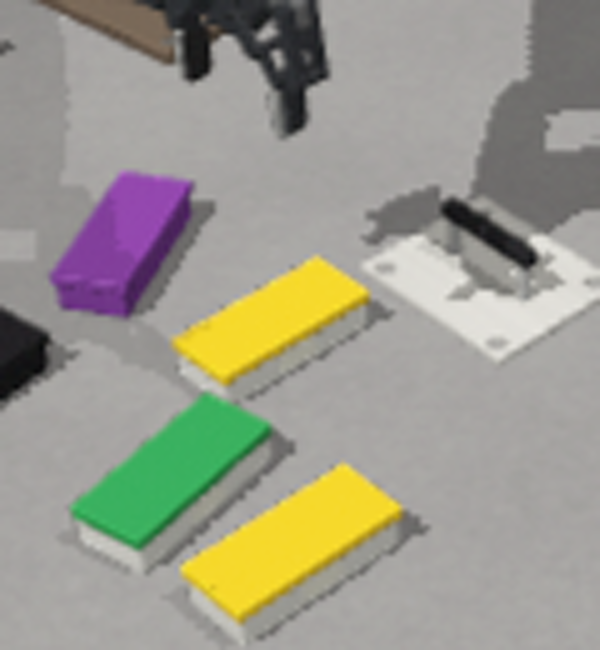

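Request:
drive_tool(
  series=[
    [[1,0,0],[0.2,0.7,-0.7]],
    [[1,0,-0.1],[0,0,0]],
    [[0.8,0,0],[0,0,0]],
  ],
)

```text
time: 3.5
eef_pos: [0.4161, -0.3002, 0.08]
tcp_rot: [0.525, 0.467, -0.524, 0.482]
contact_force: [0.7, -0.2, -0.0]
opening: 0.999
```

```bash
python3 -c "
from h import *
go([0.406,-.293,.018],-6)
S=cam('scene')
crop(S,190,180,310,310,5,'s3')"
```

```text
t 3.5 pos [ 0.4161 -0.3002  0.08  ] jawdeg -5.7 down [ 0.0145 -0.0141 -0.9998] F [ 0.6926 -0.2298 -0.0374] op 0.999 q [-0.8235  0.1222  2.096   0.0013  0.9032 -0.7247]
shift [ 1.2355 -0.235  -0.1396] norm rows 1.27 turn [ 0.2947  0.7183 -0.9084]
```

View pics/s3.png

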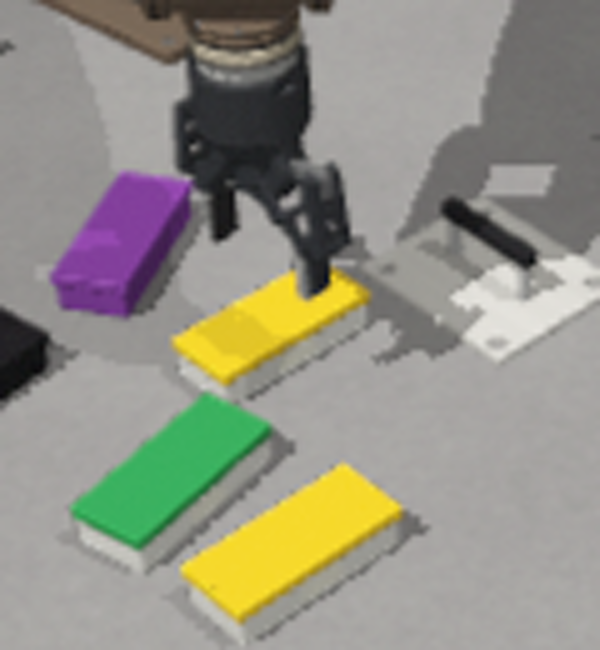

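Request:
drive_tool(
  series=[
    [[0,-0.24,-0.15],[0.3,1.2,-1.4]],
    [[0,0,0],[0,0,0]],
  ],
)

```text
time: 3.75
eef_pos: [0.4022, -0.2877, 0.0755]
tcp_rot: [0.525, 0.483, -0.525, 0.464]
contact_force: [-0.3, -1.0, 0.2]
opening: 1.005
```

```bash
python3 -c "
from h import *
go([0.406,-.293,.018],-6)"
```

```text
t 3.75 pos [ 0.4022 -0.2877  0.0755] jawdeg -5.9 down [-0.0177  0.02   -0.9996] F [-0.3261 -1.0126  0.1929] op 1.005 q [-0.8267  0.1139  2.1156  0.0007  0.9388 -0.724 ]
shift [1.1466 0.1086 0.1179] norm rows 1.16 turn [ 0.091  -1.0334  1.1248]
```

Request:
drive_tool(
  series=[
    [[0,0,0],[0,0,0]],
    [[0,0,0],[0,0,0]],
  ],
)

```text
time: 3.95
eef_pos: [0.4048, -0.29, 0.0811]
tcp_rot: [0.525, 0.48, -0.525, 0.468]
contact_force: [-1.1, -0.0, -0.1]
opening: 1.0
```

```bash
python3 -c "
from h import *
go([0.406,-.293,.018],-6)"
```

```text
t 3.95 pos [ 0.4048 -0.29    0.0811] jawdeg -5.87 down [-0.0112  0.0131 -0.9999] F [-1.1312 -0.0017 -0.0526] op 1.0 q [-0.8261  0.1068  2.1107  0.0008  0.9413 -0.724 ]
shift [1.2608 0.0459 0.0715] norm rows 1.26 turn [ 0.1271 -0.6789  0.7151]
```

Request:
drive_tool(
  series=[
    [[0.6,0,0],[0,-0.6,0.6]],
    [[0.5,0,0],[0,0,0]],
    [[0,0,0],[0,0,0]],
  ],
)

```text
time: 4.25
eef_pos: [0.4094, -0.2948, 0.033]
tcp_rot: [-0.525, -0.468, 0.525, -0.479]
contact_force: [-0.2, 0.9, 0.5]
opening: 1.0
```

```bash
python3 -c "
from h import *
go([0.406,-.293,.018],-6)"
```

```text
t 4.25 pos [ 0.4094 -0.2948  0.033 ] jawdeg -5.85 down [ 0.0102 -0.0115 -0.9999] F [-0.158   0.893   0.4855] op 1.0 q [-0.8253  0.1916  2.1257 -0.0004  0.8089 -0.7229]
shift [ 0.2993 -0.074  -0.0314] norm rows 0.31 turn [ 0.1485  0.5926 -0.6485]
```

Request:
drive_tool(
  series=[
    [[0.3,-0.05,-0.03],[0,0.3,-0.3]],
    [[0,0,0],[0,0,0]],
  ],
)

```text
time: 4.45
eef_pos: [0.4087, -0.2948, 0.0202]
tcp_rot: [0.525, 0.469, -0.525, 0.478]
contact_force: [0.0, -0.3, 0.6]
opening: 1.001
```

```bash
python3 -c "
from h import *
S=cam('scene')
crop(S,190,180,310,310,5,'s4')
go([0.406,-.293,.018],-6)"
```

```text
t 4.5 pos [ 0.4098 -0.296   0.0216] jawdeg -5.84 down [ 0.0111 -0.0116 -0.9999] F [-0.03   -0.2335  1.0304] op 1.0 q [-0.8266  0.2154  2.125   0.0004  0.7851 -0.7248]
shift [ 0.0708 -0.083  -0.0528] norm rows 0.12 turn [ 0.1514  0.5959 -0.701 ]
```

View pics/s4.png

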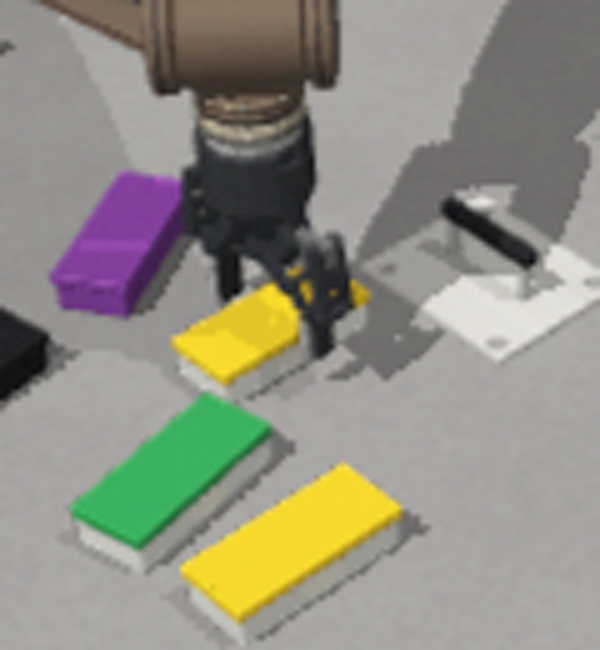

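Request:
drive_tool(
  series=[
    [[0.1,-0.05,-0.03],[0,0.5,-0.6]],
    [[0,0,0],[0,0,0]],
    [[0,0,0],[0,0,0]],
    [[0,0,0],[0,0,0]],
    [[0,0,0],[0,0,0]],
  ],
  grip=-1,
  newtons=50,
)

```text
time: 5.0
eef_pos: [0.4087, -0.2957, 0.0186]
tcp_rot: [-0.525, -0.472, 0.525, -0.476]
contact_force: [0.6, -0.9, -1.0]
opening: 0.643
```

```bash
python3 -c "
from h import *
go([0.5,-.2,.35],-2)"
```

```text
t 5.0 pos [ 0.4087 -0.2957  0.0186] jawdeg -5.85 down [ 0.004  -0.0045 -1.    ] F [ 0.643  -0.8931 -0.9696] op 0.643 q [-0.8276  0.2237  2.1221 -0.0002  0.7898 -0.7254]
shift [-6.6283  1.6498 -2.0629] norm rows 7.14 turn [-3.8499  0.2402 -0.244 ]
```

Request:
drive_tool(
  series=[
    [[-1,0,0],[0,0,0]],
    [[-1,0,0],[0,0,0]],
    [[-1,0,0],[0,0,0]],
    [[-1,0.6,-0.5],[0,0,0]],
    [[-1,0.6,-0.5],[0,0,0]],
  ],
)

```text
time: 5.5
eef_pos: [0.4539, -0.2568, 0.2412]
tcp_rot: [-0.526, -0.481, 0.527, -0.464]
contact_force: [1.1, -1.0, -1.8]
opening: 0.645
```

```bash
python3 - <<'E'
from h import *
T=cam("top");S=cam("scene")
T["img"]=cv2.imread("pics/top0.png")[:,:,::-1];S["img"]=cv2.imread("pics/scene0.png")[:,:,::-1]
L=lambda z:np.array([[-46,-58,z],[-46,58,z],[46,-58,z],[46,58,z]])/1000.
# refine: post centre lines detection by sampling perpendicular profile brightness in scene
crop(S,330,135,400,220,9,"sp"); crop(T,225,140,305,205,9,"tp")
so=np.array([310,130]);to=np.array([120,120])
c=lambda a,k,o:(np.array(a)+.5)/k-.5+o
sb=c([[143,347],[233,285],[243,390],[335,325]],5,so); st=c([[149,122],[248,65],[258,165],[350,105]],5,so)
tb=c([[648,272],[505,268],[655,165],[515,155]],3.8,to); tt=c([[627,230],[460,225],[633,105],[470,98]],3.8,to)
fs=lambda p:np.r_[proj(S,place(p,L(62)))-sb,proj(S,place(p,L(250)))-st].ravel()
ft=lambda p:np.r_[proj(T,place(p,L(62)))-tb,proj(T,place(p,L(250)))-tt].ravel()
for f in(fs,ft,lambda p:np.r_[fs(p),ft(p)]):
    r=least_squares(f,[.57,.13,0],loss="soft_l1"); print(r.x,np.abs(f(r.x)).mean())
go([.5,-.2,.35],-2)
E
```

```text
[ 0.5786  0.1312 -0.0432] 0.27269159873300275
[ 0.5729  0.1285 -0.0446] 0.43649155323324784
[ 0.5751  0.1295 -0.0416] 0.6223538855172706
t 5.6 pos [ 0.4585 -0.258   0.2473] jawdeg -5.91 down [-0.0054  0.0081 -1.    ] F [ 0.1243 -0.3323 -2.0354] op 0.645 q [-0.7068 -0.0437  1.9301  0.0028  1.2646 -0.6045]
shift [-2.0488  0.6934 -1.255 ] norm rows 2.5 turn [-3.9098 -0.4441  0.3397]
```

View pics/sp.png

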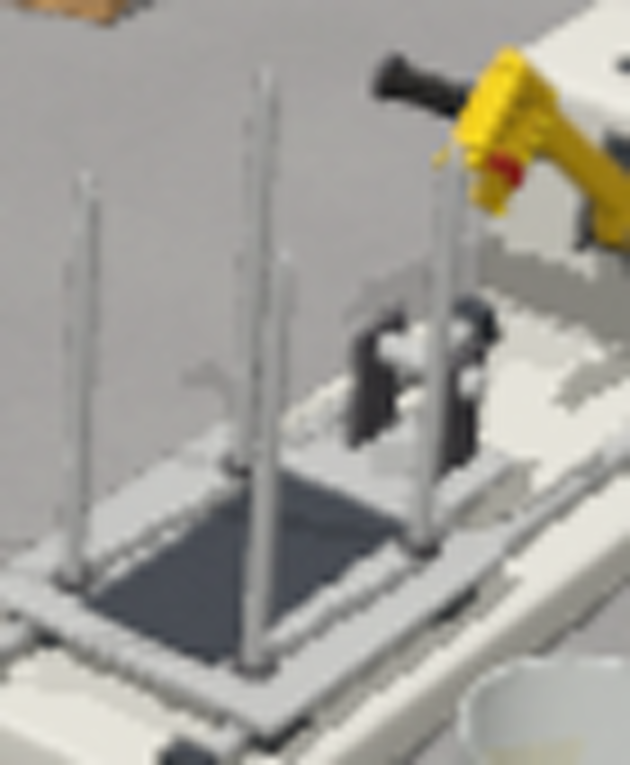

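View pics/tp.png

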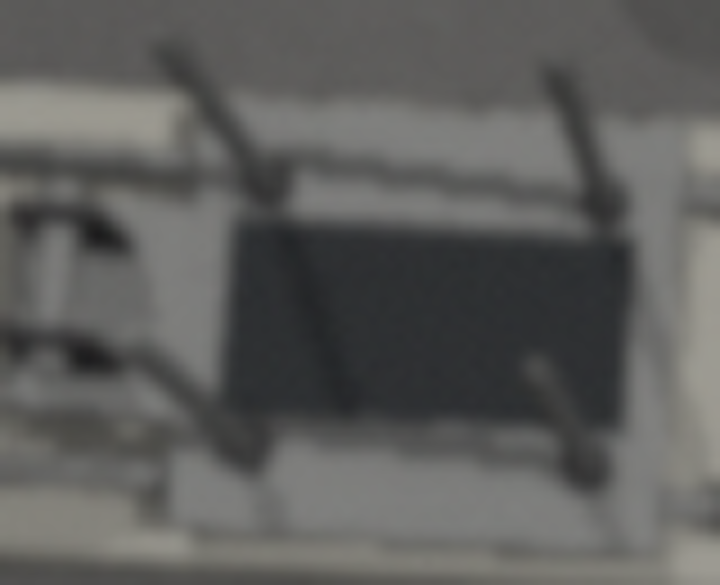

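Request:
drive_tool(
  series=[
    [[-0.9,0,-0.2],[-3.5,-0.4,0.3]],
    [[-0.8,0.1,-0.5],[0,0,0]],
    [[0,0.15,-0.9],[0,0,0]],
    [[0,0.15,-0.9],[0,0,0]],
    [[0,0.15,-0.9],[0,0,0]],
  ],
)

```text
time: 6.1
eef_pos: [0.4906, -0.089, 0.3246]
tcp_rot: [-0.51, -0.492, 0.513, -0.484]
contact_force: [0.8, 0.0, -1.5]
opening: 0.644
```

Request:
drive_tool(
  series=[
    [[0,0.15,-0.9],[0,0,0]],
    [[0,0.15,-0.9],[0,0,0]],
    [[0,0.15,-0.9],[0,0,0]],
    [[0,0.15,-0.6],[0,0,0]],
    [[0,0,0],[0,0,0]],
  ],
)

```text
time: 6.6
eef_pos: [0.5246, 0.084, 0.3144]
tcp_rot: [-0.506, -0.497, 0.516, -0.481]
contact_force: [-1.0, -0.2, -3.2]
opening: 0.645
```

```bash
python3 - <<'E'
from h import *
cam("top");go([.5765,.130,.31],-2.4)
T=cam("top");S=cam("scene")
crop(S,310,100,420,220,6,"s5"); crop(T,220,130,320,210,7,"t5")
E
```

```text
t 6.65 pos [0.5241 0.0826 0.3139] jawdeg -2.55 down [-0.0272  0.0058 -0.9996] F [-0.3574 -0.7962 -2.7402] op 0.646 q [-0.0372 -0.0694  1.8333  0.0048  1.4051  0.0065]
shift [ 0.0557  1.0069 -0.9933] norm rows 1.42 turn [-0.1497 -0.2621  1.5728]
```

View pics/s5.png

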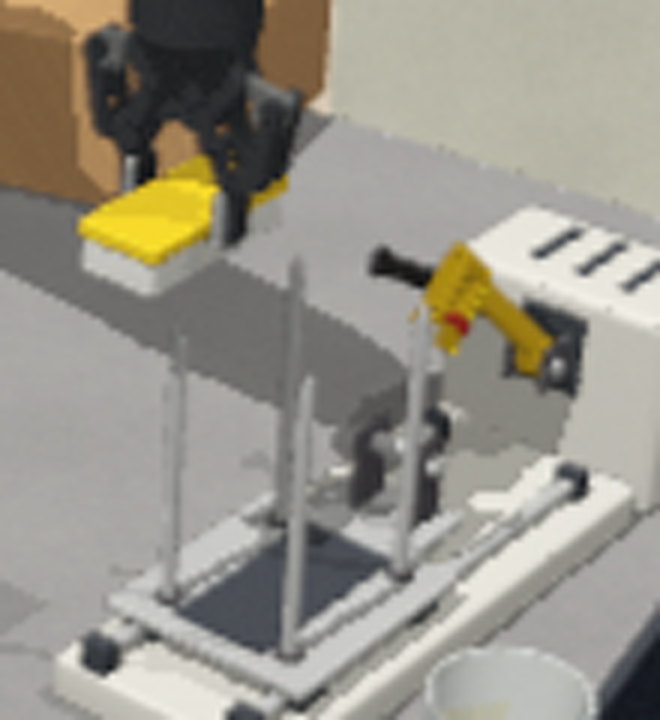

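View pics/t5.png

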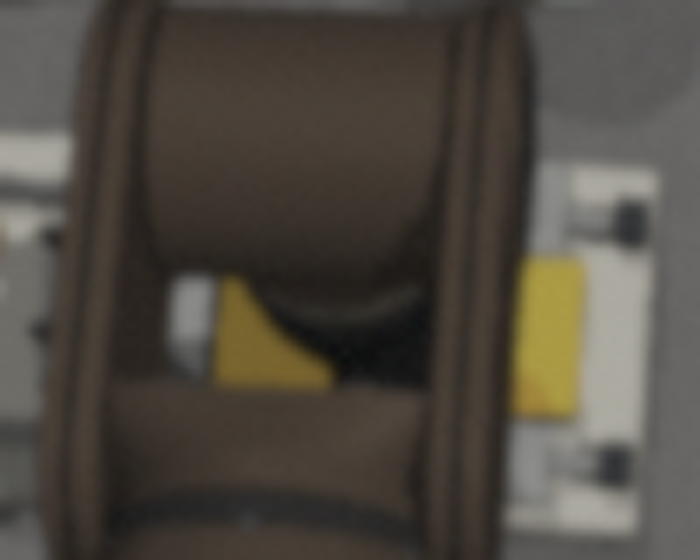

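```bash
python3 - <<'E'
from h import *
T=cam("top");S=cam("scene"); s=ctrl.get_state();p=s["eef_pos"];R=Ro.from_quat(s["tcp_rot"])
print(p,R.as_matrix())
# tool frame box: up=-x tool
a=np.radians(-2.5)
for d,uv,l in((S,[322.6,137.6],(-28,-63)),(S,[335.9,143.3],(28,-63)),(T,[302.9,167.],(28,-63)),(T,[301.7,188.9],(-28,-63))):
    w=back(d,uv,p[2]+.0134)[0]; off=rot(a)@np.array([*l,0])/1000
    tilt=R.apply([ -.0134,0,0])
    print(w-off-p-[tilt[0],tilt[1],0])
E
```

```text
[0.5249 0.0798 0.3161] [[-0.0234  0.9985 -0.0497]
 [ 0.0054 -0.0496 -0.9988]
 [-0.9997 -0.0237 -0.0042]]
[ 0.0073 -0.0054  0.0134]
[ 0.0096 -0.0087  0.0134]
[-0.006   0.0055  0.0134]
[-0.0036  0.0055  0.0134]
```

Request:
drive_tool(
  series=[
    [[0,0.5,-0.5],[0,0,0.8]],
    [[0,0.5,-0.5],[0,0,0]],
    [[0,0,0],[0,0,0]],
    [[0,0,0],[0,0,0]],
  ],
)

```text
time: 7.25
eef_pos: [0.5789, 0.1219, 0.3149]
tcp_rot: [-0.513, -0.488, 0.516, -0.482]
contact_force: [-1.0, 0.6, -1.8]
opening: 0.642
```

```bash
python3 - <<'E'
from h import *
T=cam("top");S=cam("scene")
go([.576,.130,.31],-2.4)
crop(S,310,100,420,220,6,"s6"); crop(T,220,130,320,210,7,"t6")
E
```

```text
t 7.35 pos [0.5785 0.1218 0.315 ] jawdeg -3.44 down [-0.0092  0.0031 -1.    ] F [-0.347  -0.3467 -1.8018] op 0.642 q [0.0346 0.0597 1.7026 0.0034 1.3884 0.0939]
shift [ 0.1017 -0.0593 -0.1608] norm rows 0.2 turn [-1.0371 -0.1491  0.5363]
```

View pics/s6.png

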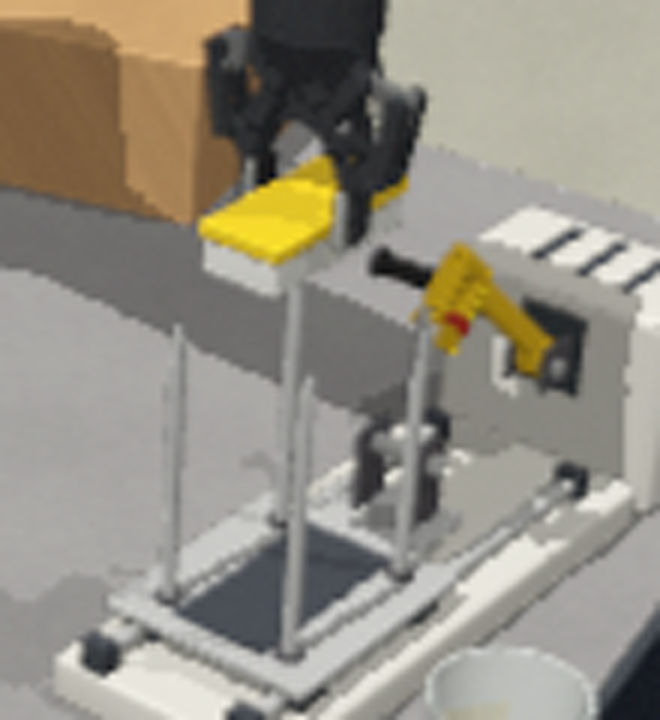

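View pics/t6.png

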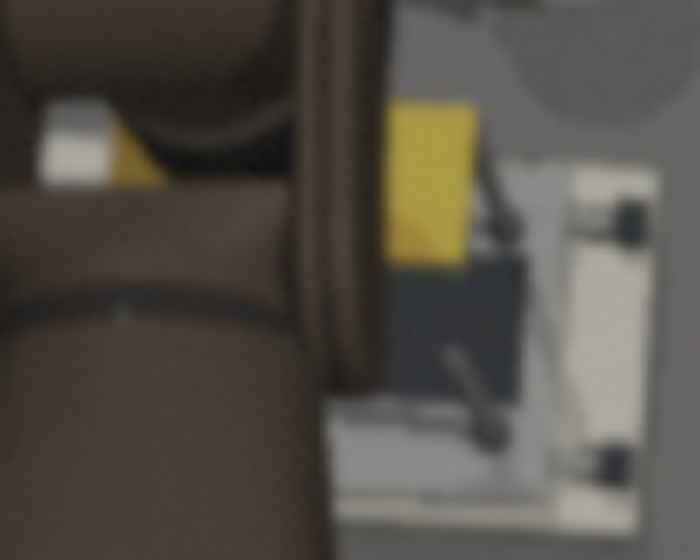

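Request:
drive_tool(
  series=[
    [[0,-0.05,-0.17],[-1,0,0.4]],
    [[0,0,0],[0,0,0]],
  ],
)

```text
time: 7.55
eef_pos: [0.5756, 0.1293, 0.3154]
tcp_rot: [0.511, 0.49, -0.511, 0.488]
contact_force: [0.8, -0.7, -2.5]
opening: 0.644
```

```bash
python3 -c "
from h import *
go([.576,.130,.28],-2.4)"
```

```text
t 7.55 pos [0.5756 0.1293 0.3154] jawdeg -2.51 down [-0.0016  0.0027 -1.    ] F [ 0.7529 -0.6738 -2.5191] op 0.644 q [0.0479 0.0527 1.7091 0.0029 1.3812 0.0911]
shift [ 0.7089  0.0076 -0.0125] norm rows 0.71 turn [-0.1056 -0.1529  0.0971]
```

Request:
drive_tool(
  series=[
    [[0.6,0,0],[0,0,0]],
    [[0.6,0,0],[0,0,0]],
    [[0.6,0,0],[0,0,0]],
    [[0.6,0,0],[0,0,0]],
    [[0,0,0],[0,0,0]],
  ],
)

```text
time: 8.05
eef_pos: [0.5755, 0.1292, 0.1966]
tcp_rot: [0.513, 0.488, -0.508, 0.49]
contact_force: [-0.9, -0.3, -3.4]
opening: 0.646
```

```bash
python3 -c "
from h import *
go([.576,.130,.079],-2.4)
T=cam('top');S=cam('scene')
crop(S,310,100,420,220,6,'s7'); crop(T,220,130,320,210,7,'t7')
"
```

```text
t 8.05 pos [0.5755 0.1292 0.1966] jawdeg -2.47 down [ 0.0074  0.0023 -1.    ] F [-0.889  -0.294  -3.4473] op 0.646 q [0.048  0.1383 1.8369 0.0021 1.1589 0.0903]
shift [ 2.3516 -0.0087 -0.0111] norm rows 2.35 turn [-0.0686 -0.1505 -0.418 ]
```

View pics/s7.png

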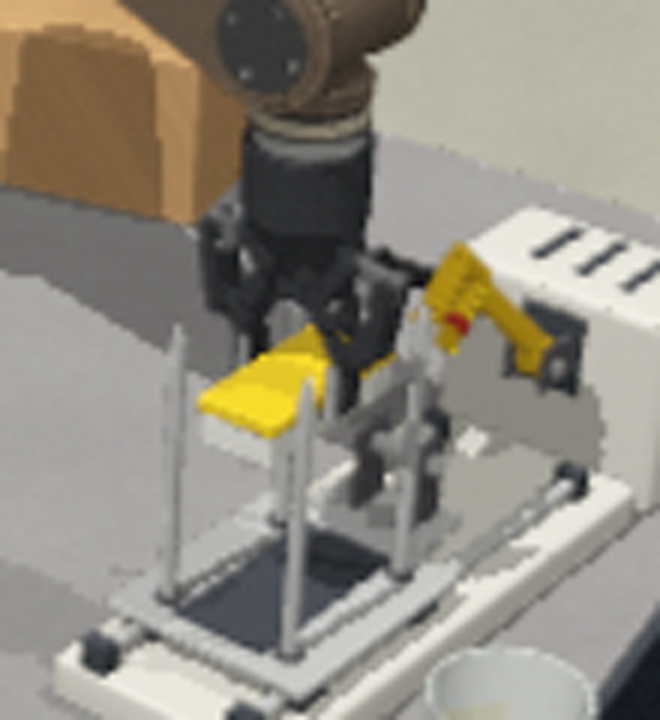

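View pics/t7.png

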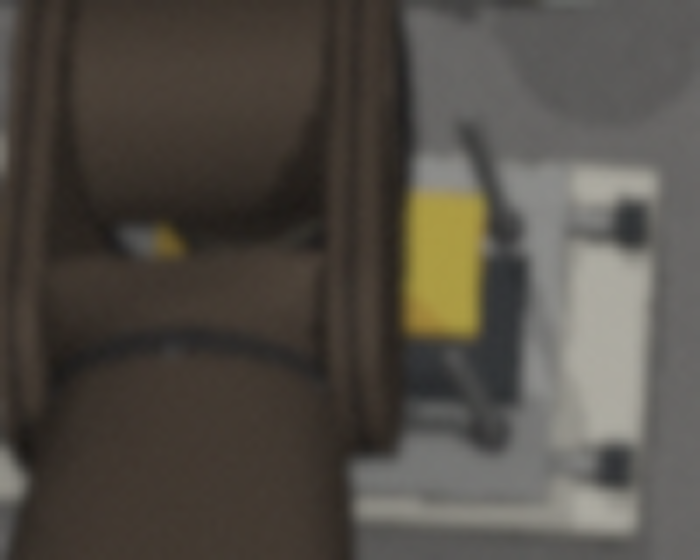

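Request:
drive_tool(
  series=[
    [[0.6,0,0],[0,0,-0.3]],
    [[0.6,0,0],[0,0,0]],
    [[0.5,0,0],[0,0,0]],
    [[0.4,0,0],[0,0,0]],
    [[0,0,0],[0,0,0]],
  ],
)

```text
time: 8.65
eef_pos: [0.5902, 0.1304, 0.1116]
tcp_rot: [0.521, 0.481, -0.5, 0.497]
contact_force: [0.1, 0.8, -1.8]
opening: 0.647
```

```bash
python3 -c "
from h import *
T=cam('top');S=cam('scene')
go([.576,.130,.079],-2.4)
crop(S,310,100,420,220,6,'s8'); crop(T,220,130,320,210,7,'t8')
"
```

```text
t 8.75 pos [0.5908 0.1306 0.1137] jawdeg -2.57 down [ 0.0374  0.0051 -0.9993] F [-3.2039  0.1834 -4.1633] op 0.643 q [0.0487 0.2524 1.8697 0.0039 0.9819 0.0913]
shift [ 0.6828 -0.3209  0.03  ] norm rows 0.76 turn [-0.1642 -0.3853 -2.1294]
```

View pics/s8.png

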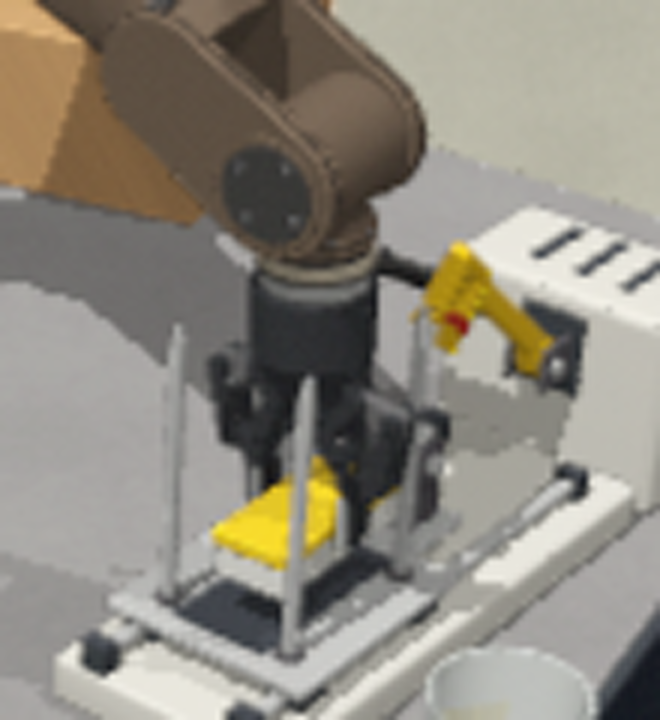

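View pics/t8.png

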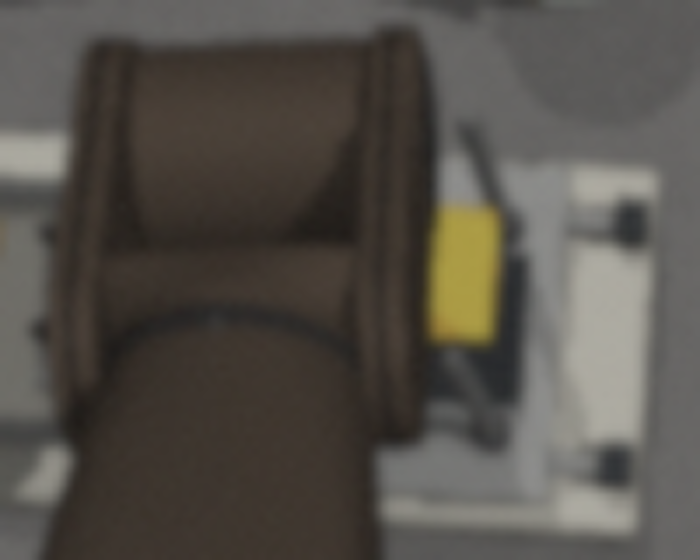

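Request:
drive_tool(
  series=[
    [[0,-0.32,0.03],[0,-0.3,-2.0]],
    [[0,0,0],[0,0,0]],
    [[0,0,0],[0,0,0]],
  ],
)

```text
time: 9.05
eef_pos: [0.5806, 0.13, 0.1214]
tcp_rot: [0.516, 0.485, -0.505, 0.493]
contact_force: [-0.0, 1.1, -1.4]
opening: 0.641
```

```bash
python3 -c "
from h import *
go([.576,.130,.079],-2.4)
"
```

```text
t 9.05 pos [0.5806 0.13   0.1214] jawdeg -2.5 down [ 0.0191  0.0018 -0.9998] F [-0.0403  1.131  -1.4243] op 0.641 q [0.0495 0.2306 1.8801 0.001  1.0118 0.0926]
shift [ 0.8453 -0.1071  0.0065] norm rows 0.85 turn [-0.098  -0.1518 -1.0877]
```

Request:
drive_tool(
  series=[
    [[0.25,-0.12,0],[0,0,-1.2]],
    [[0.25,-0.05,0],[0,0,-0.5]],
    [[0,0,0],[0,0,0]],
  ],
)

```text
time: 9.35
eef_pos: [0.5751, 0.1305, 0.0979]
tcp_rot: [-0.511, -0.491, 0.511, -0.487]
contact_force: [-0.5, -0.6, -2.4]
opening: 0.644
```

```bash
python3 -c "
from h import *
go([.576,.130,.079],-2.4)
"
```

```text
t 9.35 pos [0.5751 0.1305 0.0979] jawdeg -2.48 down [-0.0037  0.0036 -1.    ] F [-0.497  -0.5605 -2.4221] op 0.644 q [0.0497 0.2621 1.8907 0.0045 0.9922 0.0905]
shift [0.3788 0.0199 0.0113] norm rows 0.38 turn [-0.0825 -0.198   0.2181]
```

Request:
drive_tool(
  series=[
    [[0.2,0.0,0],[0,0,-0.2]],
    [[0.12,0,0],[0,0,-0.1]],
    [[0,0,0],[0,0,0]],
  ],
)

```text
time: 9.65
eef_pos: [0.5748, 0.1305, 0.0793]
tcp_rot: [-0.509, -0.493, 0.512, -0.486]
contact_force: [-0.5, 0.1, -0.3]
opening: 0.642
```

```bash
python3 -c "
from h import *
go([.576,.130,.079],-2.4)
"
```

```text
t 9.65 pos [0.5748 0.1305 0.0793] jawdeg -2.48 down [-0.0106  0.0037 -0.9999] F [-0.4552  0.0986 -0.3495] op 0.642 q [0.0495 0.2914 1.8942 0.0051 0.9663 0.0898]
shift [0.005  0.0243 0.0092] norm rows 0.03 turn [-0.0764 -0.1858  0.6159]
```

Request:
drive_tool(
  series=[
    [[0.02,0.02,0],[0,0,0.5]],
    [[0,0,0],[0,0,0]],
    [[0,0,0],[0,0,0]],
    [[0,0,0],[0,0,0]],
  ],
  grip=1,
)

```text
time: 10.05
eef_pos: [0.5777, 0.1306, 0.08]
tcp_rot: [0.512, 0.489, -0.509, 0.489]
contact_force: [0.6, -0.4, 0.2]
opening: 1.003
```

```bash
python3 -c "
from h import *
go([.576,.130,.32],-2.4)
"
```

```text
t 10.05 pos [0.5777 0.1306 0.08  ] jawdeg -2.48 down [ 0.0027  0.0035 -1.    ] F [ 0.644  -0.4038  0.1764] op 1.003 q [0.0497 0.2898 1.8947 0.0041 0.9543 0.0906]
shift [-4.7998 -0.0207 -0.0048] norm rows 4.8 turn [-0.078  -0.2068 -0.1435]
```

Request:
drive_tool(
  series=[
    [[-0.7,0,0],[0,0,0]],
    [[-0.8,0,0],[0,0,0.2]],
    [[-0.9,0,0],[0,0,0.2]],
    [[-1,0,0],[0,0,0.2]],
    [[-1,0,0],[0,0,0]],
  ],
)

```text
time: 10.55
eef_pos: [0.572, 0.1295, 0.2977]
tcp_rot: [-0.51, -0.491, 0.511, -0.487]
contact_force: [0.8, 0.2, -0.1]
opening: 0.997
```

Request:
drive_tool(
  series=[
    [[-0.6,0,0.3],[0,0,0]],
    [[0,0,1],[0,0,0]],
    [[0,0,1],[0,0,0]],
    [[0,0,1],[0,0,0]],
    [[0,0,1],[0,0,0]],
  ],
)

```text
time: 11.05
eef_pos: [0.5674, -0.084, 0.3467]
tcp_rot: [0.515, 0.486, -0.5, 0.499]
contact_force: [0.5, 0.7, 0.3]
opening: 0.998
```

Request:
drive_tool(
  series=[
    [[0,0,1],[0,0,0]],
    [[0,0,1],[0,0,0]],
    [[0,0,1],[0,0,0]],
    [[0,0,0],[0,0,0]],
  ],
)

```text
time: 11.45
eef_pos: [0.5609, -0.2396, 0.3493]
tcp_rot: [0.517, 0.482, -0.502, 0.499]
contact_force: [-0.0, 1.6, -0.0]
opening: 0.997
```

```bash
python3 - <<'E'
from h import *
T=cam("top");S=cam("scene")
go([.562,-.435,.3],-7)
for d in(T,S):
    for o in boxes(d): print(*o)
crop(S,310,100,420,220,6,"s9"); crop(T,220,120,320,210,7,"t9")
E
```

```text
t 11.55 pos [ 0.5616 -0.2354  0.3496] jawdeg -1.9 down [ 0.0332 -0.0009 -0.9994] F [0.4485 0.2547 0.5484] op 0.998 q [-0.5702  0.0633  1.6374  0.0174  1.4125 -0.5395]
shift [0.9958 0.1076 3.99  ] norm rows 4.11 turn [ 5.0997 -0.0976 -1.9004]
Y [-0.0353 -0.6221] [-0.0561 -0.6258] [103. 223.] -72.6
Y [ 0.5543 -0.4599] [ 0.5565 -0.4562] [78. 58.] 82.2
Y [0.5836 0.142 ] [0.583  0.1409] [131.  61.] 86.0
Y [0.6209 0.3723] [0.6213 0.3771] [ 30. 148.] -85.7
G [ 0.4579 -0.4322] [ 0.458  -0.4324] [ 50. 122.] -84.9
Y [ 0.5672 -0.4393] [ 0.5668 -0.4367] [129.  61.] 83.2
Y [-0.0105 -0.6418] [-0.0436 -0.6208] [153. 258.] -73.0
Y [0.5237 0.1763] [0.5298 0.193 ] [116.  64.] 87.5
Y [0.4646 0.572 ] [0.4605 0.559 ] [ 81. 206.] -36.0
G [ 0.4655 -0.4407] [ 0.4649 -0.4379] [ 59. 127.] -84.9
B [-1.1993  0.5042] [-1.2065  0.5171] [286. 372.] -84.1
```

View pics/s9.png

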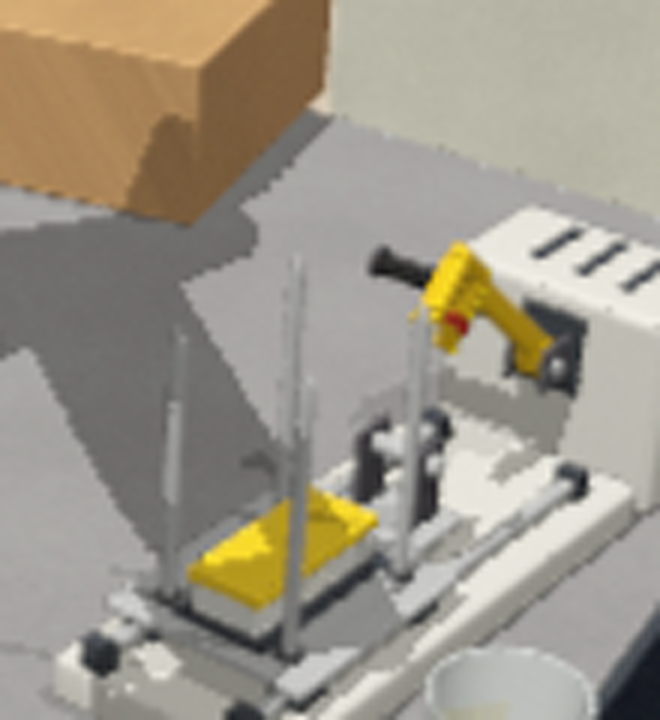

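View pics/t9.png

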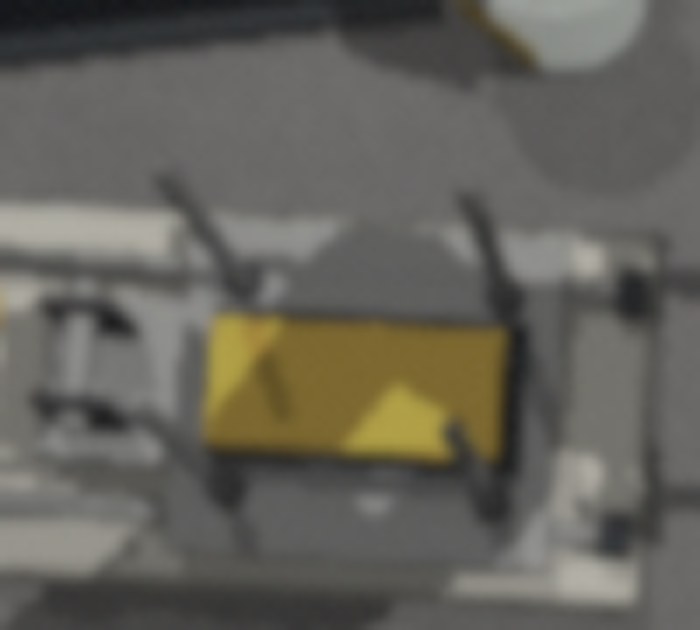

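```bash
cat >> h.py <<'E'
def lid(d,near,z,col,R=0.08):
    """lid rectangle at height z near world xy"""
    hsv=cv2.cvtColor(d["img"],cv2.COLOR_RGB2HSV)
    lo,hi={"Y":((18,100,60),(34,255,255)),"G":((50,90,40),(85,255,255))}[col]
    m=cv2.inRange(hsv,lo,hi); cs,_=cv2.findContours(m,cv2.RETR_EXTERNAL,cv2.CHAIN_APPROX_NONE)
    for k in cs:
        if cv2.contourArea(k)<100: continue
        w=back(d,k[:,0],z)[:,:2]
        (cx,cy),(a,b),an=cv2.minAreaRect((w*1000).astype(np.float32))
        if np.hypot(cx/1000-near[0],cy/1000-near[1])<R:
            if a<b: an+=90;a,b=b,a
            print(col,"c",round(cx/1000,4),round(cy/1000,4),"size",round(a),round(b),"ang",round((an+90)%180-90,1))
E
python3 - <<'E'
from h import *
T=cam("top");S=cam("scene")
for d in(T,S): lid(d,(.575,.13),.092,"Y")
E
```

```text
Y c 0.5704 0.1316 size 128 59 ang 87.0
Y c 0.5768 0.1149 size 110 61 ang 88.9
```

Request:
drive_tool(
  series=[
    [[0.2,0,0.9],[3.5,0,-1.5]],
    [[0.4,0,0.9],[1.5,0,0]],
    [[0.5,0.05,0.9],[0,0,0]],
    [[0.5,0.05,0.9],[0,0,0]],
    [[0.5,0,0.3],[0,0,0]],
  ],
)

```text
time: 12.15
eef_pos: [0.5592, -0.4228, 0.252]
tcp_rot: [0.528, 0.467, -0.521, 0.481]
contact_force: [0.9, 0.0, -0.2]
opening: 1.005
```

Request:
drive_tool(
  series=[
    [[0,0,0],[0,0,0]],
  ],
)

```text
time: 12.25
eef_pos: [0.558, -0.4216, 0.2467]
tcp_rot: [0.528, 0.47, -0.521, 0.478]
contact_force: [-0.2, 0.3, -1.0]
opening: 1.001
```

```bash
python3 - <<'E'
from h import *
go([.562,-.4335,.06],-6.7)
E
```

```text
t 12.25 pos [ 0.558  -0.4216  0.2467] jawdeg -5.75 down [ 0.0149 -0.0017 -0.9999] F [-0.2452  0.3299 -0.9765] op 1.001 q [-0.795   0.3294  1.515   0.0098  1.2855 -0.6974]
shift [3.7348 0.0472 0.2283] norm rows 3.74 turn [ 0.9528  0.0068 -0.8594]
```

Request:
drive_tool(
  series=[
    [[0.7,0.05,0.22],[0.9,0,-0.8]],
    [[0.7,0,0],[0,0.2,-0.2]],
    [[0.7,0,0],[0,0.2,-0.2]],
    [[0.6,0,0],[0,0.2,-0.2]],
    [[0,0,0],[0,0,0]],
  ],
)

```text
time: 12.75
eef_pos: [0.5688, -0.4242, 0.1189]
tcp_rot: [0.527, 0.474, -0.524, 0.472]
contact_force: [-0.4, 0.2, -1.2]
opening: 1.0
```

```bash
python3 - <<'E'
from h import *
go([.562,-.4335,.02],-6.7)
E
```

```text
t 12.75 pos [ 0.5688 -0.4242  0.1189] jawdeg -5.97 down [ 0.0008  0.0051 -1.    ] F [-0.3693  0.2078 -1.1633] op 1.0 q [-0.7848  0.4729  1.5676  0.0047  1.1042 -0.6828]
shift [ 1.9773 -0.1174  0.2096] norm rows 1.99 turn [ 0.7312 -0.2939 -0.0145]
```

Request:
drive_tool(
  series=[
    [[0.7,-0.12,0.22],[0.7,0,0]],
    [[0.6,0,0],[0,0.2,-0.2]],
    [[0.4,0,0],[0,0.2,-0.2]],
    [[0,0,0],[0,0,0]],
  ],
)

```text
time: 13.15
eef_pos: [0.5707, -0.432, 0.0451]
tcp_rot: [0.528, 0.471, -0.524, 0.473]
contact_force: [0.4, 0.2, 0.1]
opening: 1.001
```

```bash
python3 - <<'E'
from h import *
S=cam('scene')
go([.562,-.4335,.019],-6.7)
crop(S,190,200,310,310,5,'s10')
E
```

```text
t 13.2 pos [ 0.5719 -0.4329  0.0474] jawdeg -6.16 down [ 0.0094 -0.0005 -1.    ] F [ 0.2386 -0.8531 -0.0527] op 1.002 q [-0.7912  0.5685  1.5758  0.0076  0.9903 -0.6879]
shift [ 0.5657 -0.2     0.0333] norm rows 0.6 turn [ 0.5396 -0.0311 -0.5387]
```

View pics/s10.png

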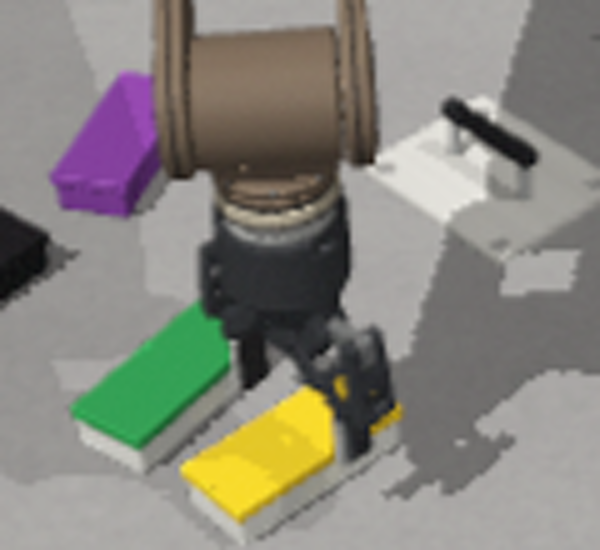

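Request:
drive_tool(
  series=[
    [[0,-0.2,0.03],[0.5,0,-0.5]],
    [[0.3,0,0],[0,0.1,-0.1]],
    [[0.25,0,0],[0,0,0]],
    [[0,0,0],[0,0,0]],
  ],
)

```text
time: 13.6
eef_pos: [0.5645, -0.4357, 0.0259]
tcp_rot: [0.528, 0.467, -0.528, 0.473]
contact_force: [0.4, -0.5, 0.1]
opening: 1.001
```

```bash
python3 - <<'E'
from h import *
S=cam('scene')
go([.562,-.4335,.019],-6.7)
crop(S,190,200,310,310,5,'s11')
E
```

```text
t 13.65 pos [ 0.5649 -0.4361  0.0267] jawdeg -6.64 down [ 0.0072 -0.0066 -1.    ] F [ 0.1886 -0.694  -0.5385] op 0.995 q [-0.7995  0.5884  1.5901  0.0007  0.9534 -0.684 ]
shift [ 0.1541 -0.0646 -0.0459] norm rows 0.17 turn [ 0.0591  0.327  -0.456 ]
```

View pics/s11.png

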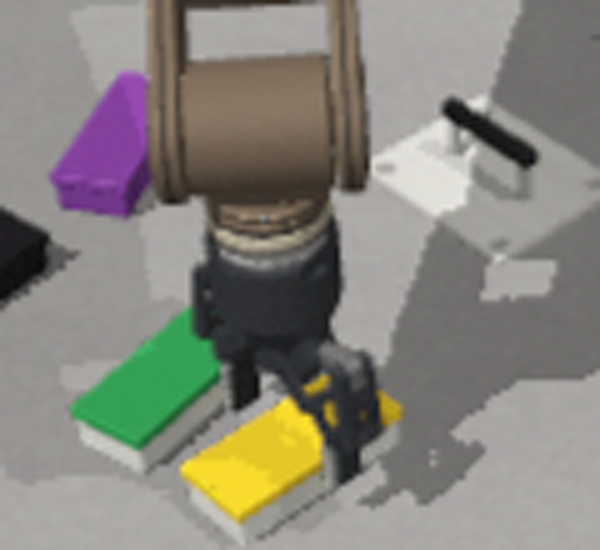

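Request:
drive_tool(
  series=[
    [[0.13,-0.05,0.05],[0,0.3,-0.4]],
    [[0,0,0],[0,0,0]],
    [[0,0,0],[0,0,0]],
  ],
)

```text
time: 13.95
eef_pos: [0.5621, -0.439, 0.02]
tcp_rot: [0.528, 0.47, -0.528, 0.47]
contact_force: [0.5, 0.4, -0.9]
opening: 0.998
```

Request:
drive_tool(
  series=[
    [[0,0,0],[0,0,0]],
    [[0,0,0],[0,0,0]],
    [[0,0,0],[0,0,0]],
    [[0,0,0],[0,0,0]],
  ],
  grip=-1,
  newtons=50,
)

```text
time: 14.35
eef_pos: [0.5624, -0.4394, 0.0205]
tcp_rot: [0.528, 0.469, -0.528, 0.471]
contact_force: [-0.5, 1.2, -1.7]
opening: 0.64
```

```bash
python3 - <<'E'
from h import *
go([.562,-.4335,.019],-6.7)
E
```

```text
t 14.35 pos [ 0.5624 -0.4394  0.0205] jawdeg -6.66 down [ 0.0015 -0.0012 -1.    ] F [-0.5125  1.1672 -1.7115] op 0.64 q [-0.8052  0.6004  1.5852  0.0003  0.9541 -0.689 ]
shift [ 0.0292 -0.0213 -0.1163] norm rows 0.12 turn [ 0.0359  0.0582 -0.0906]
```

Request:
drive_tool(
  series=[
    [[-0.8,0,0],[0,0,0]],
    [[-1,0,0],[0,0,0]],
    [[-1,0,0],[0,0,0]],
    [[-1,0,0],[-2,0,0]],
    [[-1,0,-0.3],[-2,0,0]],
  ],
)

```text
time: 14.85
eef_pos: [0.5581, -0.4211, 0.2476]
tcp_rot: [-0.511, -0.499, 0.511, -0.478]
contact_force: [1.4, -0.4, -1.3]
opening: 0.644
```

Request:
drive_tool(
  series=[
    [[-1,0,-0.3],[0,0,0]],
    [[-0.7,0,-0.7],[0,0,0]],
    [[0,0,-1],[0,0,0]],
    [[0,0,-1],[0,0,0]],
    [[0,0,-1],[0,0,0]],
  ],
)

```text
time: 15.35
eef_pos: [0.5698, -0.2256, 0.3454]
tcp_rot: [0.514, 0.491, -0.513, 0.482]
contact_force: [1.1, 0.1, -1.6]
opening: 0.646
```

```bash
python3 - <<'E'
from h import *
go([.576,.130,.345],-2.4)
E
```

```text
t 15.35 pos [ 0.5698 -0.2256  0.3454] jawdeg -3.06 down [-0.0074  0.01   -0.9999] F [ 1.0933  0.0599 -1.6407] op 0.646 q [-0.5442  0.096   1.6099  0.0047  1.4471 -0.4913]
shift [ 0.0788 -0.2554 -7.1074] norm rows 7.11 turn [-0.6659 -0.5495  0.4485]
```

Request:
drive_tool(
  series=[
    [[0,-0.03,-1],[-0.6,-0.5,0.4]],
    [[0,-0.03,-1],[0,0,0]],
    [[0,-0.03,-1],[0,0,0]],
    [[0,-0.03,-1],[0,0,0]],
    [[0,0,-1],[0,0,0]],
  ],
)

```text
time: 15.85
eef_pos: [0.5717, 0.0248, 0.3439]
tcp_rot: [-0.511, -0.49, 0.511, -0.488]
contact_force: [1.5, 0.5, -2.1]
opening: 0.639
```

Request:
drive_tool(
  series=[
    [[0,0,-1],[0,0,0]],
    [[0,0,-0.6],[0,0,0]],
    [[0,0,0],[0,0,0]],
    [[0,0,0],[0,0,0]],
  ],
)

```text
time: 16.25
eef_pos: [0.5721, 0.1125, 0.3415]
tcp_rot: [-0.507, -0.494, 0.509, -0.489]
contact_force: [0.0, 0.7, -1.8]
opening: 0.645
```

```bash
python3 - <<'E'
from h import *
go([.576,.130,.345],-2.4)
E
```

```text
t 16.25 pos [0.5721 0.1125 0.3415] jawdeg -1.94 down [-0.0068  0.0032 -1.    ] F [ 0.0115  0.7086 -1.7571] op 0.645 q [0.0189 0.0276 1.6887 0.0034 1.4321 0.0523]
shift [-0.0703  0.0665 -0.3527] norm rows 0.37 turn [ 0.4567 -0.1685  0.3982]
```

Request:
drive_tool(
  series=[
    [[0,0.07,-0.38],[0.4,0,0.3]],
    [[0,0,0],[0,0,0]],
    [[0,0,0],[0,0,0]],
  ],
)

```text
time: 16.55
eef_pos: [0.576, 0.1284, 0.3401]
tcp_rot: [-0.51, -0.49, 0.512, -0.488]
contact_force: [0.2, -0.6, -1.7]
opening: 0.638
```

```bash
python3 - <<'E'
from h import *
T=cam("top");S=cam("scene")
go([.576,.130,.32],-2.4)
crop(S,310,100,420,220,6,"s12"); crop(T,220,120,320,210,7,"t12")
E
```

```text
t 16.65 pos [0.576  0.1284 0.3402] jawdeg -2.57 down [-0.0038  0.0014 -1.    ] F [-0.4666 -0.3538 -2.0015] op 0.645 q [0.0469 0.043  1.6751 0.0016 1.4272 0.0916]
shift [ 0.4033 -0.0007 -0.0306] norm rows 0.4 turn [-0.1701 -0.0711  0.2207]
```

View pics/s12.png

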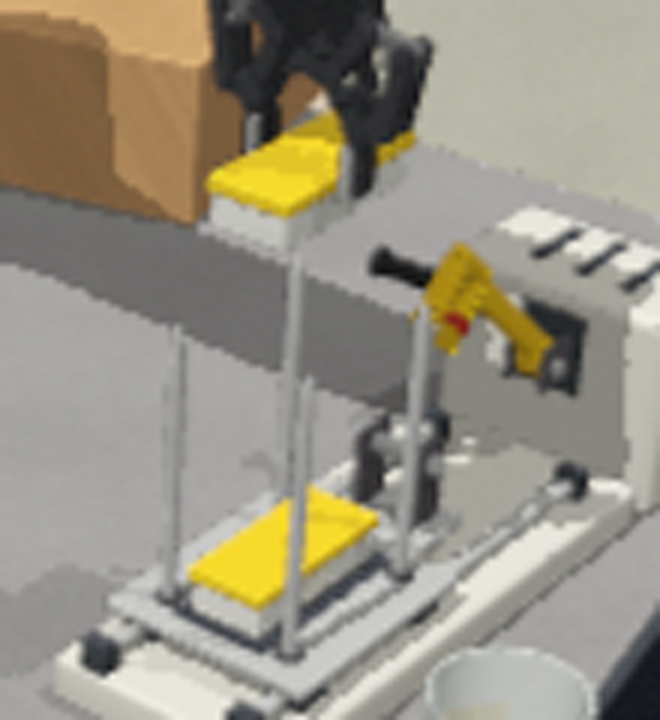

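View pics/t12.png

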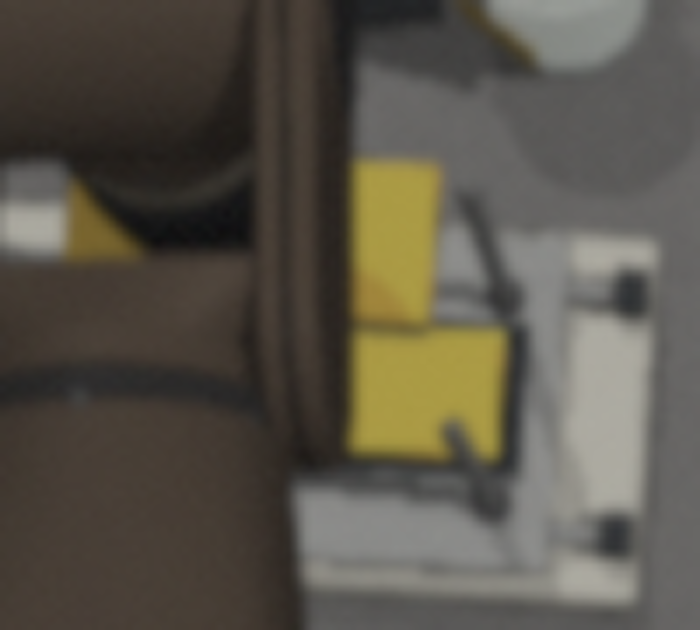

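```bash
cat >> h.py <<'E'
def held(pts,up):
    T=cam("top");S=cam("scene"); s=ctrl.get_state();p=s["eef_pos"];a=np.radians(-2.45)
    for n,uv,l in pts:
        d=S if n=="S" else T
        w=back(d,uv,p[2]+up)[0]; print(n,(w-rot(a)@np.array([*l,0])/1000-p)[:2])
E
python3 - <<'E'
from h import *
c=lambda u,v,k,x,y:((u+.5)/k-.5+x,(v+.5)/k-.5+y)
held([("S",c(208,182,6,310,100),(-28,-63)),("S",c(290,213,6,310,100),(28,-63)),("T",c(440,163,7,220,120),(28,-63)),("T",c(428,330,7,220,120),(-28,-63))],.0115)
E
```

```text
S [ 0.0056 -0.001 ]
S [ 0.0061 -0.0024]
T [-0.0032  0.0046]
T [-0.0052  0.0054]
```

Request:
drive_tool(
  series=[
    [[0.6,0,0],[0,0,0.1]],
    [[0.6,0,0],[0,0,-0.1]],
    [[0.6,0,0],[0,0,-0.1]],
    [[0.6,0,0],[0,0,-0.2]],
    [[0,0,0],[0,0,0]],
  ],
)

```text
time: 17.25
eef_pos: [0.5776, 0.1256, 0.2201]
tcp_rot: [-0.512, -0.489, 0.512, -0.487]
contact_force: [-0.2, 1.0, -2.1]
opening: 0.644
```

```bash
python3 - <<'E'
from h import *
go([.576,.129,.1125],-2.4)
E
```

```text
t 17.25 pos [0.5776 0.1256 0.2201] jawdeg -2.8 down [-0.002   0.0015 -1.    ] F [-0.2023  1.021  -2.073 ] op 0.644 q [0.0419 0.1234 1.8084 0.0017 1.2116 0.0901]
shift [ 2.1523 -0.0319 -0.064 ] norm rows 2.15 turn [-0.3988 -0.0819  0.1171]
```

Request:
drive_tool(
  series=[
    [[0.5,-0.04,-0.07],[-0.4,0,-0.2]],
    [[0.5,-0.03,0],[0,0,-0.3]],
    [[0.5,-0.03,0],[0,0,-0.3]],
    [[0,0,0],[0,0,0]],
  ],
)

```text
time: 17.65
eef_pos: [0.5765, 0.1281, 0.1504]
tcp_rot: [-0.51, -0.491, 0.512, -0.487]
contact_force: [-0.1, 0.1, -2.2]
opening: 0.639
```

```bash
python3 - <<'E'
from h import *
go([.576,.129,.1125],-2.4)
E
```

```text
t 17.65 pos [0.5765 0.1281 0.1504] jawdeg -2.49 down [-0.0067  0.0022 -1.    ] F [-0.1229  0.0941 -2.1903] op 0.639 q [0.0458 0.1975 1.8601 0.0028 1.0905 0.088 ]
shift [ 0.7574 -0.0047 -0.0171] norm rows 0.76 turn [-0.0943 -0.111   0.3863]
```

Request:
drive_tool(
  series=[
    [[0.3,0,-0.02],[0,0,0.2]],
    [[0.25,0,0],[0,0,-0.1]],
    [[0.15,0,0],[0,0,0]],
    [[0,0,0],[0,0,0]],
  ],
)

```text
time: 18.05
eef_pos: [0.5807, 0.1289, 0.1196]
tcp_rot: [0.513, 0.488, -0.509, 0.49]
contact_force: [0.0, 0.0, -1.7]
opening: 0.643
```

```bash
python3 - <<'E'
from h import *
S=cam("scene")
go([.576,.129,.1125],-2.4)
crop(S,310,100,420,220,6,"s13")
E
```

```text
t 18.1 pos [0.5812 0.1289 0.1203] jawdeg -2.53 down [ 0.0071  0.0026 -1.    ] F [ 0.6428 -0.2273 -1.742 ] op 0.642 q [0.0471 0.2383 1.8728 0.0026 1.0233 0.0898]
shift [ 0.1561 -0.1053  0.0033] norm rows 0.19 turn [-0.1274 -0.1636 -0.3995]
```

View pics/s13.png

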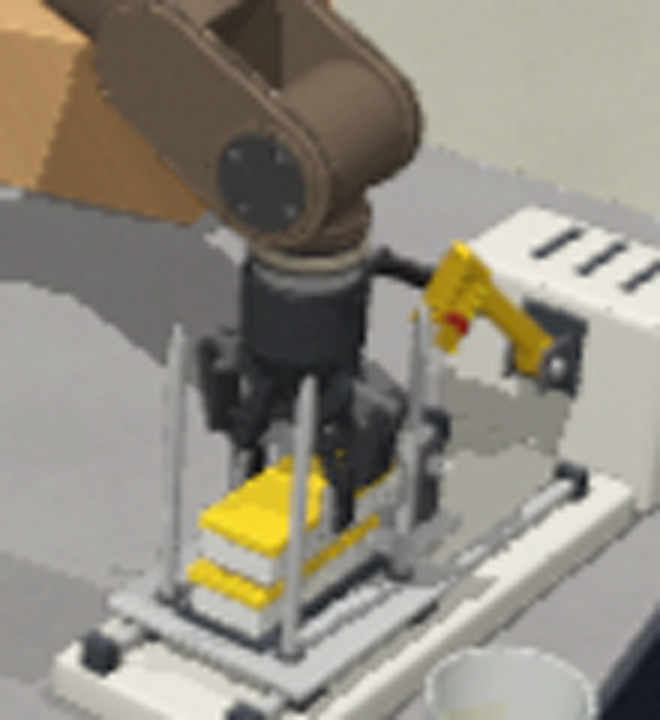

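Request:
drive_tool(
  series=[
    [[0,-0.125,0.05],[0,0,-0.4]],
    [[0,0,0],[0,0,0]],
    [[0,0,0],[0,0,0]],
  ],
)

```text
time: 18.4
eef_pos: [0.5754, 0.1266, 0.1221]
tcp_rot: [0.512, 0.489, -0.51, 0.489]
contact_force: [-0.5, -0.0, -1.7]
opening: 0.643
```

```bash
python3 - <<'E'
from h import *
S=cam("scene")
go([.575,.1265,.1125],-2.4)
crop(S,335,165,385,210,12,"s14")
E
```

```text
t 18.45 pos [0.5753 0.1266 0.122 ] jawdeg -2.52 down [ 0.0022  0.003  -1.    ] F [-0.1073 -0.4403 -1.5527] op 0.64 q [0.0433 0.2256 1.8846 0.0033 1.029  0.0855]
shift [ 0.1905 -0.0071  0.0029] norm rows 0.19 turn [-0.1195 -0.1752 -0.1178]
```

View pics/s14.png

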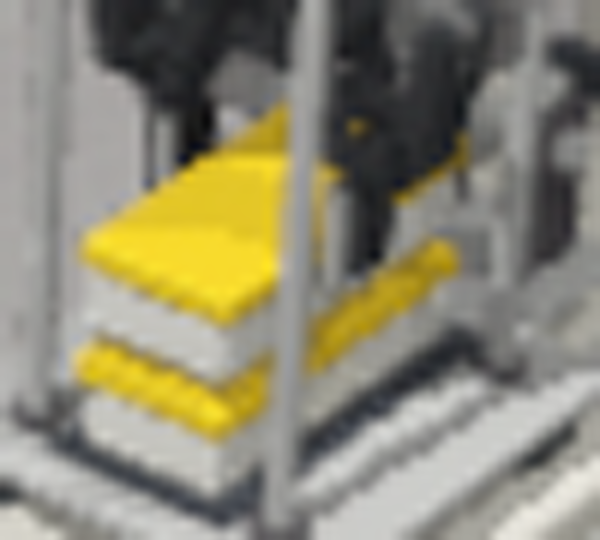

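Request:
drive_tool(
  series=[
    [[0.12,0,0],[0,0,-0.1]],
    [[0.07,-0.02,0],[0,0,0]],
    [[0,0,0],[0,0,0]],
    [[0,0,0],[0,0,0]],
  ],
)

```text
time: 18.85
eef_pos: [0.5747, 0.1267, 0.1125]
tcp_rot: [0.512, 0.489, -0.51, 0.489]
contact_force: [0.8, -0.9, 0.4]
opening: 0.645
```

```bash
python3 - <<'E'
from h import *
go([.575,.1265,.1125],-2.4)
E
```

```text
t 18.85 pos [0.5747 0.1267 0.1125] jawdeg -2.51 down [ 0.0016  0.003  -1.    ] F [ 0.819  -0.8814  0.3706] op 0.645 q [0.0435 0.2374 1.8904 0.0035 1.0121 0.0855]
shift [-0.0008  0.0061  0.0041] norm rows 0.01 turn [-0.1114 -0.1765 -0.0831]
```

Request:
drive_tool(
  series=[
    [[0,0,0],[0,0,0]],
    [[0,0,0],[0,0,0]],
    [[0,0,0],[0,0,0]],
  ],
  grip=1,
)

```text
time: 19.15
eef_pos: [0.5757, 0.1268, 0.1135]
tcp_rot: [0.513, 0.489, -0.509, 0.489]
contact_force: [0.1, -0.1, -0.5]
opening: 1.001
```

Request:
drive_tool(
  series=[
    [[-0.6,0,0],[0,0,0.1]],
    [[-0.9,0,0],[0,0,0.2]],
    [[-1,0,0],[0,0,0.2]],
    [[-1,0,0],[0,0,0.2]],
    [[-1,0,0],[0,0,0]],
  ],
)

```text
time: 19.65
eef_pos: [0.5697, 0.1258, 0.3344]
tcp_rot: [-0.511, -0.49, 0.511, -0.487]
contact_force: [1.1, -0.5, -0.1]
opening: 0.995
```

Request:
drive_tool(
  series=[
    [[-0.3,0,0.5],[0,0,0]],
    [[0,-0.1,1],[0,0,0]],
    [[0,-0.1,1],[0,0,0]],
    [[0,-0.1,1],[0,0,0]],
    [[0,-0.1,1],[0,0,0]],
  ],
)

```text
time: 20.15
eef_pos: [0.5444, -0.0967, 0.3661]
tcp_rot: [0.515, 0.486, -0.501, 0.498]
contact_force: [0.2, -1.1, 1.0]
opening: 0.994
```

Request:
drive_tool(
  series=[
    [[0,-0.1,1],[0,0,0]],
    [[0,-0.1,1],[0,0,0]],
    [[0,-0.1,1],[0,0,0]],
    [[0,-0.1,0],[0,0,0]],
  ],
)

```text
time: 20.55
eef_pos: [0.5176, -0.2505, 0.3669]
tcp_rot: [0.516, 0.482, -0.502, 0.498]
contact_force: [0.5, 0.0, 0.5]
opening: 0.998
```

```bash
python3 - <<'E'
from h import *
T=cam("top");S=cam("scene")
go([.461,-.435,.3],5)
lid(T,(.458,-.435),.032,"G");lid(S,(.458,-.435),.032,"G");lid(T,(.575,.13),.124,"Y");
crop(S,335,155,385,210,11,"s15"); crop(T,220,120,320,210,7,"t15")
E
```

```text
t 20.65 pos [ 0.5181 -0.2465  0.3674] jawdeg -1.96 down [ 0.0305 -0.0007 -0.9995] F [ 0.8554  0.6612 -0.7117] op 1.001 q [-0.6282 -0.0214  1.6921  0.0175  1.4458 -0.596 ]
shift [ 1.3155 -1.0539  3.8067] norm rows 4.16 turn [-6.9569  0.0867 -1.7496]
G c 0.4595 -0.4512 size 87 53 ang -84.2
G c 0.4649 -0.4371 size 129 60 ang -85.2
Y c 0.5679 0.1305 size 129 63 ang 85.2
```

View pics/s15.png

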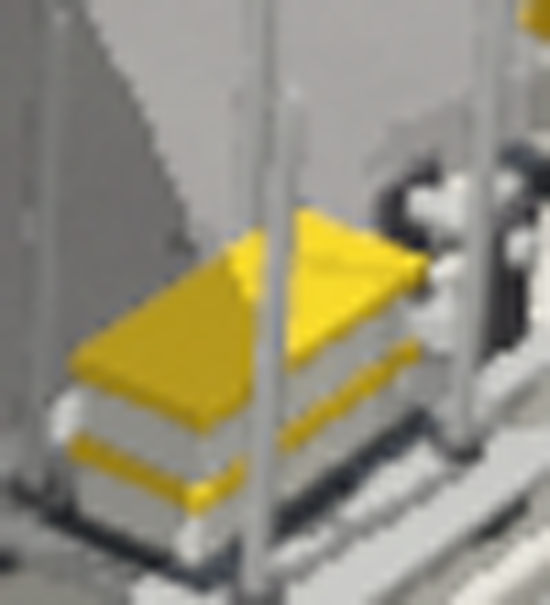

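View pics/t15.png

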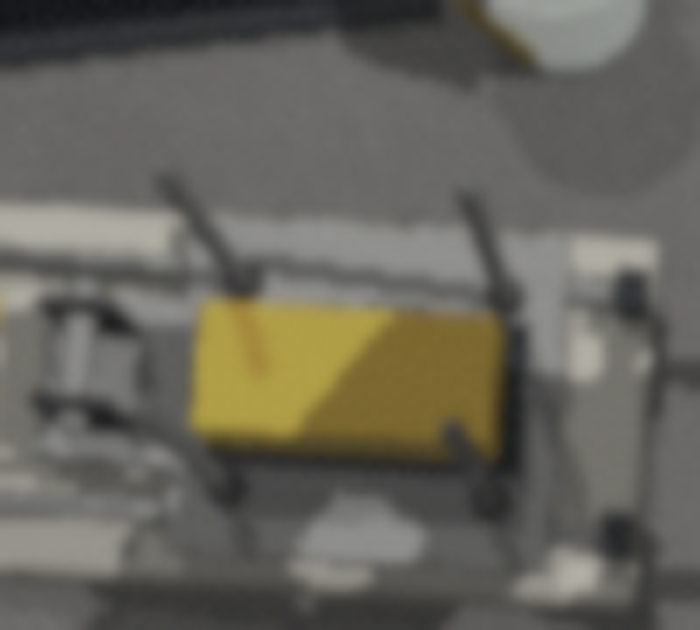

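Request:
drive_tool(
  series=[
    [[0.2,-0.5,0.8],[-3.5,0,-1.5]],
    [[0.6,-0.5,0.7],[-3.5,0,0]],
    [[0.7,0.05,0.9],[0,0,0]],
    [[0.7,0,0.9],[0,0,0]],
    [[0.6,0,0.4],[0,0,0]],
  ],
)

```text
time: 21.15
eef_pos: [0.4878, -0.4193, 0.2404]
tcp_rot: [0.474, 0.519, -0.47, 0.534]
contact_force: [0.2, 0.1, 0.3]
opening: 1.002
```

Request:
drive_tool(
  series=[
    [[0,0,0],[0,0,0]],
  ],
)

```text
time: 21.25
eef_pos: [0.4868, -0.418, 0.2344]
tcp_rot: [0.474, 0.522, -0.47, 0.531]
contact_force: [-0.9, 0.8, -0.8]
opening: 0.999
```

```bash
python3 - <<'E'
from h import *
go([.4605,-.434,.06],5)
E
```

```text
t 21.25 pos [ 0.4868 -0.418   0.2344] jawdeg 6.21 down [ 0.0139 -0.0038 -0.9999] F [-0.8859  0.8453 -0.7701] op 0.999 q [-0.8705  0.2135  1.6789  0.0087  1.2373 -0.9816]
shift [ 3.4823 -0.6038  0.2431] norm rows 3.54 turn [ 1.2043  0.2929 -0.7712]
```

Request:
drive_tool(
  series=[
    [[0.4,-0.62,0.25],[1.2,0.2,-0.7]],
    [[0.7,0,0],[0,0.2,-0.2]],
    [[0.7,0,0],[0,0.2,-0.2]],
    [[0.7,0,0],[0,0.2,-0.2]],
    [[0,0,0],[0,0,0]],
  ],
)

```text
time: 21.75
eef_pos: [0.4652, -0.4283, 0.1156]
tcp_rot: [0.475, 0.524, -0.475, 0.523]
contact_force: [-0.1, 1.0, -1.1]
opening: 0.995
```

```bash
python3 - <<'E'
from h import *
S=cam('scene')
go([.4605,-.434,.0205],5)
lid(S,(.458,-.435),.032,"G")
E
```

```text
t 21.8 pos [ 0.4667 -0.4299  0.1191] jawdeg 5.58 down [ 0.0025 -0.0036 -1.    ] F [-0.5422 -0.6532  0.238 ] op 0.996 q [-0.904   0.3203  1.7726 -0.0003  1.0444 -1.0011]
shift [ 1.9722 -0.1356  0.062 ] norm rows 1.98 turn [ 0.5766  0.2176 -0.1213]
G c 0.4649 -0.4371 size 129 60 ang -85.2
```

Request:
drive_tool(
  series=[
    [[0.6,-0.16,0.1],[0.5,0.1,-0.1]],
    [[0.6,-0.03,0.03],[0,0.2,-0.2]],
    [[0.5,-0.03,0.03],[0,0.2,-0.2]],
    [[0,0,0],[0,0,0]],
  ],
)

```text
time: 22.2
eef_pos: [0.4665, -0.4432, 0.0496]
tcp_rot: [0.474, 0.517, -0.477, 0.529]
contact_force: [0.3, 0.1, -1.6]
opening: 0.998
```

```bash
python3 - <<'E'
from h import *
S=cam('scene')
go([.4605,-.434,.0205],5)
crop(S,190,190,310,300,5,'s16')
E
```

```text
t 22.25 pos [ 0.4679 -0.4446  0.0523] jawdeg 5.45 down [ 0.0124 -0.019  -0.9997] F [-0.5278 -0.4781  0.3533] op 1.002 q [-0.9162  0.4226  1.778  -0.0022  0.9184 -1.01  ]
shift [ 0.6291 -0.1344 -0.2381] norm rows 0.69 turn [ 0.4488  1.1478 -0.6078]
```

View pics/s16.png

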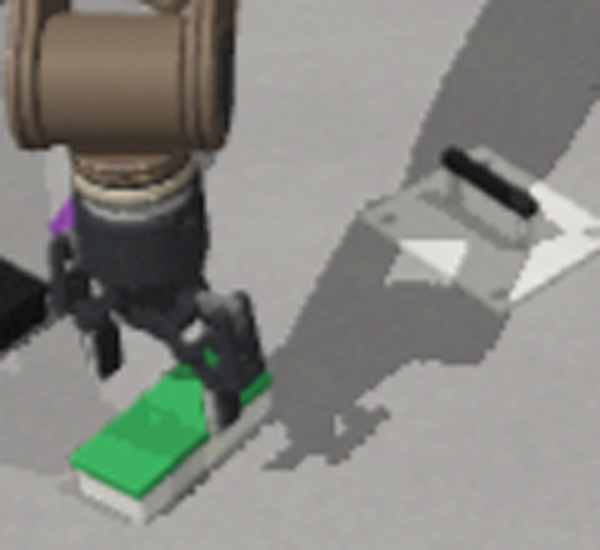

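Request:
drive_tool(
  series=[
    [[0.1,-0.12,-0.2],[0.4,1.1,-0.6]],
    [[0.3,0,0],[0,0.1,-0.1]],
    [[0.2,0,0],[0,0,0]],
    [[0,0,0],[0,0,0]],
  ],
)

```text
time: 22.65
eef_pos: [0.4652, -0.4377, 0.0297]
tcp_rot: [0.476, 0.518, -0.478, 0.526]
contact_force: [-0.9, -0.4, -0.4]
opening: 1.004
```

```bash
python3 - <<'E'
from h import *
S=cam('scene')
go([.4605,-.434,.0205],5)
crop(S,190,190,310,300,5,'s17')
E
```

```text
t 22.7 pos [ 0.4654 -0.4381  0.0302] jawdeg 5.13 down [ 0.0069 -0.0098 -0.9999] F [-0.1943  0.1549  0.6406] op 1.0 q [-0.9134  0.448   1.7915 -0.0007  0.8902 -1.0026]
shift [ 0.1932 -0.0924 -0.092 ] norm rows 0.23 turn [ 0.131   0.5931 -0.3443]
```

View pics/s17.png

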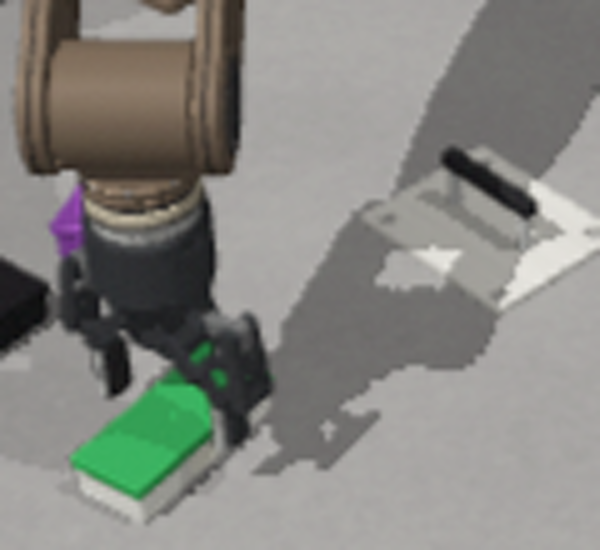

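Request:
drive_tool(
  series=[
    [[0.18,-0.1,0],[0,0.4,-0.3]],
    [[0,0,0],[0,0,0]],
    [[0,0,0],[0,0,0]],
  ],
)

```text
time: 23.0
eef_pos: [0.4602, -0.4391, 0.0207]
tcp_rot: [0.477, 0.521, -0.478, 0.523]
contact_force: [0.2, 0.1, 0.7]
opening: 1.002
```

```bash
python3 - <<'E'
from h import *
go([.4605,-.438,.0205],5)
E
```

```text
t 23.0 pos [ 0.4602 -0.4391  0.0207] jawdeg 5.11 down [ 0.0008 -0.0031 -1.    ] F [0.17   0.0944 0.7237] op 1.002 q [-0.9208  0.4608  1.7949 -0.0016  0.8829 -1.009 ]
shift [ 0.0037  0.0079 -0.0216] norm rows 0.02 turn [ 0.1132  0.1838 -0.0323]
```

Request:
drive_tool(
  series=[
    [[0,0,0],[0,0,0]],
    [[0,0,0],[0,0,0]],
    [[0,0,0],[0,0,0]],
    [[0,0,0],[0,0,0]],
  ],
  grip=-1,
  newtons=50,
)

```text
time: 23.4
eef_pos: [0.4603, -0.4396, 0.0211]
tcp_rot: [0.477, 0.52, -0.478, 0.523]
contact_force: [-0.5, 0.1, -2.6]
opening: 0.64
```

Request:
drive_tool(
  series=[
    [[-0.8,0,0],[0,0,0]],
    [[-1,0,0],[0,0,0]],
    [[-1,0,0],[0,0,0]],
    [[-1,0,0],[2,0,0]],
    [[-1,0,-0.3],[2,0,0]],
  ],
)

```text
time: 23.9
eef_pos: [0.4548, -0.4201, 0.2506]
tcp_rot: [0.497, 0.513, -0.495, 0.495]
contact_force: [1.5, -0.1, -1.4]
opening: 0.645
```

Request:
drive_tool(
  series=[
    [[-1,0.3,-0.3],[2,0,0]],
    [[-0.7,0.3,-0.6],[1,0,0]],
    [[0,0.3,-0.9],[0,0,0]],
    [[0,0.3,-0.9],[0,0,0]],
    [[0,0.3,-0.9],[0,0,0]],
  ],
)

```text
time: 24.4
eef_pos: [0.5373, -0.2454, 0.3452]
tcp_rot: [0.513, 0.49, -0.512, 0.484]
contact_force: [1.2, -0.1, -1.5]
opening: 0.642
```

```bash
python3 - <<'E'
from h import *
go([.575,.130,.36],-2.4)
E
```

```text
t 24.4 pos [ 0.5373 -0.2454  0.3452] jawdeg -2.85 down [-0.0051  0.0072 -1.    ] F [ 1.1509 -0.0562 -1.4522] op 0.642 q [-0.6014  0.0444  1.6647  0.0031  1.4407 -0.552 ]
shift [-0.2452  0.3777 -7.5387] norm rows 7.55 turn [-0.4536 -0.397   0.3084]
```

Request:
drive_tool(
  series=[
    [[0,0.06,-1],[-0.4,-0.4,0.3]],
    [[0,0.06,-1],[0,0,0]],
    [[0,0.05,-1],[0,0,0]],
    [[0,0.05,-1],[0,0,0]],
    [[0,0.05,-1],[0,0,0]],
  ],
)

```text
time: 24.9
eef_pos: [0.5599, 0.0041, 0.3425]
tcp_rot: [-0.51, -0.49, 0.511, -0.488]
contact_force: [1.4, -0.1, -1.3]
opening: 0.649
```

Request:
drive_tool(
  series=[
    [[0,0.05,-1],[0,0,0]],
    [[0,0.05,-1],[0,0,0]],
    [[0,0,-0.2],[0,0,0]],
    [[0,0,0],[0,0,0]],
  ],
)

```text
time: 25.3
eef_pos: [0.5667, 0.1198, 0.3396]
tcp_rot: [-0.507, -0.494, 0.51, -0.489]
contact_force: [0.7, 0.1, -1.4]
opening: 0.636
```

```bash
python3 - <<'E'
from h import *
go([.575,.1265,.34],-2.4)
E
```

```text
t 25.3 pos [0.5667 0.1198 0.3396] jawdeg -1.99 down [-0.0079  0.0023 -1.    ] F [ 0.7356  0.1332 -1.385 ] op 0.636 q [0.0322 0.0203 1.6995 0.0025 1.4296 0.0666]
shift [-0.0098  0.1619 -0.1395] norm rows 0.21 turn [ 0.4078 -0.1116  0.4574]
```

Request:
drive_tool(
  series=[
    [[0,0.17,-0.15],[0.4,0,0.4]],
    [[0,0,0],[0,0,0]],
    [[0,0,0],[0,0,0]],
  ],
)

```text
time: 25.6
eef_pos: [0.5761, 0.1245, 0.3384]
tcp_rot: [-0.511, -0.489, 0.512, -0.488]
contact_force: [0.8, 0.4, -1.1]
opening: 0.644
```

Request:
drive_tool(
  series=[
    [[0.6,0,0],[0,0,0.1]],
    [[0.6,0,0],[0,0,-0.1]],
    [[0.6,0,0],[0,0,-0.1]],
    [[0.4,0,0],[0,0,-0.2]],
    [[0,0,0],[0,0,0]],
  ],
)

```text
time: 26.1
eef_pos: [0.5784, 0.1173, 0.2274]
tcp_rot: [-0.513, -0.486, 0.514, -0.486]
contact_force: [0.2, -0.0, -2.1]
opening: 0.642
```

```bash
python3 - <<'E'
from h import *
go([.575,.1265,.1445],-2.4)
E
```

```text
t 26.1 pos [0.5784 0.1173 0.2274] jawdeg -3.17 down [-0.0024 -0.001  -1.    ] F [ 0.2368 -0.0375 -2.1375] op 0.642 q [ 0.0286  0.1154  1.8036 -0.001   1.225   0.0844]
shift [ 1.6571 -0.0751 -0.1817] norm rows 1.67 turn [-0.7747  0.062   0.1322]
```

Request:
drive_tool(
  series=[
    [[0.2,-0.08,-0.19],[-0.8,0,0]],
    [[0.4,-0.02,0],[0,0,-0.2]],
    [[0.4,-0.03,0],[0,0,-0.3]],
    [[0,0,0],[0,0,0]],
  ],
)

```text
time: 26.5
eef_pos: [0.5746, 0.1266, 0.1802]
tcp_rot: [-0.51, -0.49, 0.512, -0.488]
contact_force: [-0.5, -0.7, -1.9]
opening: 0.642
```

```bash
python3 - <<'E'
from h import *
S=cam("scene")
go([.575,.1265,.145],-2.4)
crop(S,335,155,385,210,11,"s18")
E
```

```text
t 26.55 pos [0.5758 0.1266 0.1822] jawdeg -2.47 down [-0.0001  0.0004 -1.    ] F [ 0.1764  0.3412 -1.7279] op 0.642 q [0.0443 0.1566 1.8442 0.0005 1.1409 0.0872]
shift [ 0.7445 -0.0165  0.0037] norm rows 0.74 turn [-0.0683 -0.0242  0.0054]
```

View pics/s18.png

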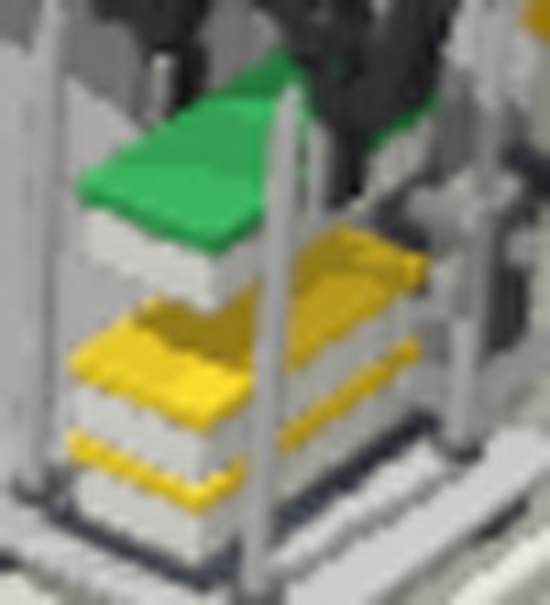

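Request:
drive_tool(
  series=[
    [[0.3,-0.03,0.03],[0,0,-0.1]],
    [[0.25,-0.03,0],[0,0,-0.2]],
    [[0,0,0],[0,0,0]],
  ],
)

```text
time: 26.85
eef_pos: [0.575, 0.1255, 0.1572]
tcp_rot: [0.511, 0.489, -0.51, 0.489]
contact_force: [-0.5, -1.0, -2.5]
opening: 0.646
```

```bash
python3 - <<'E'
from h import *
S=cam("scene")
go([.575,.1255,.145],-2.4)
crop(S,335,155,385,210,11,"s19")
E
```

```text
t 26.9 pos [0.5755 0.1256 0.158 ] jawdeg -2.44 down [ 0.0033  0.0011 -1.    ] F [-0.3317  0.3594 -1.6682] op 0.642 q [0.0423 0.1806 1.8645 0.0011 1.0932 0.0844]
shift [ 0.2605 -0.0103  0.0023] norm rows 0.26 turn [-0.0433 -0.0735 -0.1883]
```

View pics/s19.png

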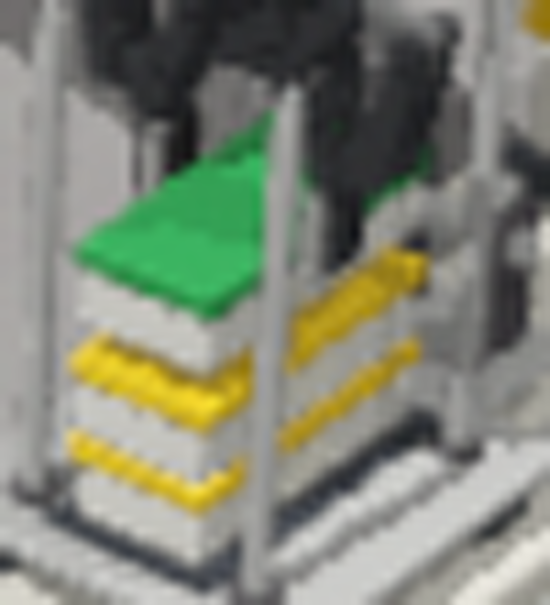

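Well aligned; lower the remaining 13 mm.

Request:
drive_tool(
  series=[
    [[0.14,-0.02,0],[0,0,-0.2]],
    [[0.12,-0.02,0],[0,0,-0.1]],
    [[0,0,0],[0,0,0]],
    [[0,0,0],[0,0,0]],
  ],
)

```text
time: 27.3
eef_pos: [0.5744, 0.1257, 0.1454]
tcp_rot: [0.511, 0.489, -0.51, 0.489]
contact_force: [-0.2, 0.3, -1.0]
opening: 0.643
```

```bash
python3 - <<'E'
from h import *
go([.575,.1255,.145],-2.4)
E
```

```text
t 27.3 pos [0.5744 0.1257 0.1454] jawdeg -2.44 down [ 0.0005  0.0014 -1.    ] F [-0.2151  0.2516 -0.9511] op 0.643 q [0.0424 0.1949 1.8733 0.0016 1.0729 0.0842]
shift [0.0074 0.012  0.0038] norm rows 0.01 turn [-0.0388 -0.0832 -0.0244]
```

Request:
drive_tool(
  series=[
    [[0.01,0,0],[0,0,0]],
    [[0,0,0],[0,0,0]],
    [[0,0,0],[0,0,0]],
  ],
  grip=1,
)

```text
time: 27.6
eef_pos: [0.5756, 0.1258, 0.1466]
tcp_rot: [0.512, 0.489, -0.509, 0.49]
contact_force: [-0.4, 0.6, -0.8]
opening: 1.001
```

Request:
drive_tool(
  series=[
    [[-0.6,0,0],[0,0,0.1]],
    [[-0.9,0,0],[0,0,0.2]],
    [[-1,0,0],[0,0,0.2]],
    [[-1,0,0],[0,0,0.2]],
    [[-0.6,0,0],[0,0,0]],
  ],
)

```text
time: 28.1
eef_pos: [0.5714, 0.1253, 0.3529]
tcp_rot: [0.512, 0.488, -0.509, 0.49]
contact_force: [0.4, -0.1, 0.2]
opening: 1.003
```

Request:
drive_tool(
  series=[
    [[0,0,0.6],[0,0,0]],
    [[0,0,1],[0,0,0]],
    [[0,0,1],[0,0,0]],
    [[0,0,1],[0,0,0]],
    [[0,0,1],[0,0,0]],
  ],
)

```text
time: 28.6
eef_pos: [0.5653, -0.1033, 0.3669]
tcp_rot: [0.515, 0.485, -0.5, 0.5]
contact_force: [0.3, 0.1, 0.2]
opening: 0.999
```

Request:
drive_tool(
  series=[
    [[0,0,1],[0,0,0]],
    [[0,0,1],[0,0,0]],
    [[0,0,1],[0,0,0]],
    [[0,0,1],[0,0,0]],
    [[0,0,0],[0,0,0]],
  ],
)

```text
time: 29.1
eef_pos: [0.557, -0.309, 0.3693]
tcp_rot: [0.517, 0.481, -0.501, 0.5]
contact_force: [-0.6, 1.1, -0.0]
opening: 1.003
```

```bash
python3 - <<'E'
from h import *
T=cam("top");S=cam("scene")
go([.47,-.147,.3],85)
lid(T,(.575,.13),.156,"G");lid(S,(.575,.13),.156,"G")
crop(S,335,145,385,210,9,"s20"); crop(T,220,120,320,210,7,"t20"); crop(S,250,210,330,260,9,"s21");crop(T,330,180,390,245,9,"t21")
E
```

```text
t 29.2 pos [ 0.5578 -0.3047  0.3699] jawdeg -1.87 down [ 0.0351 -0.0019 -0.9994] F [-0.5413  0.4464 -0.1299] op 1.004 q [-0.6671  0.1168  1.5445  0.0204  1.4516 -0.6365]
shift [ 1.3297 -1.9066 -3.096 ] norm rows 3.87 turn [-86.8638   1.5617  -1.5804]
G c 0.5705 0.1299 size 124 55 ang 87.6
G c 0.5772 0.1121 size 107 59 ang 87.8
```

View pics/s20.png

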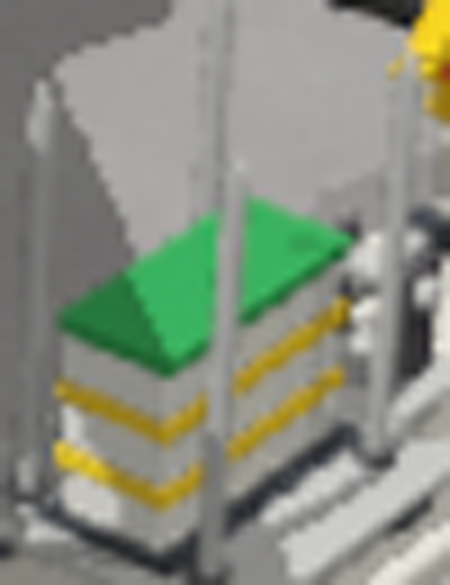

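View pics/t20.png

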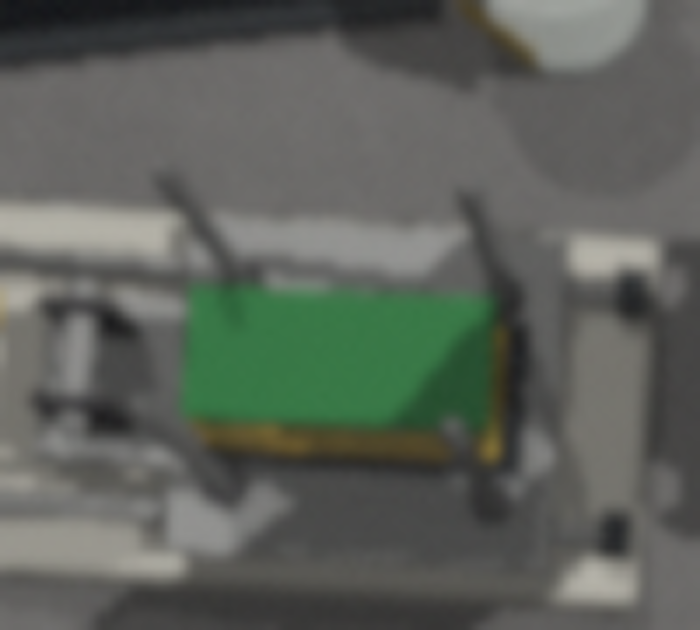

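View pics/s21.png

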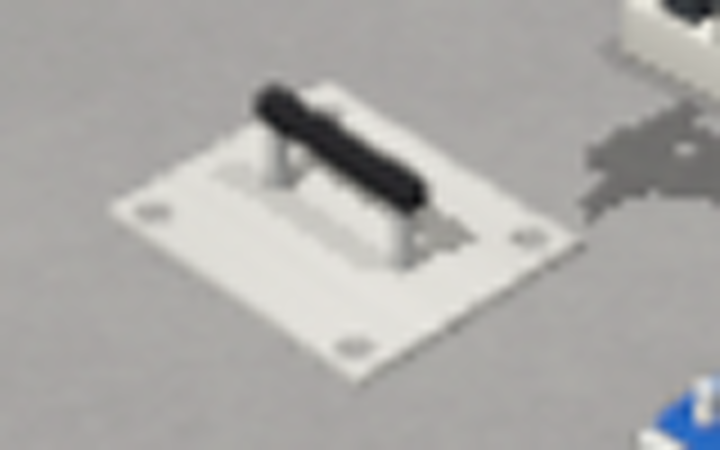

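View pics/t21.png

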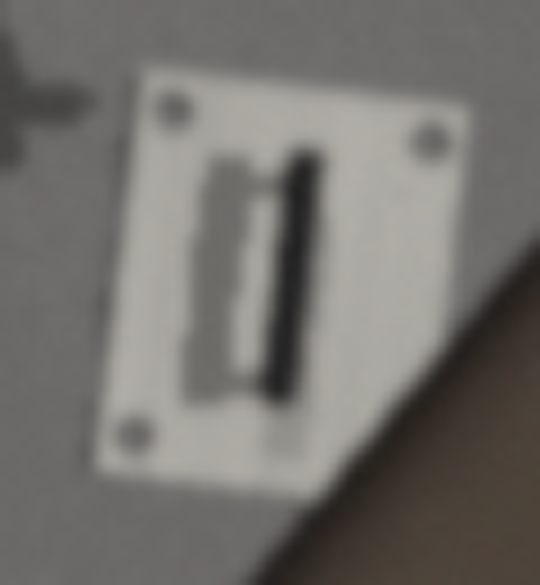

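```bash
python3 - <<'E'
from h import *
T=cam("top");S=cam("scene")
c=lambda u,v,k,x,y:np.array([(u+.5)/k-.5+x,(v+.5)/k-.5+y])
tp=[c(172,108,9,330,180),c(430,142,9,330,180),c(133,435,9,330,180)]
sp=[c(155,212,9,250,210),c(355,347,9,250,210),c(530,238,9,250,210),c(325,110,9,250,210)]
for p in tp: print("T",back(T,p,.006))
for p in sp: print("S",back(S,p,.006))
# plate yaw ~ -90: corners: top: (x high,y high),(x high,y low),(x low,y high)
H=np.array([[-46,58],[46,58],[-46,-58],[46,-58]])/1000.
L=np.c_[H,np.full(4,.006)]
# with yaw ~ 0 +-: plate y-> world x means yaw=-90: local(x,y)->(y,-x)
def pred(p,d): return proj(d,place(p,L))
def ft(p): q=pred(p,T); return (q[[0,1,2]]-np.array(tp)).ravel()
def fs(p): q=pred(p,S); return (q[[3,1,0,2]]-np.array(sp)).ravel()
def m(r): return r.x[:2],np.degrees(r.x[2]),np.abs(r.fun).max()
# yaw0: local y -> world +x : yaw=-90 => local x -> -y*? rot(-90): x->(0,-1), y->(1,0)
for f in(ft,fs,lambda p:np.r_[ft(p),fs(p)]):
    print(m(least_squares(f,[.47,-.147,-1.65])))
print(pred([.47,-.147,-1.65],S))
E
```

```text
T [[ 0.5344 -0.108   0.006 ]]
T [[ 0.5223 -0.1993  0.006 ]]
T [[ 0.4184 -0.0936  0.006 ]]
S [[ 0.4105 -0.1857  0.006 ]]
S [[ 0.5249 -0.2001  0.006 ]]
S [[ 0.5363 -0.1082  0.006 ]]
S [[ 0.4198 -0.0942  0.006 ]]
(array([ 0.4706, -0.1464]), np.float64(-97.15356790931412), np.float64(0.15294699737262363))
(array([ 0.4729, -0.1471]), np.float64(-96.82528978372723), np.float64(0.16046431854158527))
(array([ 0.4716, -0.1465]), np.float64(-96.92659788768012), np.float64(0.38803219815983425))
[[307.7879 235.1128]
 [289.3464 247.6169]
 [284.4183 221.6852]
 [265.8842 233.2596]]
```

Request:
drive_tool(
  series=[
    [[0,-0.3,-0.6],[-8.5,0,-1]],
    [[0,0,-0.6],[-8.5,0,0]],
    [[0,0,0],[-8.5,0,0]],
    [[0,0,0],[-8.5,0,0]],
    [[0,0,0],[-8.5,0,0]],
  ],
)

```text
time: 29.8
eef_pos: [0.5411, -0.2302, 0.3714]
tcp_rot: [0.291, 0.638, -0.287, 0.652]
contact_force: [1.9, 0.2, -0.7]
opening: 1.003
```

Request:
drive_tool(
  series=[
    [[0,0,0],[-8.5,0,0]],
    [[0,0,0],[-8.5,0,0]],
    [[0,0,0],[-8.5,0,0]],
    [[0,0,0],[-8.5,0,0]],
    [[0,0,0],[-8.5,0,0]],
  ],
)

```text
time: 30.3
eef_pos: [0.5424, -0.2184, 0.3746]
tcp_rot: [0.032, 0.697, -0.034, 0.715]
contact_force: [0.5, 0.6, 0.8]
opening: 1.001
```

```bash
python3 - <<'E'
from h import *
go([.4717,-.1467,.12],83)
E
```

```text
t 30.3 pos [ 0.5424 -0.2184  0.3746] jawdeg 84.68 down [ 0.0248 -0.0035 -0.9997] F [0.5319 0.5826 0.8077] op 1.001 q [-0.5604  0.0035  1.6547  0.0103  1.4605 -2.0394]
shift [ 5.0494  1.3029 -1.6677] norm rows 5.47 turn [1.6821 1.435  0.0487]
```

Request:
drive_tool(
  series=[
    [[0.3,0.6,-0.8],[1.6,1.4,0]],
    [[0.7,0.6,-0.7],[0,0,0]],
    [[0.9,0.1,-0.1],[0,0,0]],
    [[0.9,0,0],[0,0,0]],
    [[0.7,0,0],[0,0,0]],
  ],
  grip=0.3,
)

```text
time: 30.8
eef_pos: [0.4784, -0.1419, 0.2076]
tcp_rot: [0.034, 0.699, -0.04, 0.713]
contact_force: [0.9, 0.6, -0.5]
opening: 0.648
```

Request:
drive_tool(
  series=[
    [[0,0,0],[0,0,0]],
  ],
)

```text
time: 30.9
eef_pos: [0.4753, -0.1384, 0.2025]
tcp_rot: [0.034, 0.702, -0.037, 0.71]
contact_force: [0.0, 0.2, 0.0]
opening: 0.651
```

```bash
python3 - <<'E'
from h import *
go([.4717,-.1467,.035],83)
E
```

```text
t 30.9 pos [ 0.4753 -0.1384  0.2025] jawdeg 84.21 down [ 0.0105 -0.0047 -0.9999] F [0.0236 0.1907 0.0155] op 0.651 q [-0.4889 -0.0856  2.0545  0.0008  1.1612 -1.9591]
shift [ 3.3491 -0.1609 -0.091 ] norm rows 3.35 turn [1.2157 0.6257 0.2014]
```

Request:
drive_tool(
  series=[
    [[0.6,-0.17,-0.1],[1.2,0.6,0.2]],
    [[0.6,0,0],[0,0.3,0]],
    [[0.6,0,0],[0,0.3,0]],
    [[0.5,0,0],[0,0.3,0]],
    [[0,0,0],[0,0,0]],
  ],
)

```text
time: 31.4
eef_pos: [0.4772, -0.1446, 0.0965]
tcp_rot: [0.038, 0.706, -0.042, 0.706]
contact_force: [-0.1, -0.3, 0.3]
opening: 0.648
```

```bash
python3 - <<'E'
from h import *
go([.4717,-.1467,.035],83)
E
```

```text
t 31.4 pos [ 0.4772 -0.1446  0.0965] jawdeg 83.53 down [ 0.0009 -0.0065 -1.    ] F [-0.0537 -0.2966  0.2833] op 0.648 q [-0.4954  0.0725  2.1137 -0.0065  0.9515 -1.9496]
shift [ 1.2301 -0.0466 -0.1069] norm rows 1.24 turn [0.5347 0.093  0.3614]
```

Request:
drive_tool(
  series=[
    [[0.4,-0.05,-0.13],[0.5,0.2,0.3]],
    [[0.4,0,-0.02],[0,0.2,0]],
    [[0.2,0,0],[0,0.1,0]],
    [[0,0,0],[0,0,0]],
  ],
)

```text
time: 31.8
eef_pos: [0.4777, -0.148, 0.0567]
tcp_rot: [0.039, 0.703, -0.044, 0.709]
contact_force: [1.1, -0.5, -0.8]
opening: 0.648
```

```bash
python3 - <<'E'
from h import *
S=cam("scene")
go([.4717,-.1467,.035],83)
crop(S,250,190,330,260,8,"s22")
E
```

```text
t 31.85 pos [ 0.4785 -0.1484  0.0576] jawdeg 83.29 down [ 0.0103 -0.0093 -0.9999] F [-0.3011 -0.0551  0.3053] op 0.653 q [-0.502   0.1398  2.1276 -0.0042  0.8607 -1.9531]
shift [ 0.4498  0.0216 -0.1433] norm rows 0.47 turn [0.2942 0.6494 0.4575]
```

View pics/s22.png

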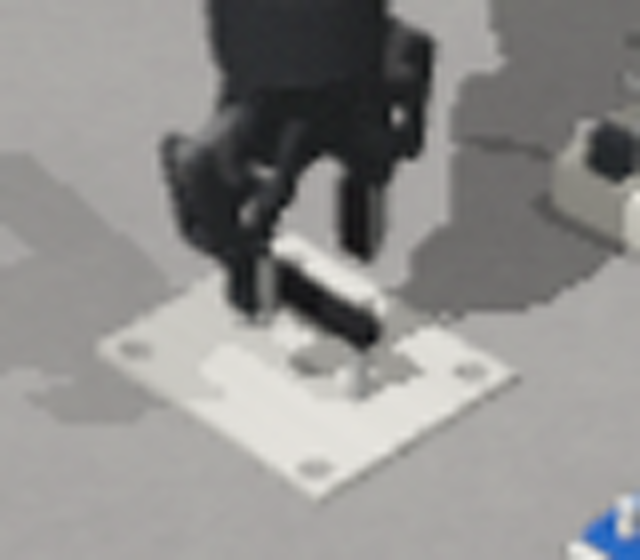

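Request:
drive_tool(
  series=[
    [[0.1,0.02,-0.14],[0.3,0.7,0.4]],
    [[0.25,0,-0.02],[0,0.2,0]],
    [[0.1,0,0],[0,0,0]],
    [[0,0,0],[0,0,0]],
  ],
)

```text
time: 32.25
eef_pos: [0.4728, -0.1475, 0.0374]
tcp_rot: [0.042, 0.705, -0.044, 0.706]
contact_force: [0.6, 0.4, -0.0]
opening: 0.649
```

```bash
python3 - <<'E'
from h import *
go([.4717,-.1467,.035],83)
E
```

```text
t 32.25 pos [ 0.4728 -0.1475  0.0374] jawdeg 83.01 down [ 0.0007 -0.0032 -1.    ] F [ 0.5972  0.4312 -0.0363] op 0.649 q [-0.5062  0.1712  2.1392 -0.0033  0.8291 -1.9528]
shift [ 0.0488  0.0123 -0.0247] norm rows 0.06 turn [0.0128 0.0606 0.1765]
```

Request:
drive_tool(
  series=[
    [[0.04,0.01,-0.025],[0,0,0]],
    [[0,0,0],[0,0,0]],
    [[0,0,0],[0,0,0]],
    [[0,0,0],[0,0,0]],
    [[0,0,0],[0,0,0]],
  ],
  grip=-1,
  newtons=80,
)

```text
time: 32.75
eef_pos: [0.4715, -0.1468, 0.0353]
tcp_rot: [0.042, 0.706, -0.044, 0.706]
contact_force: [-0.4, 0.1, -0.8]
opening: 0.144
```

```bash
python3 - <<'E'
from h import *
go([.4717,-.1467,.035],83)
E
```

```text
t 32.75 pos [ 0.4715 -0.1468  0.0353] jawdeg 82.98 down [ 0.0002 -0.0026 -1.    ] F [-0.4374  0.1148 -0.8428] op 0.144 q [-0.5064  0.1728  2.1426 -0.003   0.8246 -1.9527]
shift [0.0051 0.0014 0.003 ] norm rows 0.01 turn [-0.0161  0.0324  0.1486]
```

Request:
drive_tool(
  series=[
    [[-0.5,0,0],[0,0,0]],
    [[-0.8,0,0],[0,0,0]],
    [[-1,0,0],[0,0,0]],
    [[-1,0,0],[0,0,0]],
    [[-1,0,0],[0,0,0]],
  ],
)

```text
time: 33.25
eef_pos: [0.4634, -0.142, 0.2416]
tcp_rot: [0.048, 0.717, -0.039, 0.695]
contact_force: [0.9, -0.8, -4.3]
opening: 0.144
```

Request:
drive_tool(
  series=[
    [[-1,0,0.3],[5,0,0]],
    [[-0.8,0,0.3],[8.5,0,0]],
    [[0,0,0.3],[8.5,0,0]],
    [[0,0,0.3],[8.5,0,0]],
    [[0,0,0.3],[8.5,0,0]],
  ],
)

```text
time: 33.75
eef_pos: [0.5355, -0.1698, 0.3378]
tcp_rot: [0.28, 0.657, -0.28, 0.641]
contact_force: [0.8, 0.6, -3.4]
opening: 0.148
```

Request:
drive_tool(
  series=[
    [[0,0,0],[8.5,0,0]],
    [[0,0,0],[8.5,0,0]],
    [[0,0,0],[8.5,0,0]],
    [[0,0,0],[8.5,0,0]],
    [[0,0,0],[8.5,0,0]],
  ],
)

```text
time: 34.25
eef_pos: [0.534, -0.1696, 0.3285]
tcp_rot: [0.494, 0.513, -0.503, 0.489]
contact_force: [0.0, 0.2, -3.9]
opening: 0.149
```

```bash
python3 - <<'E'
from h import *
S=cam("scene")
go([.576,.1300,.335],-2.4)
crop(S,230,90,400,220,4.5,"s23")
E
```

```text
t 34.3 pos [ 0.5338 -0.1695  0.328 ] jawdeg 0.1 down [-0.0344  0.0156 -0.9993] F [ 0.1204 -0.3881 -3.8764] op 0.15 q [-0.4876 -0.0017  1.7425 -0.0023  1.4385 -0.4886]
shift [-0.075   0.8482 -5.9903] norm rows 6.05 turn [ 2.4799 -0.8552  1.9888]
```

View pics/s23.png

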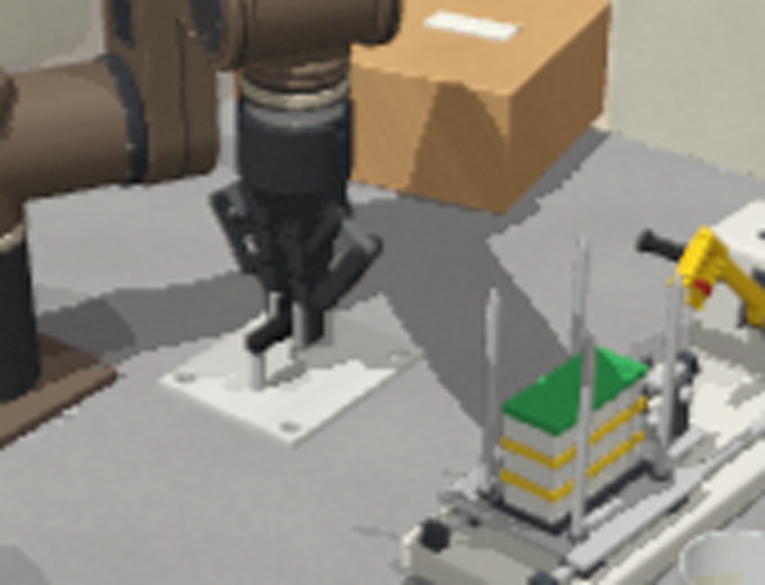

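Request:
drive_tool(
  series=[
    [[-0.3,0.2,-0.6],[2.4,-0.8,2]],
    [[-0.1,0.2,-0.9],[0,0,0]],
    [[0,0.15,-0.9],[0,0,0]],
    [[0,0.15,-0.9],[0,0,0]],
    [[0,0.15,-0.9],[0,0,0]],
  ],
)

```text
time: 34.8
eef_pos: [0.5826, 0.0398, 0.3413]
tcp_rot: [-0.508, -0.492, 0.512, -0.487]
contact_force: [0.6, -0.5, -4.1]
opening: 0.145
```

Request:
drive_tool(
  series=[
    [[0,0.05,-0.9],[0,0,0]],
    [[0,0,-0.7],[0,0,0]],
    [[0,0,0],[0,0,0]],
    [[0,0,0],[0,0,0]],
  ],
)

```text
time: 35.2
eef_pos: [0.5862, 0.1291, 0.3354]
tcp_rot: [-0.502, -0.5, 0.51, -0.489]
contact_force: [-0.1, -0.1, -4.0]
opening: 0.145
```

```bash
python3 - <<'E'
from h import *
go([.576,.1300,.335],-2.4)
E
```

```text
t 35.2 pos [0.5862 0.1291 0.3354] jawdeg -1.28 down [-0.0189  0.0031 -0.9998] F [-0.0899 -0.0825 -3.9611] op 0.145 q [0.0463 0.0756 1.6496 0.004  1.4352 0.0681]
shift [ 0.0119 -0.2033 -0.0126] norm rows 0.2 turn [ 1.1211 -0.1446  1.0899]
```

Request:
drive_tool(
  series=[
    [[0,-0.2,-0.02],[1.1,0,1]],
    [[0,0,0],[0,0,0]],
    [[0,0,0],[0,0,0]],
  ],
)

```text
time: 35.5
eef_pos: [0.5755, 0.1281, 0.333]
tcp_rot: [-0.509, -0.491, 0.511, -0.488]
contact_force: [-0.6, 0.0, -3.2]
opening: 0.144
```

```bash
python3 - <<'E'
from h import *
T=cam("top");S=cam("scene")
go([.576,.1300,.335],-2.4)
crop(S,315,110,415,210,7.5,"s24"); crop(T,220,120,320,210,7,"t24")
E
```

```text
t 35.6 pos [0.5757 0.1282 0.3332] jawdeg -2.34 down [-0.0051  0.0015 -1.    ] F [ 0.3917 -0.4815 -4.4386] op 0.152 q [0.0465 0.0459 1.6846 0.0018 1.4161 0.087 ]
shift [-0.0365  0.0038 -0.0361] norm rows 0.05 turn [ 0.0639 -0.0749  0.2941]
```

View pics/s24.png

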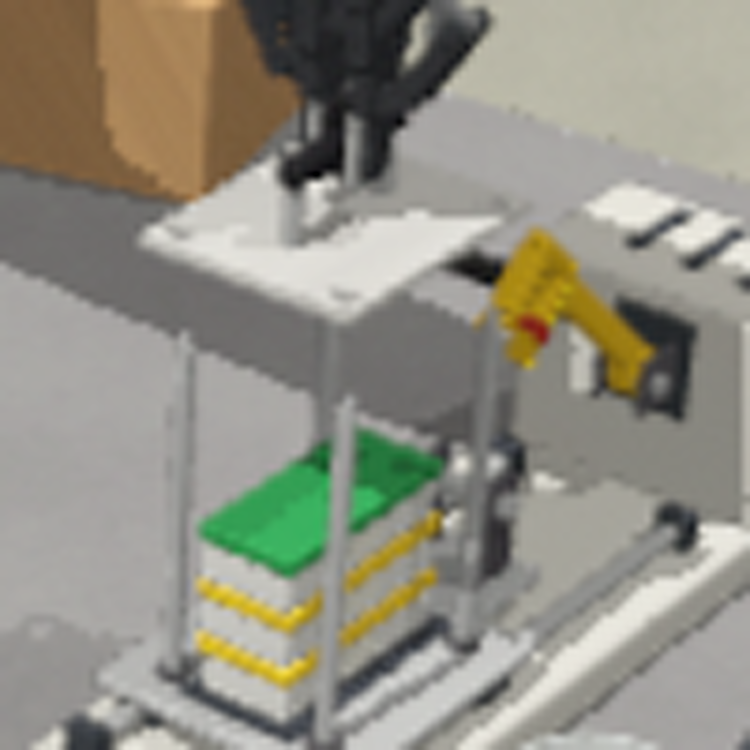

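View pics/t24.png

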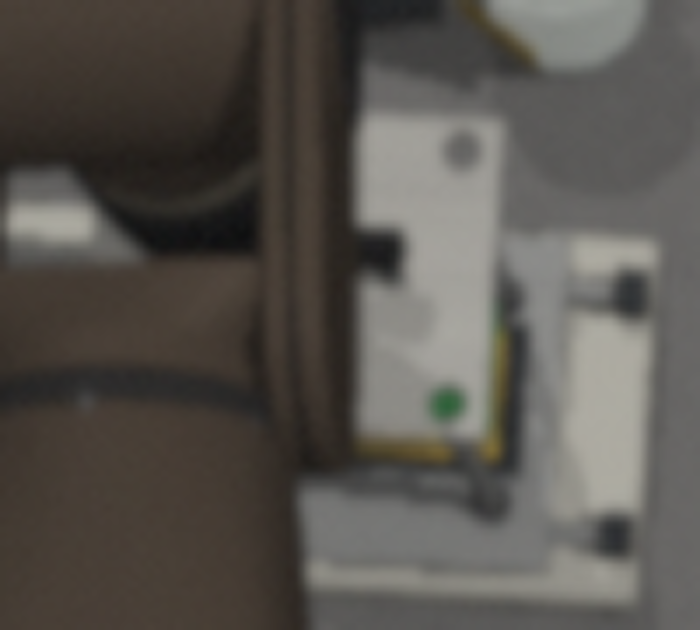

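Request:
drive_tool(
  series=[
    [[0.4,0,-0.03],[0,0,0.2]],
    [[0.35,-0.02,0],[0,0,-0.1]],
    [[0,0,0],[0,0,0]],
    [[0,0,0],[0,0,0]],
  ],
)

```text
time: 36.0
eef_pos: [0.5769, 0.1273, 0.2965]
tcp_rot: [0.511, 0.49, -0.51, 0.489]
contact_force: [0.1, 0.1, -2.7]
opening: 0.146
```

```bash
python3 - <<'E'
from h import *
T=cam("top");S=cam("scene")
go([.576,.1300,.295],-2.4)
crop(S,325,110,405,195,9,"s25"); crop(T,255,125,305,205,10 and 7.5,"t25")
c=lambda u,v,k,x,y:np.array([(u+.5)/k-.5+x,(v+.5)/k-.5+y])
for n,p in zip("ABCD",[(88,172),(266,70),(286,252),(453,150)]): print("S",n,back(S,c(*p,9,330,135),.25)[0])
for n,p in zip("ABCD",[(532,365),(140,350),(553,70),(165,45)]): print("T",n,back(T,c(*p,9,225,140),.25)[0])
E
```

```text
t 36.1 pos [0.5768 0.1275 0.2967] jawdeg -2.45 down [ 0.0004  0.0014 -1.    ] F [-0.6811  0.318  -4.4179] op 0.146 q [0.0453 0.064  1.731  0.0014 1.3462 0.0878]
shift [ 0.0344 -0.0188 -0.0498] norm rows 0.06 turn [-0.0519 -0.0812 -0.0174]
S A [0.5276 0.0772 0.25  ]
S B [0.535  0.1912 0.25  ]
S C [0.6216 0.0723 0.25  ]
S D [0.6293 0.1798 0.25  ]
T A [0.5267 0.0752 0.25  ]
T B [0.5309 0.1888 0.25  ]
T C [0.6143 0.0704 0.25  ]
T D [0.6216 0.1841 0.25  ]
```

View pics/s25.png

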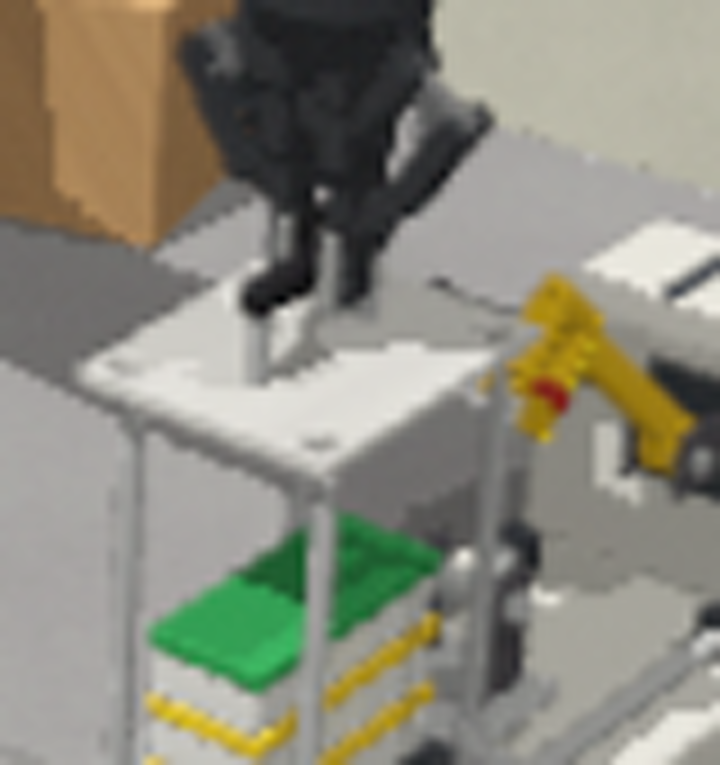

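View pics/t25.png

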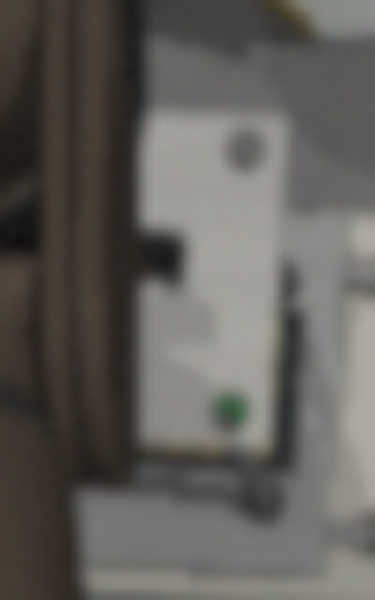

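```bash
python3 - <<'E'
from h import *
T=cam("top");S=cam("scene")
p=ctrl.get_state()["eef_pos"]; z=p[2]-.029
c=lambda u,v,k,x,y:np.array([(u+.5)/k-.5+x,(v+.5)/k-.5+y])
for n,q,l in(("A",(126,368),(-46,-58)),("C",(322,441),(46,-58))):
    w=back(S,c(*q,9,325,110),z)[0]; print("S",n,w, "centre",w[:2]-(rot(np.radians(-2.45))@[*l,0])[:2]/1000)
for n,q,l in(("A",(230,410),(-46,-58)),("C",(245,150),(46,-58))):
    w=back(T,c(*q,7.5,255,125),z)[0]; print("T",n,w,"centre",w[:2]-(rot(np.radians(-2.45))@[*l,0])[:2]/1000)
print(p)
L=np.array([[-46,-58],[-46,58],[46,-58],[46,58]])/1000
for n,P in(("S",[[.5276,.0772],[.535,.1912],[.6216,.0723],[.6293,.1798]]),("T",[[.5267,.0752],[.5309,.1888],[.6143,.0704],[.6216,.1841]])):
    for P_,l in zip(P,L): print(n,P_-(rot(np.radians(-2.45))@[*l,0])[:2])
E
```

```text
S A [0.5308 0.0669 0.2681] centre [0.5793 0.1229]
S C [0.6207 0.0655 0.2681] centre [0.5772 0.1254]
T A [0.5257 0.0694 0.2681] centre [0.5741 0.1254]
T C [0.6168 0.0656 0.2681] centre [0.5734 0.1255]
[0.5769 0.1277 0.2971]
S [0.576  0.1332]
S [0.5785 0.1313]
S [0.5781 0.1322]
S [0.5809 0.1238]
T [0.5751 0.1312]
T [0.5744 0.1289]
T [0.5708 0.1303]
T [0.5732 0.1281]
```

Request:
drive_tool(
  series=[
    [[0,-0.03,-0.125],[0,0,0]],
    [[0,0,0],[0,0,0]],
    [[0,0,0],[0,0,0]],
  ],
)

```text
time: 36.5
eef_pos: [0.5763, 0.1348, 0.2992]
tcp_rot: [0.512, 0.489, -0.509, 0.49]
contact_force: [-0.6, -0.9, -3.9]
opening: 0.145
```

```bash
python3 - <<'E'
from h import *
T=cam("top");S=cam("scene")
go([.576,.1340,.29],-2.45)
crop(S,325,110,405,195,9,"s26"); crop(T,255,125,305,205,7.5,"t26")
E
```

```text
t 36.6 pos [0.5762 0.1347 0.299 ] jawdeg -2.43 down [ 0.0042  0.002  -1.    ] F [ 0.6553 -0.321  -4.2454] op 0.147 q [0.0575 0.0628 1.7282 0.0017 1.3463 0.0996]
shift [ 0.1803 -0.0045  0.014 ] norm rows 0.18 turn [ 0.0189 -0.122  -0.2373]
```

View pics/s26.png

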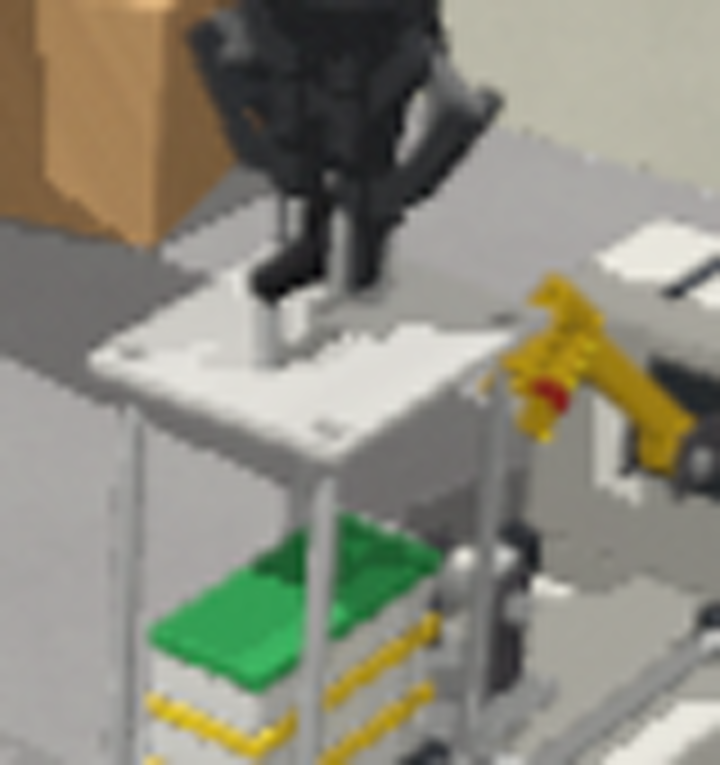

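View pics/t26.png

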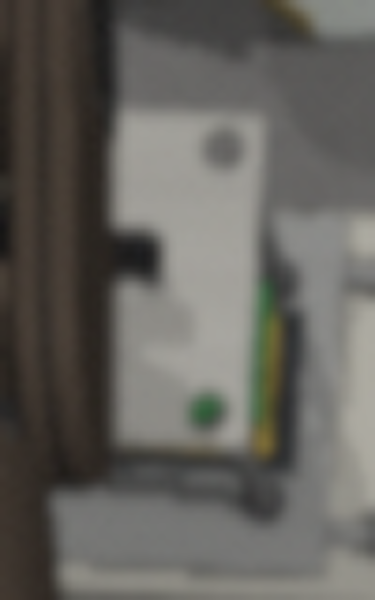

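```bash
python3 - <<'E'
from h import *
T=cam("top");S=cam("scene")
p=ctrl.get_state()["eef_pos"]; z=p[2]-.029
c=lambda u,v,k,x,y:np.array([(u+.5)/k-.5+x,(v+.5)/k-.5+y])
a=np.radians(-2.45)
def fit(d,pts,z):
    f=lambda q:(proj(d,np.array([place([q[0],q[1],a],[[l[0]/1000,l[1]/1000,z]])[0] for _,l in pts]))-np.array([u for u,_ in pts])).ravel()
    r=least_squares(f,[.575,.13]); return r.x,r.fun
A,B,C,D=(-46,-58),(-46,58),(46,-58),(46,58)
print("plate S",fit(S,[(c(131,352,9,325,110),A),(c(330,429,9,325,110),C),(c(508,318,9,325,110),D)],z))
print("plate T",fit(T,[(c(206,410,7.5,255,125),A),(c(222,148,7.5,255,125),C)],z))
s=(9,330,135);t=(9,225,140)
print("tips S",fit(S,[(c(88,172,*s),A),(c(266,68,*s),B),(c(286,252,*s),C)],.25))
print("base S",fit(S,[(c(71,578,*s),A),(c(236,463,*s),B),(c(255,663,*s),C),(c(420,545,*s),D)],.06))
print("tips T",fit(T,[(c(532,365,*t),A),(c(140,350,*t),B),(c(553,68,*t),C),(c(165,43,*t),D)],.25))
print("base T",fit(T,[(c(588,470,*t),A),(c(245,455,*t),B),(c(607,210,*t),C),(c(270,190,*t),D)],.06))
print(p)
E
```

```text
plate S (array([0.5763, 0.1325]), array([ 0.3803,  0.048 ,  0.0765, -0.0064, -0.4669,  0.0222]))
plate T (array([0.5737, 0.1333]), array([ 0.0292,  0.0348, -0.0296, -0.0356]))
tips S (array([0.5773, 0.1327]), array([ 0.2043,  0.1649, -0.0676, -0.0165, -0.1358, -0.1266]))
base S (array([0.5764, 0.1331]), array([ 0.1555,  0.2059,  0.2417,  0.1283, -0.0691,  0.0834, -0.3212,
       -0.3944]))
tips T (array([0.5737, 0.1296]), array([ 0.5998,  0.5337, -0.3115,  0.2588,  0.2784, -0.8534, -0.5708,
        0.03  ]))
base T (array([0.5732, 0.1305]), array([ 0.1583,  0.1067,  0.4418,  0.1148, -0.2951, -0.4108, -0.3109,
        0.1873]))
[0.5761 0.1345 0.2988]
```

Request:
drive_tool(
  series=[
    [[0.15,0,0.02],[0,0,-0.2]],
    [[0.1,-0.01,0],[0,0,0]],
    [[0,0,0],[0,0,0]],
    [[0,0,0],[0,0,0]],
  ],
)

```text
time: 37.1
eef_pos: [0.5753, 0.1332, 0.2842]
tcp_rot: [0.511, 0.49, -0.511, 0.488]
contact_force: [0.8, 0.7, -3.4]
opening: 0.147
```

```bash
python3 - <<'E'
from h import *
T=cam("top");S=cam("scene")
go([.5762,.1335,.28],-2.45)
crop(S,325,110,405,195,9,"s27"); crop(T,255,125,305,205,7.5,"t27")
E
```

```text
t 37.2 pos [0.5753 0.1333 0.2844] jawdeg -2.46 down [-0.0014  0.0019 -1.    ] F [ 0.2115  1.2395 -4.1795] op 0.148 q [0.0551 0.0719 1.745  0.002  1.326  0.0976]
shift [ 0.0882  0.0181 -0.0054] norm rows 0.09 turn [-0.011  -0.1047  0.0825]
```

View pics/s27.png

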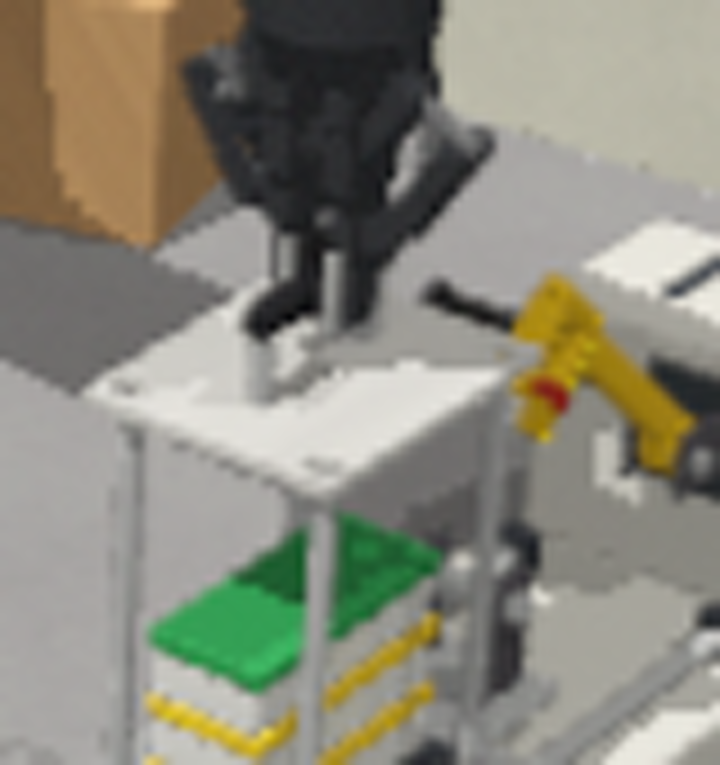

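View pics/t27.png

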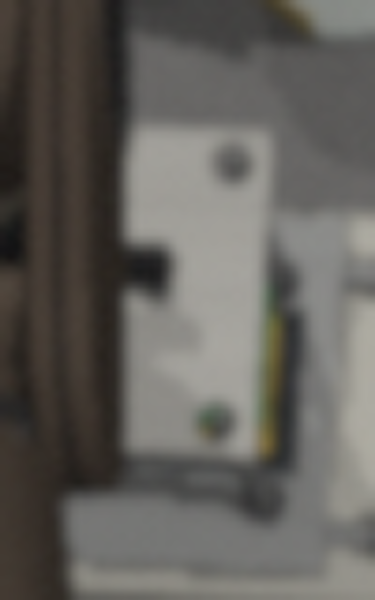

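```bash
python3 - <<'E'
from h import *
T=cam("top");S=cam("scene")
a=cv2.resize(T["img"][138:154,276:296,::-1],None,fx=25,fy=25,interpolation=cv2.INTER_CUBIC)
b=cv2.resize(T["img"][172:188,274:294,::-1],None,fx=25,fy=25,interpolation=cv2.INTER_CUBIC)
cv2.imwrite("pics/z1.png",cv2.convertScaleAbs(np.hstack([a,b])[:, :, :],alpha=1.5)[:, ::1][:400,:1000][:, :][::1] if False else cv2.resize(cv2.convertScaleAbs(np.hstack([a,b]),alpha=1.5),(800,320)))
E
```

```text
(no output)
```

View pics/z1.png

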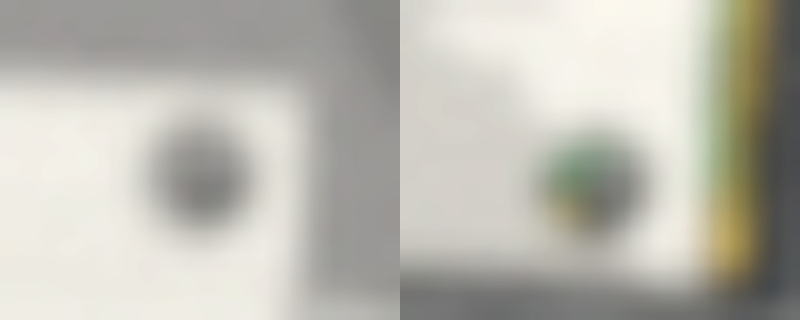

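Request:
drive_tool(
  series=[
    [[0,0.035,0.025],[0,0,0.1]],
    [[0,0,0],[0,0,0]],
    [[0,0,0],[0,0,0]],
  ],
)

```text
time: 37.6
eef_pos: [0.5777, 0.1319, 0.2856]
tcp_rot: [0.512, 0.489, -0.509, 0.489]
contact_force: [0.5, 0.2, -3.4]
opening: 0.15
```

```bash
cat >> h.py <<'E'
def zoom(name):
    T=cam("top");S=cam("scene")
    p=ctrl.get_state()["eef_pos"]; z=p[2]-.029
    ims=[]
    for d,l in((T,(46,-58)),(T,(-46,-58)),(S,(-46,-58)),(S,(46,-58)),(S,(46,58))):
        w=place([p[0],p[1]-.002,np.radians(-2.45)],[[l[0]/1000,l[1]/1000,z]])
        u,v=proj(d,w)[0].astype(int)
        im=d["img"][v-10:v+11,u-8:u+9,::-1]
        ims.append(cv2.resize(im,(9*17,9*21),interpolation=cv2.INTER_CUBIC))
    cv2.imwrite(f"pics/{name}.png",cv2.convertScaleAbs(np.hstack(ims),alpha=1.3))
    go([.5762,.1335,.28],-2.45)
E
python3 -c "
from h import *
zoom('z2')"
```

```text
t 37.7 pos [0.5776 0.1319 0.2856] jawdeg -2.46 down [ 0.0027  0.0019 -1.    ] F [-0.3527 -0.1644 -3.8541] op 0.147 q [0.0527 0.0735 1.7412 0.0018 1.3241 0.0951]
shift [ 0.1112 -0.03   -0.0305] norm rows 0.12 turn [-0.0061 -0.1144 -0.1477]
```

View pics/z2.png

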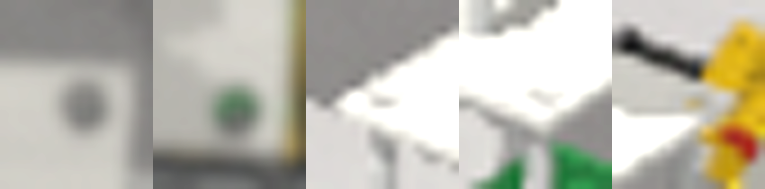

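Request:
drive_tool(
  series=[
    [[0.1,-0.015,0],[0,0,-0.1]],
    [[0.06,-0.01,0],[0,0,0]],
    [[0,0,0],[0,0,0]],
  ],
)

```text
time: 38.0
eef_pos: [0.5762, 0.132, 0.2767]
tcp_rot: [0.511, 0.49, -0.51, 0.489]
contact_force: [0.4, -0.6, -4.4]
opening: 0.147
```

```bash
python3 -c "
from h import *
zoom('z3')"
```

```text
t 38.1 pos [0.5764 0.132  0.2772] jawdeg -2.45 down [ 0.0012  0.002  -1.    ] F [ 0.5703  0.579  -3.4538] op 0.149 q [0.0529 0.077  1.7526 0.002  1.3106 0.0952]
shift [-0.0554 -0.0048 -0.03  ] norm rows 0.06 turn [-0.0041 -0.1168 -0.0639]
```

View pics/z3.png

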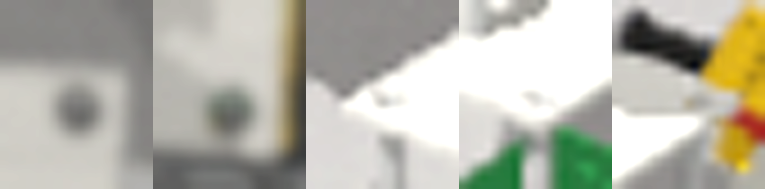

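Request:
drive_tool(
  series=[
    [[0.12,-0.015,0],[0,0,-0.1]],
    [[0.1,-0.01,0],[0,0,-0.05]],
    [[0,0,0],[0,0,0]],
  ],
)

```text
time: 38.4
eef_pos: [0.5767, 0.1321, 0.2667]
tcp_rot: [0.513, 0.489, -0.509, 0.489]
contact_force: [0.6, 0.5, -5.0]
opening: 0.147
```

```bash
python3 -c "
from h import *
zoom('z4')"
```

```text
t 38.5 pos [0.5766 0.1321 0.267 ] jawdeg -2.51 down [ 0.0041  0.0027 -1.    ] F [ 1.5443  0.3492 -4.3564] op 0.144 q [0.0528 0.0832 1.7648 0.0026 1.2894 0.0959]
shift [-0.2598 -0.0091 -0.0276] norm rows 0.26 turn [-0.0557 -0.165  -0.2258]
```

View pics/z4.png

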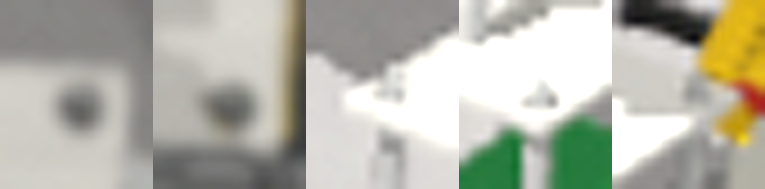

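Request:
drive_tool(
  series=[
    [[0.15,-0.02,0],[0,0,-0.25]],
    [[0.15,-0.02,0],[0,0,-0.1]],
    [[0.1,-0.01,0],[0,0,-0.1]],
    [[0,0,0],[0,0,0]],
  ],
)

```text
time: 38.9
eef_pos: [0.5763, 0.1321, 0.2474]
tcp_rot: [0.513, 0.489, -0.509, 0.489]
contact_force: [3.0, 0.9, -4.0]
opening: 0.148
```

```bash
python3 -c "
from h import *
zoom('z5')"
```

```text
t 39.0 pos [0.5763 0.1322 0.2476] jawdeg -2.57 down [ 0.0034  0.0035 -1.    ] F [ 3.2737  1.4997 -5.2826] op 0.151 q [0.0527 0.0974 1.7853 0.0034 1.2553 0.0965]
shift [-0.6483 -0.0014 -0.0279] norm rows 0.65 turn [-0.1218 -0.2062 -0.1832]
```

View pics/z5.png

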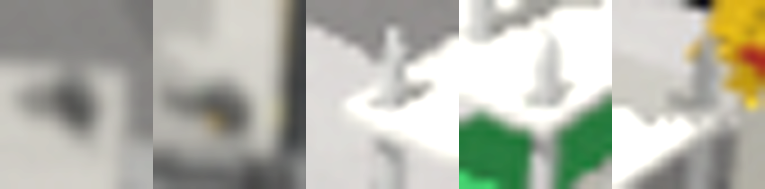

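Request:
drive_tool(
  series=[
    [[0.15,0.02,-0.01],[-0.1,0,-0.2]],
    [[0.15,-0.015,0],[0,0,-0.1]],
    [[0.15,-0.015,0],[0,0,-0.1]],
    [[0,0,0],[0,0,0]],
  ],
)

```text
time: 39.4
eef_pos: [0.5765, 0.1323, 0.224]
tcp_rot: [0.511, 0.49, -0.511, 0.488]
contact_force: [3.9, 0.7, -4.9]
opening: 0.148
```

```bash
python3 -c "
from h import *
zoom('z6')"
```

```text
t 39.5 pos [0.5765 0.1324 0.2244] jawdeg -2.46 down [-0.0019  0.0024 -1.    ] F [ 4.4042  0.1753 -5.6523] op 0.148 q [0.0532 0.1202 1.8039 0.0026 1.2193 0.0952]
shift [-1.1122 -0.0089 -0.0252] norm rows 1.11 turn [-0.0082 -0.132   0.1156]
```

View pics/z6.png

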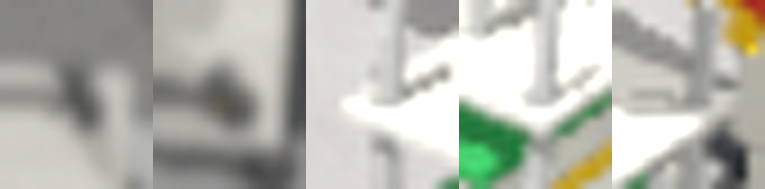

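Request:
drive_tool(
  series=[
    [[0.15,0.02,0],[0,0,0]],
    [[0.15,0,0],[0,0,-0.1]],
    [[0.12,-0.01,0],[0,0,-0.1]],
    [[0,0,0],[0,0,0]],
  ],
)

```text
time: 39.9
eef_pos: [0.5767, 0.1323, 0.2022]
tcp_rot: [-0.509, -0.491, 0.512, -0.487]
contact_force: [3.2, 0.1, -3.5]
opening: 0.144
```

```bash
python3 -c "
from h import *
zoom('z7')"
```

```text
t 40.0 pos [0.5767 0.1324 0.2025] jawdeg -2.41 down [-0.0064  0.0021 -1.    ] F [ 3.4294  0.235  -4.7016] op 0.149 q [0.0532 0.1434 1.8198 0.0026 1.1846 0.0943]
shift [-1.55   -0.0214 -0.0251] norm rows 1.55 turn [ 0.0376 -0.1053  0.3687]
```

Request:
drive_tool(
  series=[
    [[0.12,0.02,0],[0,0,0.3]],
    [[0.08,0,0],[0,0,0]],
    [[0,0,0],[0,0,0]],
  ],
)

```text
time: 40.3
eef_pos: [0.5768, 0.1324, 0.1917]
tcp_rot: [-0.51, -0.491, 0.511, -0.488]
contact_force: [3.2, 0.2, -2.6]
opening: 0.146
```

```bash
python3 -c "
from h import *
go([.576,.132,.191],-2.45)
S=cam('scene'); crop(S,325,130,405,200,9,'s28')"
```

```text
t 40.3 pos [0.5768 0.1324 0.1917] jawdeg -2.35 down [-0.0035  0.0014 -1.    ] F [ 3.2238  0.2367 -2.6263] op 0.146 q [0.0536 0.1531 1.8297 0.0017 1.1623 0.094 ]
shift [ 0.0144 -0.0161  0.0082] norm rows 0.02 turn [ 0.0954 -0.0727  0.2034]
```

View pics/s28.png

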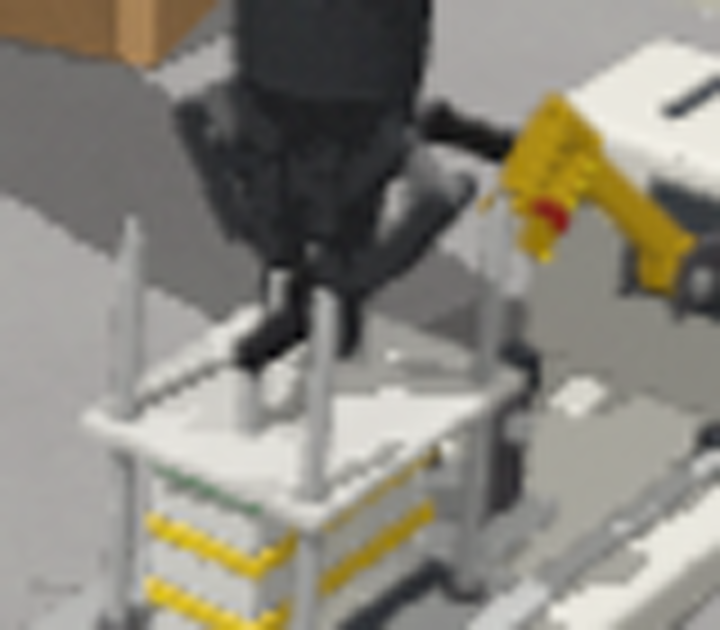

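Request:
drive_tool(
  series=[
    [[0.03,0.01,0],[0,0,0.2]],
    [[0,0,0],[0,0,0]],
  ],
)

```text
time: 40.55
eef_pos: [0.5772, 0.1324, 0.1913]
tcp_rot: [0.51, 0.49, -0.51, 0.489]
contact_force: [2.6, -0.3, -5.3]
opening: 0.144
```

Request:
drive_tool(
  series=[
    [[0,0,0],[0,0,0]],
    [[0,0,0],[0,0,0]],
    [[0,0,0],[0,0,0]],
  ],
  grip=0.2,
)

```text
time: 40.85
eef_pos: [0.5768, 0.133, 0.1927]
tcp_rot: [0.51, 0.491, -0.51, 0.489]
contact_force: [0.4, -0.3, 0.1]
opening: 0.596
```

```bash
python3 -c "
from h import *
go([.576,.132,.191],-2.45)
S=cam('scene'); crop(S,325,130,405,200,9,'s29')"
```

```text
t 40.85 pos [0.5768 0.133  0.1927] jawdeg -2.24 down [-0.0015  0.0018 -1.    ] F [ 0.4224 -0.3098  0.1055] op 0.596 q [0.0545 0.1514 1.8298 0.002  1.1619 0.0928]
shift [ 0.0334 -0.0159  0.0198] norm rows 0.04 turn [ 0.2091 -0.0983  0.0905]
```

View pics/s29.png

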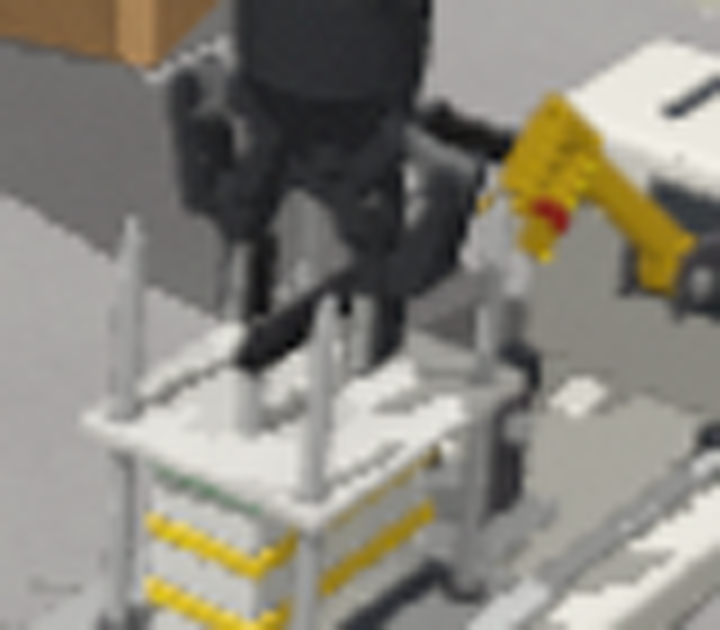

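Request:
drive_tool(
  series=[
    [[-0.4,0,0],[0,0,0]],
    [[-0.7,0,0],[0,0,0.1]],
    [[-0.9,0,0],[0,0,0.1]],
    [[-0.9,0,0],[0,0,0.1]],
    [[-0.4,0,0],[0,0,0]],
  ],
)

```text
time: 41.4
eef_pos: [0.5743, 0.1329, 0.3582]
tcp_rot: [-0.508, -0.493, 0.511, -0.488]
contact_force: [0.6, 0.5, 0.4]
opening: 0.601
```

Request:
drive_tool(
  series=[
    [[0,0,0.8],[0,0,0]],
    [[0,0,1],[0,0,0]],
    [[0,0,1],[0,0,0]],
    [[0,0,1],[0,0,0]],
    [[0,0,0.3],[0,0,0]],
  ],
  grip=-1,
)

```text
time: 41.9
eef_pos: [0.5685, -0.0739, 0.3674]
tcp_rot: [0.509, 0.491, -0.505, 0.494]
contact_force: [-0.3, -0.1, -1.0]
opening: -0.004
```

```bash
python3 -c "
from h import *
S=cam('scene');T=cam('top')
go([.576,.032,.191],-2.45)
crop(S,325,120,435,200,7,'s30');crop(T,110,110,330,220,3.6,'t30')"
```

```text
t 42.0 pos [ 0.5688 -0.0722  0.3673] jawdeg -1.62 down [ 0.0065  0.0027 -1.    ] F [ 0.4229  0.9259 -0.715 ] op 0.001 q [-0.3051 -0.0105  1.6814  0.0045  1.4653 -0.2772]
shift [ 3.532   0.0627 -2.0773] norm rows 4.1 turn [ 0.8293 -0.1657 -0.3663]
```

View pics/s30.png

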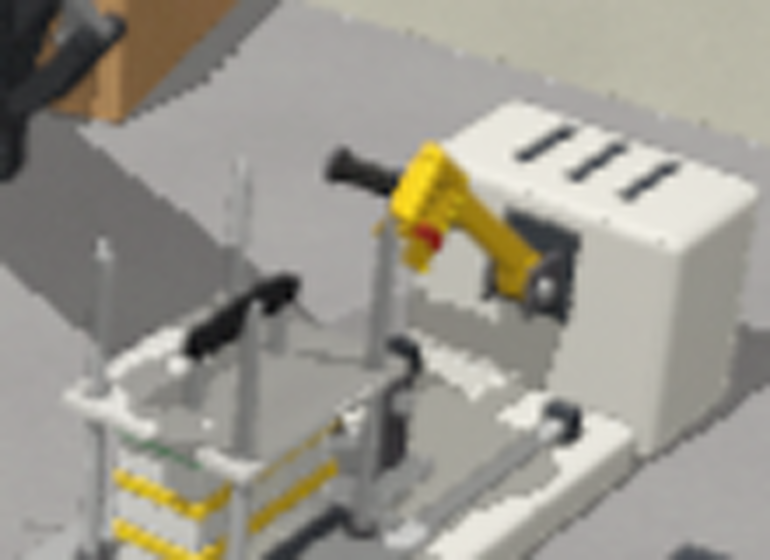

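View pics/t30.png

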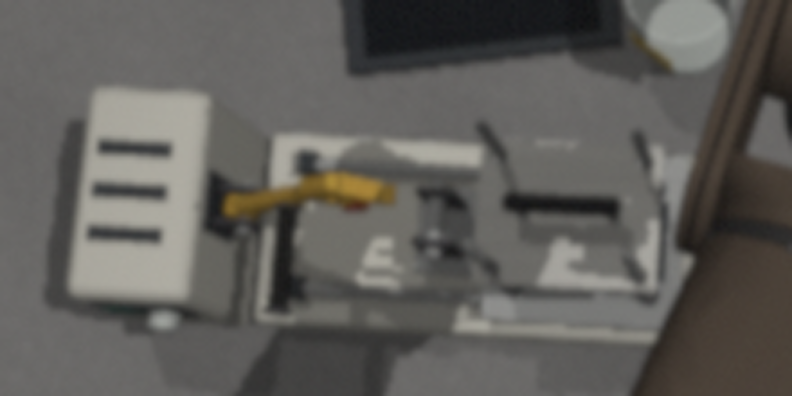

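```bash
python3 - <<'E'
from h import *
T=cam("top");S=cam("scene")
c=lambda u,v,k,x,y:np.array([(u+.5)/k-.5+x,(v+.5)/k-.5+y])
a=np.radians(-2.45)
def fit(d,pts,full=False):
    f=lambda q:(proj(d,place([q[0],q[1],a],np.array([l for _,l in pts])/1000.))-np.array([u for u,_ in pts])).ravel()
    r=least_squares(f,[.575,.17]); return r.x,r.fun
k=(3.6,110,110)
print("head T",fit(T,[(c(210,93,*k),(87,285,150)),(c(190,302,*k),(-87,285,150)),(c(97,88,*k),(87,385,150)),(c(70,293,*k),(-87,385,150))]))
k=(7,325,120)
print("head S",fit(S,[(c(682,250,*k),(87,285,150)),(c(758,190,*k),(87,385,150)),(c(515,100,*k),(-87,385,150))]))
crop(S,380,120,440,200,8,"s31"); crop(T,120,120,200,210,7,"t31")
E
```

```text
head T (array([0.5792, 0.1374]), array([ 1.3342, -0.9229,  1.0522,  0.4389, -1.6854, -1.013 , -0.7097,
        1.3957]))
head S (array([0.5873, 0.134 ]), array([-0.2789,  0.2637,  1.266 , -0.3284, -1.0226, -0.1107]))
```

View pics/s31.png

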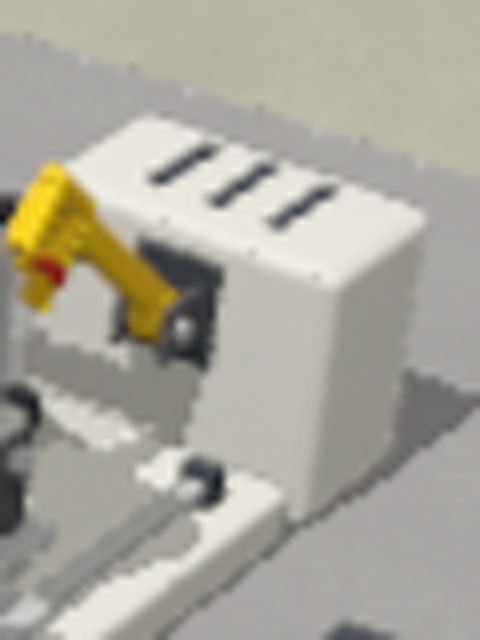

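View pics/t31.png

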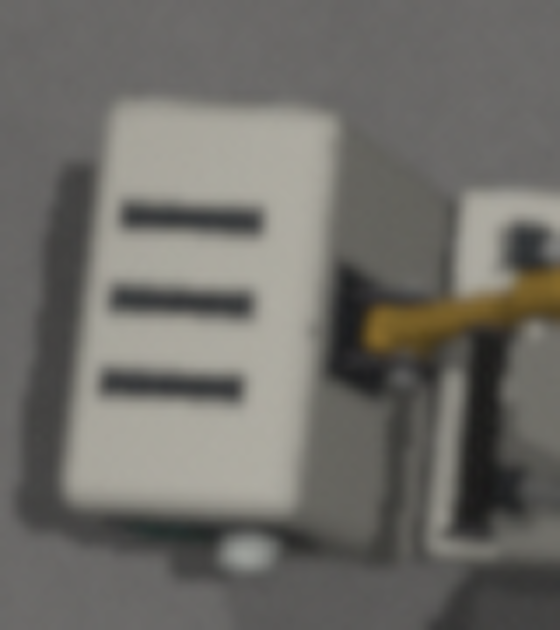

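```bash
python3 - <<'E'
from h import *
T=cam("top");S=cam("scene")
c=lambda u,v,k,x,y:np.array([(u+.5)/k-.5+x,(v+.5)/k-.5+y])
def fit(d,pts,z0=0,free=True):
    f=lambda q:(proj(d,place([q[0],q[1],q[2]],np.array([l for _,l in pts])/1000.))-np.array([u for u,_ in pts])).ravel()
    r=least_squares(f,[.575,.17,-.04]); return r.x[:2],np.degrees(r.x[2]),np.round(r.fun,2)
k=(7,120,120)
P=[(c(111,100,*k),(87,385,150)),(c(341,110,*k),(87,285,150)),(c(299,514,*k),(-87,285,150)),(c(62,502,*k),(-87,385,150))]
print("head T",fit(T,P))
k=(8,380,120)
P2=[(c(333,288,*k),(87,285,150)),(c(428,215,*k),(87,385,150)),(c(152,115,*k),(-87,385,150)),(c(290,518,*k),(87,285,0))]
print("head S",fit(S,P2))
# bed -y end corners in top0: t_shak 3.8 offset 120,120
k=(3.8,120,120)
B=[(c(740,130,*k)),(c(725,327,*k))]
print("bed end T",[back(T,b,.034)[0] for b in B])
print("bed +y end",[back(T,c(*b,*k),.034)[0] for b in((250,103),(234,301))])
k=(5,310,130)
print("bed S",[(back(S,c(*b,*k),.034)[0]) for b in((47,400),(228,492))])
E
```

```text
head T (array([0.5775, 0.1387]), np.float64(-2.8248664314111274), array([-0.72, -1.05,  0.81, -0.78,  0.56,  0.9 , -0.65,  0.84]))
head S (array([0.5692, 0.1432]), np.float64(-4.773389017558371), array([-0.45, -1.02,  0.95, -0.68, -0.55, -1.32,  0.04,  2.53]))
bed end T [array([0.6506, 0.0014, 0.034 ]), array([0.4854, 0.0128, 0.034 ])]
bed +y end [array([0.6731, 0.4105, 0.034 ]), array([0.5063, 0.4158, 0.034 ])]
bed S [array([0.4928, 0.01  , 0.034 ]), array([ 0.6591, -0.0004,  0.034 ])]
```

```bash
python3 -c "
from h import *
go([.5275,.03,.205],-2.45)"
```

```text
t 42.2 pos [ 0.569  -0.0687  0.3671] jawdeg -1.31 down [ 0.0064  0.0032 -1.    ] F [ 0.0747 -0.5178  0.3977] op 0.002 q [-0.2992 -0.0108  1.682   0.005   1.4653 -0.2769]
shift [ 3.2436 -0.8957 -1.9432] norm rows 3.89 turn [ 1.1431 -0.1957 -0.3606]
```

Request:
drive_tool(
  series=[
    [[0,-0.4,-0.7],[0.8,0,0]],
    [[0.2,-0.4,-0.7],[0,0,0]],
    [[0.7,0,-0.4],[0,0,0]],
    [[0.8,0,0],[0,0,0]],
    [[0.7,0,0],[0,0,0]],
  ],
)

```text
time: 42.7
eef_pos: [0.535, 0.0338, 0.2521]
tcp_rot: [0.513, 0.488, -0.5, 0.498]
contact_force: [-0.6, 0.2, -0.4]
opening: 0.001
```

Request:
drive_tool(
  series=[
    [[0.4,0,0],[0,0,0]],
    [[0,0,0],[0,0,0]],
  ],
)

```text
time: 42.9
eef_pos: [0.5315, 0.0384, 0.2253]
tcp_rot: [0.509, 0.493, -0.5, 0.497]
contact_force: [-0.1, 0.4, -0.5]
opening: 0.002
```

```bash
python3 -c "
from h import *
go([.5275,.04,.205],-2.45)"
```

```text
t 42.9 pos [0.5315 0.0384 0.2253] jawdeg -1.12 down [ 0.0125  0.0054 -0.9999] F [-0.136   0.4433 -0.5437] op 0.002 q [-0.1215 -0.0202  1.9485  0.0073  1.2016 -0.1046]
shift [ 0.4049 -0.0862 -0.0285] norm rows 0.41 turn [ 1.3291 -0.3293 -0.7043]
```

Request:
drive_tool(
  series=[
    [[0.35,-0.1,0],[1.3,-0.3,-0.7]],
    [[0,0,0],[0,0,0]],
    [[0,0,0],[0,0,0]],
  ],
)

```text
time: 43.2
eef_pos: [0.5274, 0.0407, 0.209]
tcp_rot: [0.511, 0.489, -0.509, 0.49]
contact_force: [0.6, 0.6, 0.5]
opening: -0.001
```

```bash
python3 -c "
from h import *
S=cam('scene');T=cam('top')
go([.5275,.05,.205],-2.45)
crop(S,325,120,435,210,7,'s32')"
```

```text
t 43.3 pos [0.5272 0.0405 0.2089] jawdeg -2.35 down [ 0.002  0.    -1.   ] F [0.6161 0.0452 0.1995] op -0.002 q [-0.1155 -0.0076  1.9673  0.0003  1.1799 -0.0746]
shift [ 0.0772 -0.0028 -0.1905] norm rows 0.21 turn [ 0.0975 -0.0075 -0.117 ]
```

View pics/s32.png

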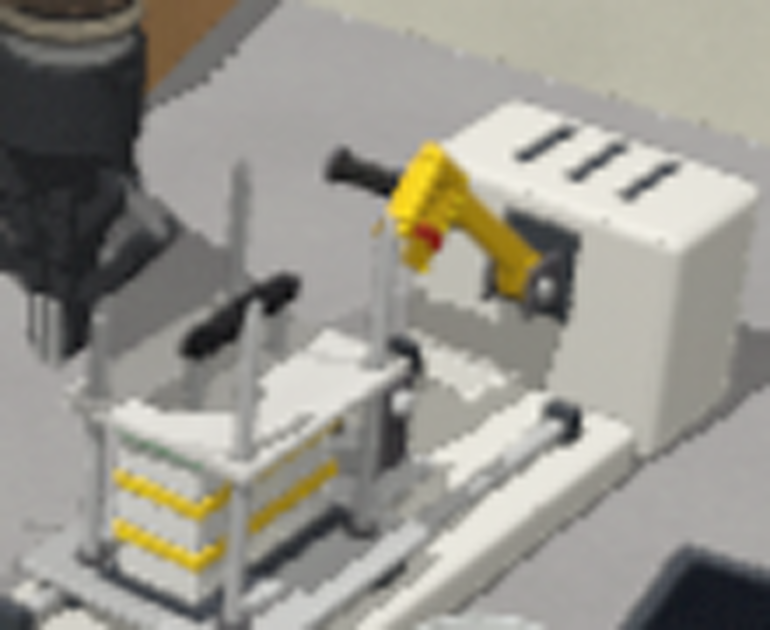

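Request:
drive_tool(
  series=[
    [[0,0,-0.2],[0,0,0]],
    [[0,0,-0.15],[0,0,0]],
    [[0,0,-0.1],[0,0,0]],
    [[0,0,-0.1],[0,0,0]],
    [[0,0,-0.1],[0,0,0]],
  ],
)

```text
time: 43.8
eef_pos: [0.5298, 0.0686, 0.2111]
tcp_rot: [-0.507, -0.484, 0.513, -0.496]
contact_force: [-0.6, -8.7, 0.6]
opening: -0.001
```

Request:
drive_tool(
  series=[
    [[0,0,-0.1],[0,0,0]],
    [[0,0,-0.1],[0,0,0]],
    [[0,0,-0.1],[0,0,0]],
  ],
)

```text
time: 44.1
eef_pos: [0.5301, 0.073, 0.2115]
tcp_rot: [-0.496, -0.478, 0.52, -0.504]
contact_force: [-2.3, -21.9, 0.6]
opening: -0.001
```

```bash
python3 -c "
from h import *
S=cam('scene')
go([.5275,.05,.205],-2.45)
crop(S,325,120,435,210,7,'s33')"
```

```text
t 44.15 pos [0.5301 0.0729 0.2115] jawdeg -1.97 down [ 0.0008 -0.0506 -0.9987] F [ -2.8304 -20.12     1.0973] op -0.0 q [-0.0301  0.0092  1.946  -0.0546  1.1846  0.0249]
shift [ 0.1531 -0.0359  0.4528] norm rows 0.48 turn [ 0.475   2.8961 -0.1577]
```

View pics/s33.png

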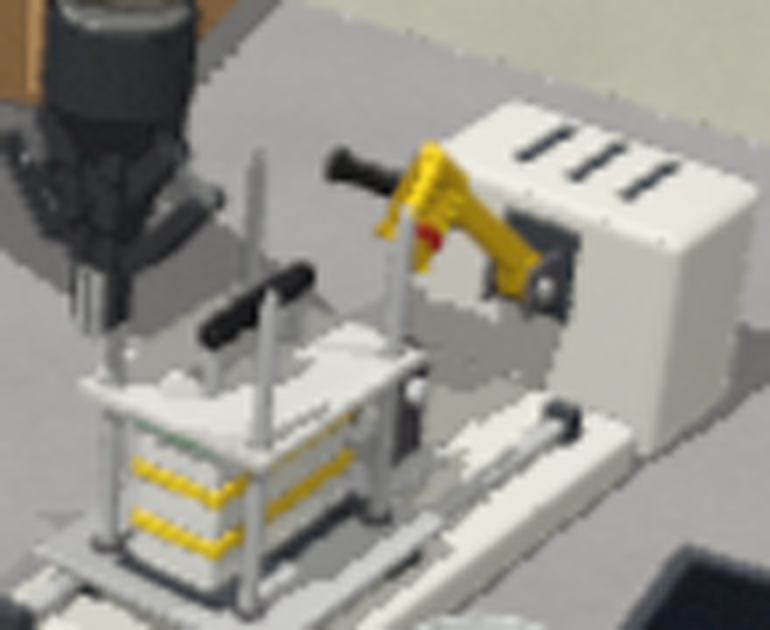

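Request:
drive_tool(
  series=[
    [[0,0,0.3],[0,1.5,0]],
    [[0,0,0.3],[0,1.4,0]],
    [[-0.5,0,0.5],[0,0,0]],
    [[-1,0,0.5],[0,0,0]],
    [[-1,0,0.9],[0,0,0]],
  ],
)

```text
time: 44.65
eef_pos: [0.5238, -0.0393, 0.3205]
tcp_rot: [-0.505, -0.497, 0.509, -0.489]
contact_force: [0.8, -1.5, -0.3]
opening: 0.001
```

Request:
drive_tool(
  series=[
    [[-0.3,0,1],[0,0,0]],
    [[0,0,1],[0,0,0]],
    [[0,0,1],[0,0,0]],
    [[0,0,0],[0,0,0]],
  ],
)

```text
time: 45.05
eef_pos: [0.523, -0.1925, 0.3467]
tcp_rot: [0.508, 0.49, -0.506, 0.496]
contact_force: [-0.3, 0.8, -0.8]
opening: -0.002
```

```bash
python3 -c "
from h import *
S=cam('scene');T=cam('top')
go([.5275,.05,.205],-2.45)
crop(S,325,120,435,210,7,'s34');crop(S,330,130,400,220,8.5,'sp2');crop(T,160,140,310,220,5.3,'tp2')"
```

```text
t 45.15 pos [ 0.5233 -0.1885  0.3464] jawdeg -1.41 down [ 0.0081 -0.0009 -1.    ] F [-1.0718 -0.2985 -0.6209] op 0.001 q [-0.5296 -0.0438  1.7508  0.0033  1.4271 -0.5054]
shift [ 2.8247 -0.0557 -4.7719] norm rows 5.55 turn [ 1.0402  0.0375 -0.4664]
```

View pics/s34.png

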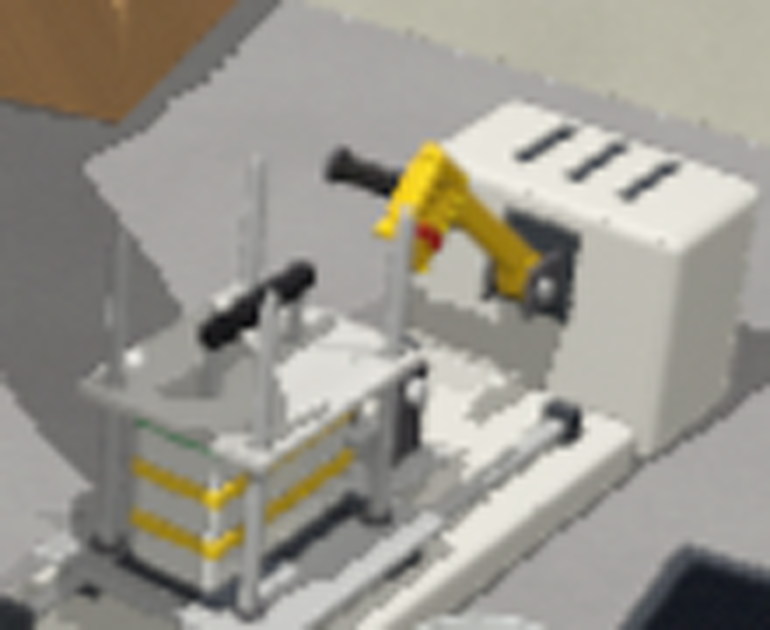

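View pics/sp2.png

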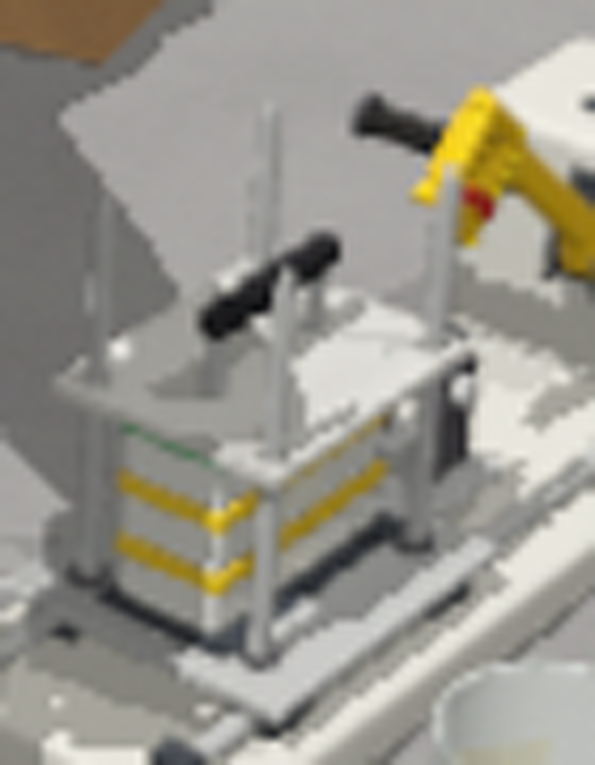

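View pics/tp2.png

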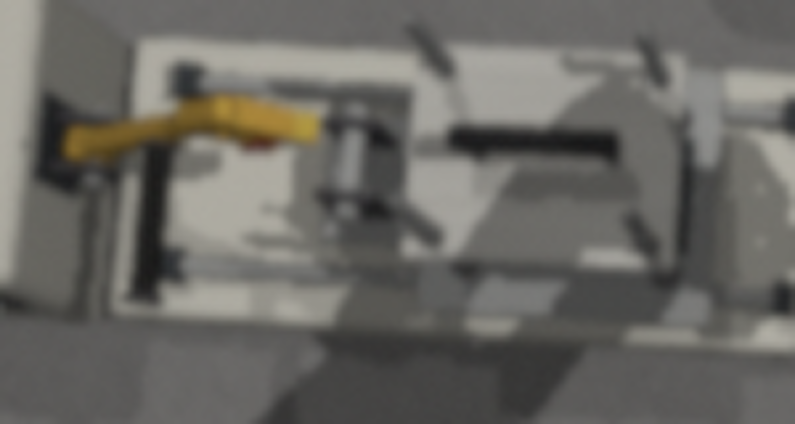

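```bash
python3 - <<'E'
from h import *
T=cam("top");S=cam("scene")
c=lambda u,v,k,x,y:np.array([(u+.5)/k-.5+x,(v+.5)/k-.5+y])
def fit(d,pts):
    a=np.radians(-2.45)
    f=lambda q:(proj(d,place([q[0],q[1],a],np.array([l for _,l in pts])/1000.))-np.array([u for u,_ in pts])).ravel()
    r=least_squares(f,[.575,.14]); return r.x,np.round(r.fun,2)
s=(8.5,330,130)
print("S base",fit(S,[(c(88,575,*s),(-46,-58,60)),(c(260,654,*s),(46,-58,60)),(c(415,542,*s),(46,58,60))]))
print("S tips",fit(S,[(c(269,104,*s),(-46,58,250)),(c(285,267,*s),(46,-58,250))]))
# pin in top, z=.105; centre between lugs
t=(5.3,160,140)
print("pin T now",back(T,c(352,157,*t),.105))
t0=(3.8,120,120)
print("pin T before",back(T,c(427,190,*t0),.105))
print("handle T",[back(T,c(u,v,*t),.206) for u,v in((450,138),(615,146))])
E
```

```text
S base (array([0.5774, 0.1476]), array([ 0.15,  0.14,  0.1 ,  0.07, -0.25, -0.2 ]))
S tips (array([0.5792, 0.1427]), array([-0.21, -0.55,  0.2 ,  0.47]))
pin T now [[0.5857 0.2619 0.105 ]]
pin T before [[0.5845 0.244  0.105 ]]
handle T [array([[0.5746, 0.1871, 0.206 ]]), array([[0.5705, 0.1021, 0.206 ]])]
```

```bash
cat >> h.py <<'E'
OR=np.array([.5765,.1435]);AY=np.radians(-2.45)
def link(th,x,al=.085,up=.008):
    c,s=np.cos(th),np.sin(th)
    y=.263-al*c+up*s; z=.105+al*s+up*c
    return place([*OR,AY],[[x,y,z]])[0]
E
python3 - <<'E'
from h import *
T=cam("top");S=cam("scene")
for th in(0,.3,.4,.5,.6,.7,.8,.9,1.0):
    print(th,"tip",proj(S,[link(th,-.092)]).round(1),proj(T,[link(th,-.092)]).round(1),"seat",proj(S,[link(th,0,.145,0)]).round(1),proj(T,[link(th,0,.145,0)]).round(1),"grip",link(th,-.06))
print("hinge",proj(S,[link(0,0,0,0)]),proj(T,[link(0,0,0,0)]))
crop(S,365,130,425,175,12,"s35");crop(T,160,150,230,185,11,"t35")
E
```

```text
0 tip [[366.5 157.7]] [[202.6 200. ]] seat [[377.1 172.9]] [[226.1 170.6]] grip [0.5242 0.3239 0.113 ]
0.3 tip [[367.8 151.6]] [[197.9 198.8]] seat [[378.9 162.6]] [[220.3 167.5]] grip [0.5244 0.3301 0.1378]
0.4 tip [[368.4 149.6]] [[195.8 198.4]] seat [[379.9 159. ]] [[217.4 166.4]] grip [0.5246 0.3337 0.1455]
0.5 tip [[369.2 147.6]] [[193.4 198. ]] seat [[381.2 155.3]] [[213.9 165.3]] grip [0.5248 0.3381 0.1528]
0.6 tip [[370.  145.6]] [[190.8 197.5]] seat [[382.5 151.7]] [[210.  164.2]] grip [0.525  0.3432 0.1596]
0.7 tip [[371.  143.7]] [[188.  197.1]] seat [[384.1 148.2]] [[205.7 163.2]] grip [0.5252 0.349  0.1659]
0.8 tip [[372.  141.8]] [[185.1 196.8]] seat [[385.8 144.7]] [[200.9 162.2]] grip [0.5255 0.3554 0.1715]
0.9 tip [[373.1 140.1]] [[182.  196.4]] seat [[387.6 141.4]] [[195.8 161.2]] grip [0.5258 0.3623 0.1766]
1.0 tip [[374.2 138.5]] [[178.8 196.1]] seat [[389.5 138.4]] [[190.5 160.3]] grip [0.5261 0.3697 0.1808]
hinge [[397.1303 158.8311]] [[177.4787 168.485 ]]
```

View pics/s35.png

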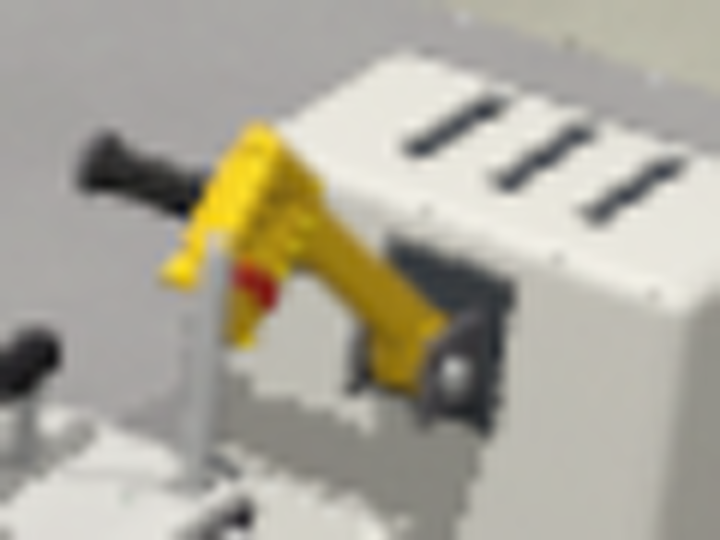

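View pics/t35.png

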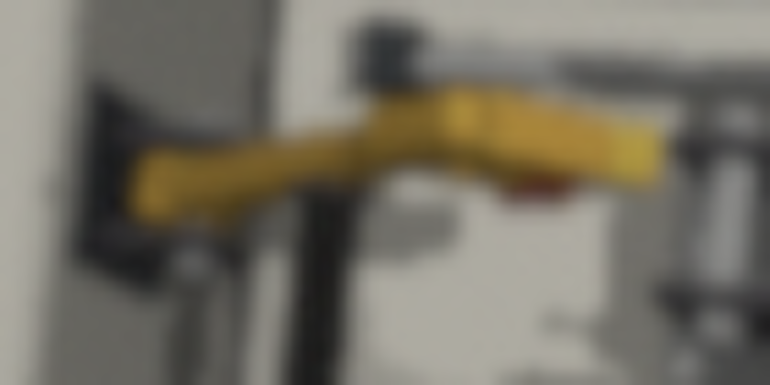

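Request:
drive_tool(
  series=[
    [[0,0,-1],[1,0,-0.4]],
    [[0,0,-1],[0,0,0]],
    [[0,0,-1],[0,0,0]],
    [[0,0,-1],[0,0,0]],
    [[0,0,-1],[0,0,0]],
  ],
)

```text
time: 45.85
eef_pos: [0.5307, 0.0637, 0.3446]
tcp_rot: [-0.51, -0.49, 0.51, -0.49]
contact_force: [0.0, -0.7, 0.2]
opening: 0.002
```

Request:
drive_tool(
  series=[
    [[0,0,-1],[0,0,0]],
    [[0,0,-1],[0,0,0]],
    [[0,0,-1],[0,0,0]],
    [[0,0,-1],[0,0,0]],
    [[0,0,-1],[0,0,0]],
  ],
)

```text
time: 46.35
eef_pos: [0.5331, 0.3138, 0.345]
tcp_rot: [0.507, 0.493, -0.506, 0.494]
contact_force: [0.4, -0.6, 0.6]
opening: 0.0
```

Request:
drive_tool(
  series=[
    [[0,0,-0.6],[0,0,0]],
    [[0,0,0],[0,0,0]],
  ],
)

```text
time: 46.55
eef_pos: [0.5298, 0.353, 0.344]
tcp_rot: [0.504, 0.496, -0.504, 0.496]
contact_force: [0.0, -0.1, -0.1]
opening: 0.001
```

```bash
python3 -c "
from h import *
go([.5253,.353,.25],-2.45)"
```

```text
t 46.55 pos [0.5298 0.353  0.344 ] jawdeg -0.91 down [ 0.0004  0.0011 -1.    ] F [ 0.024  -0.0814 -0.0965] op 0.001 q [0.4283 0.1442 1.5597 0.0009 1.4368 0.444 ]
shift [ 1.8796 -0.0908  0.0042] norm rows 1.88 turn [ 1.5415 -0.0646 -0.0199]
```

Request:
drive_tool(
  series=[
    [[0.5,-0.1,0],[1.5,0,0]],
    [[0.7,0,0],[0,0,-0.1]],
    [[0.6,0,0],[0,0,-0.1]],
    [[0.5,0,0],[0,0,-0.1]],
    [[0,0,0],[0,0,0]],
  ],
)

```text
time: 47.05
eef_pos: [0.5203, 0.3567, 0.2272]
tcp_rot: [-0.508, -0.493, 0.508, -0.491]
contact_force: [-1.0, -0.5, -0.2]
opening: 0.0
```

```bash
python3 -c "
from h import *
S=cam('scene')
go([.5253,.352,.19],-2.45)
crop(S,355,90,445,190,7,'s36')"
```

```text
t 47.1 pos [0.5213 0.3572 0.2296] jawdeg -1.87 down [ 0.0011  0.0023 -1.    ] F [-0.2671 -0.2897  0.1792] op -0.002 q [0.4397 0.2021 1.7012 0.0017 1.2364 0.4718]
shift [0.7926 0.0817 0.1032] norm rows 0.8 turn [ 0.5787 -0.1338 -0.0554]
```

View pics/s36.png

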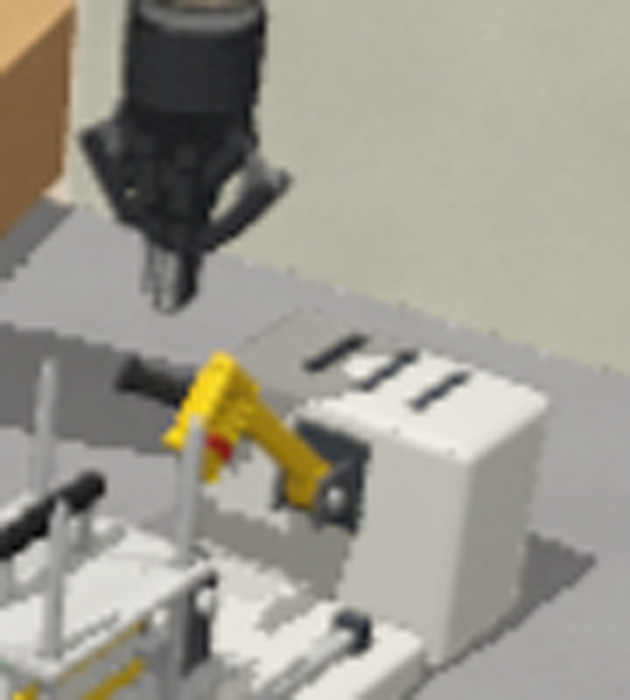

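Request:
drive_tool(
  series=[
    [[0.4,0.08,0.13],[0.5,0,0]],
    [[0.3,0,0],[0,0,0]],
    [[0,0,0],[0,0,0]],
  ],
)

```text
time: 47.4
eef_pos: [0.5272, 0.3518, 0.2002]
tcp_rot: [0.514, 0.489, -0.506, 0.491]
contact_force: [-0.2, -0.2, -0.0]
opening: -0.004
```

```bash
python3 -c "
from h import *
S=cam('scene')
go([.5253,.352,.19],-2.45)
crop(S,355,90,445,190,7,'s37')"
```

```text
t 47.45 pos [0.5277 0.3521 0.2015] jawdeg -2.32 down [ 0.0116  0.0069 -0.9999] F [ 0.0233 -0.0806  0.1246] op 0.0 q [0.4282 0.2264 1.7259 0.0015 1.1759 0.468 ]
shift [ 0.2284 -0.0511  0.0063] norm rows 0.23 turn [ 0.1352 -0.4203 -0.6494]
```

View pics/s37.png

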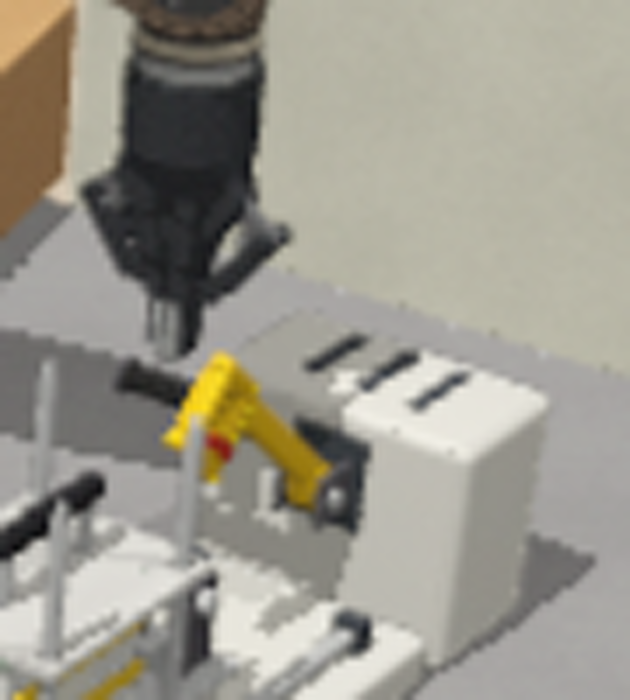

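Request:
drive_tool(
  series=[
    [[0.25,-0.04,0.05],[0,-0.4,-0.6]],
    [[0.15,0,0.12],[0,0,0]],
    [[0.15,0,0.12],[0,0,0]],
    [[0.15,0,0.1],[0,0,0]],
  ],
)

```text
time: 47.85
eef_pos: [0.527, 0.3329, 0.1716]
tcp_rot: [0.512, 0.489, -0.507, 0.492]
contact_force: [-1.2, -1.7, 2.4]
opening: -0.004
```

```bash
python3 -c "
from h import *
S=cam('scene')
go([.5253,.338,.164],-2.45)
crop(S,355,90,445,190,7,'s38')"
```

```text
t 47.9 pos [0.5266 0.3322 0.1698] jawdeg -2.22 down [ 0.0057  0.0008 -1.    ] F [-0.1504  0.3455 -0.3952] op 0.001 q [ 0.4006  0.2371  1.7743 -0.0017  1.1247  0.44  ]
shift [ 0.1163 -0.0302 -0.115 ] norm rows 0.17 turn [ 0.2341 -0.0569 -0.3226]
```

View pics/s38.png

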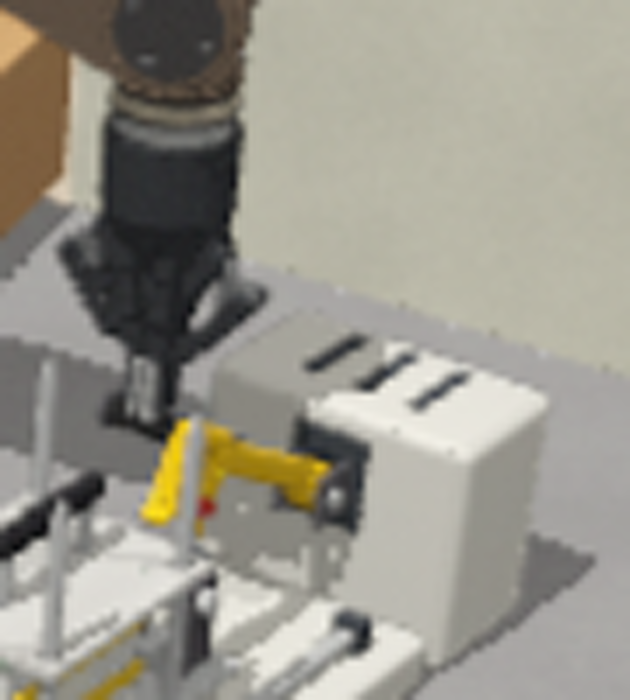

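Request:
drive_tool(
  series=[
    [[0.15,-0.02,0.05],[0.2,0,-0.3]],
    [[0.15,0,0.04],[0,0,0]],
    [[0.1,0,0.02],[0,0,0]],
    [[0,0,0],[0,0,0]],
  ],
)

```text
time: 48.3
eef_pos: [0.5266, 0.3254, 0.149]
tcp_rot: [0.512, 0.489, -0.51, 0.489]
contact_force: [-2.0, -0.6, 4.3]
opening: 0.003
```

```bash
python3 -c "
from h import *
S=cam('scene')
go([.5253,.324,.132],-2.45)
crop(S,355,90,445,190,7,'s39')"
```

```text
t 48.35 pos [0.5266 0.3254 0.1491] jawdeg -2.49 down [ 0.003   0.0009 -1.    ] F [-0.093  -1.015   2.1792] op 0.002 q [ 0.3899  0.2537  1.7952 -0.0004  1.0896  0.4335]
shift [ 0.3423 -0.0257  0.0297] norm rows 0.34 turn [-0.0384 -0.0567 -0.1668]
```

View pics/s39.png

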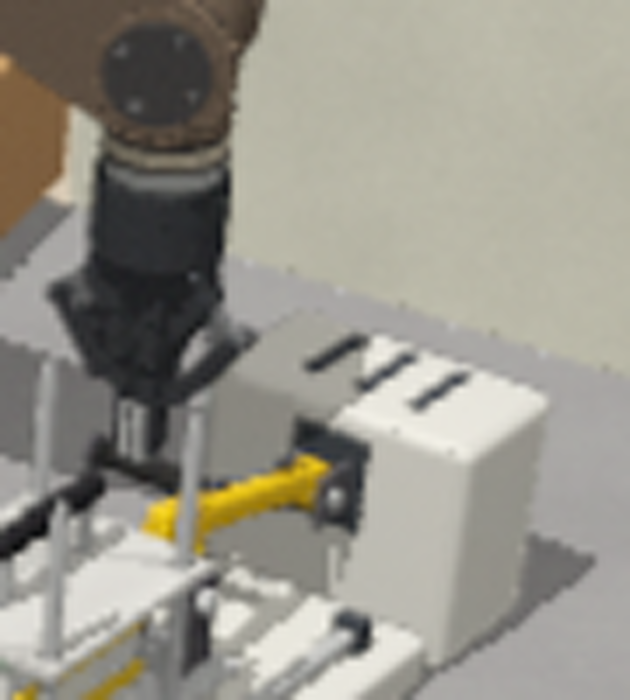

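Request:
drive_tool(
  series=[
    [[0.1,-0.02,0.01],[0,0,-0.1]],
    [[0.1,0,0.01],[0,0,0]],
    [[0,0,0],[0,0,0]],
  ],
)

```text
time: 48.65
eef_pos: [0.5272, 0.3257, 0.1492]
tcp_rot: [0.512, 0.489, -0.509, 0.49]
contact_force: [-0.0, -0.6, -0.3]
opening: 0.001
```

```bash
python3 -c "
from h import *
S=cam('scene');T=cam('top')
go([.5253,.324,.132],-2.45)
crop(S,360,120,420,190,9,'s40');crop(T,170,140,310,210,5.5,'t40')"
```

```text
t 48.75 pos [0.5277 0.3259 0.1489] jawdeg -2.42 down [ 0.0047  0.0024 -1.    ] F [-1.7307 -0.7515  8.6943] op 0.002 q [0.3897 0.2553 1.7937 0.0005 1.0873 0.4318]
shift [ 0.3378 -0.0469  0.0412] norm rows 0.34 turn [ 0.0293 -0.1484 -0.2654]
```

View pics/s40.png

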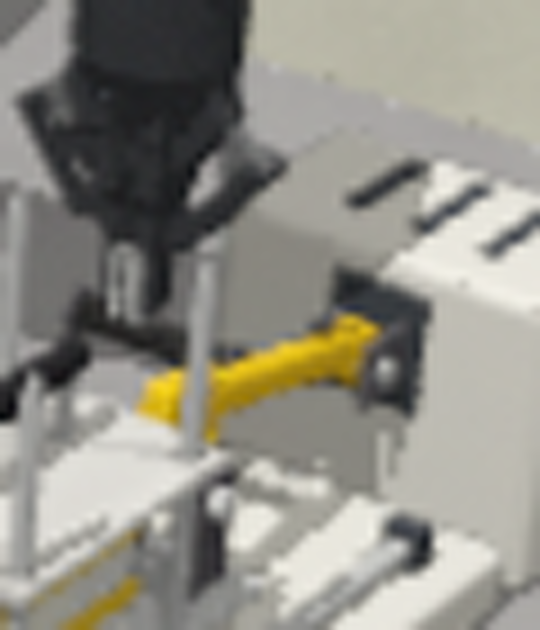

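View pics/t40.png

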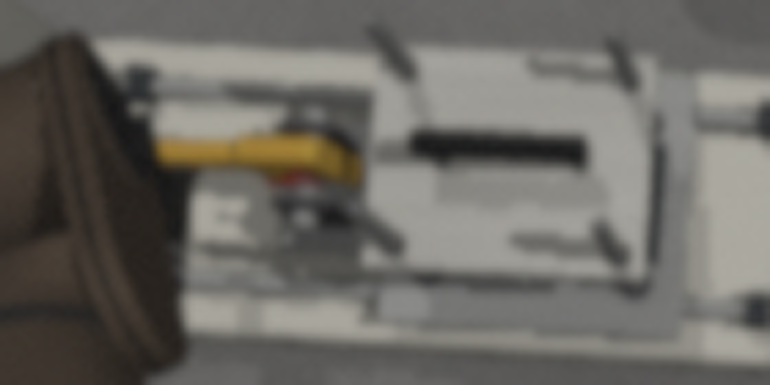

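Request:
drive_tool(
  series=[
    [[0.2,-0.02,0.03],[0,0,-0.2]],
    [[0.25,0,0.02],[0,0,0]],
  ],
)

```text
time: 48.95
eef_pos: [0.5287, 0.3241, 0.1396]
tcp_rot: [0.511, 0.489, -0.509, 0.491]
contact_force: [-7.4, -6.0, 15.0]
opening: 0.002
```

```bash
python3 -c "
from h import *
S=cam('scene')
go([.5253,.324,.132],-2.45)
crop(S,360,120,420,190,9,'s41')"
```

```text
t 49.0 pos [0.5287 0.3236 0.1366] jawdeg -2.28 down [ 0.0043  0.0001 -1.    ] F [-2.2111 -7.0842  8.5037] op 0.002 q [ 0.3864  0.2698  1.8006 -0.0017  1.0671  0.4271]
shift [ 0.0919 -0.0684 -0.0044] norm rows 0.11 turn [ 0.1672 -0.0181 -0.2459]
```

View pics/s41.png

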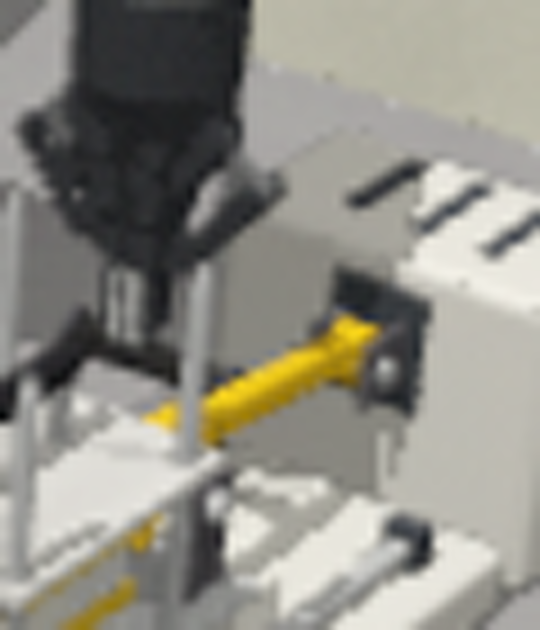

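Request:
drive_tool(
  series=[
    [[0.2,-0.04,0],[0,0,-0.2]],
    [[0.25,0,0],[0,0,0]],
  ],
)

```text
time: 49.2
eef_pos: [0.5296, 0.3242, 0.1303]
tcp_rot: [-0.509, -0.489, 0.509, -0.492]
contact_force: [-36.0, -17.0, 78.5]
opening: 0.004
```

```bash
python3 -c "
from h import *
S=cam('scene');T=cam('top')
go([.5253,.324,.132],-2.45)
crop(S,360,120,420,190,9,'s42');crop(T,190,140,260,210,9,'t42')"
```

```text
t 49.3 pos [0.5294 0.3242 0.1308] jawdeg -2.16 down [ 0.0027 -0.0025 -1.    ] F [-24.9682 -13.2387  51.4005] op -0.001 q [ 0.3874  0.28    1.7998 -0.0038  1.0603  0.427 ]
shift [-0.0245 -0.0823  0.0066] norm rows 0.09 turn [ 0.2903  0.1361 -0.1578]
```

View pics/s42.png

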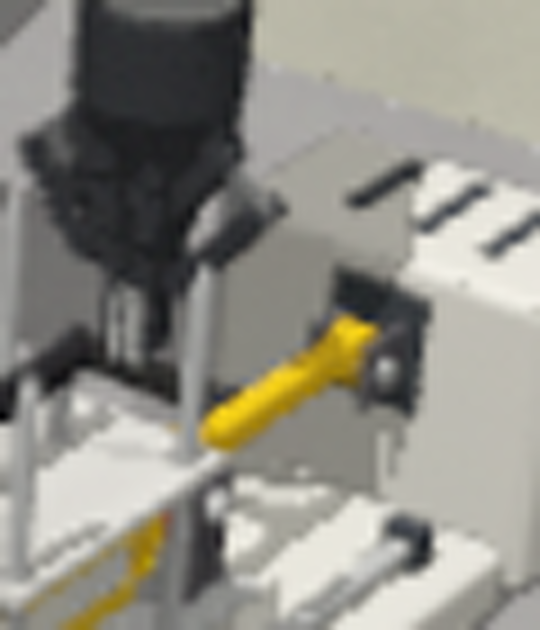

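View pics/t42.png

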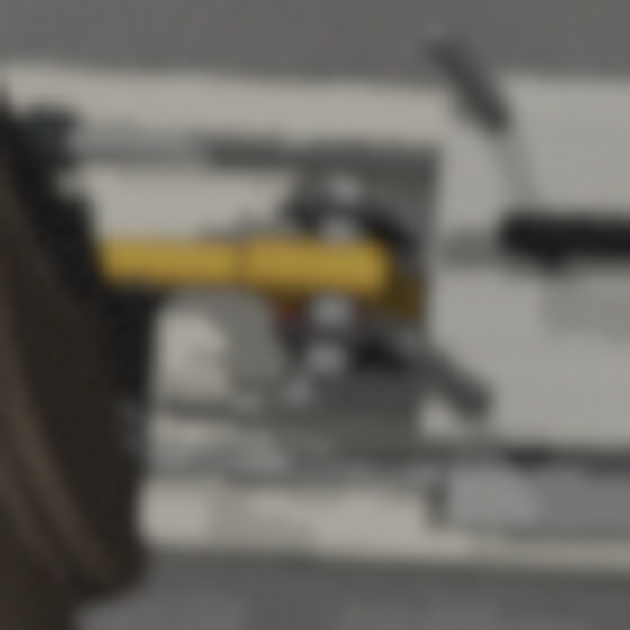

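Request:
drive_tool(
  series=[
    [[-0.15,0,0],[0,0,0]],
    [[-0.5,0,0],[0,0,0]],
    [[-0.8,0,0],[0,0,0]],
    [[-0.9,0,0],[0,0,0]],
    [[-0.9,0,0],[0,0,0]],
  ],
)

```text
time: 49.8
eef_pos: [0.525, 0.3246, 0.2904]
tcp_rot: [-0.505, -0.492, 0.513, -0.489]
contact_force: [-0.7, 1.0, -0.0]
opening: -0.002
```

Request:
drive_tool(
  series=[
    [[-0.5,-0.5,0],[0,0,0]],
    [[0,-1,0],[0,0,0]],
    [[0,-1,0],[0,0,0]],
    [[0,0,0],[0,0,0]],
  ],
)

```text
time: 50.2
eef_pos: [0.3998, 0.3314, 0.3213]
tcp_rot: [0.511, 0.491, -0.509, 0.489]
contact_force: [-0.5, 0.1, -0.5]
opening: 0.002
```

```bash
python3 -c "
from h import *
S=cam('scene');T=cam('top')
go([.5253,.324,.132],-2.45)
for th in (0,.05,.1,.2): print(th,proj(S,[link(th,-.092)]),proj(T,[link(th,-.092)]))
crop(S,350,130,420,190,10,'s43');crop(T,180,140,260,210,9,'t43')
cv2.imwrite('pics/sf.png',S['img'][:,:,::-1]);cv2.imwrite('pics/tf.png',T['img'][:,:,::-1])"
```

```text
t 50.3 pos [0.4034 0.3311 0.3215] jawdeg -2.33 down [ 0.0027  0.0031 -1.    ] F [0.5273 0.315  1.1527] op -0.006 q [ 0.4921 -0.1106  1.8579  0.0015  1.3904  0.5324]
shift [3.7959 2.4314 0.0561] norm rows 4.51 turn [ 0.1241 -0.186  -0.1497]
0 [[366.4562 157.6556]] [[202.583  200.0324]]
0.05 [[366.6    156.6827]] [[201.9813 199.8331]]
0.1 [[366.7738 155.6949]] [[201.3059 199.6307]]
0.2 [[367.2097 153.6853]] [[199.7383 199.2181]]
```

View pics/s43.png

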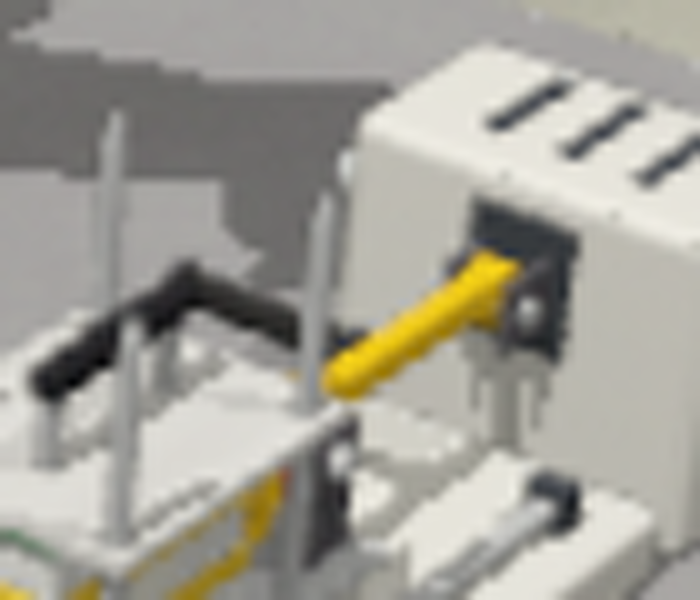

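View pics/t43.png

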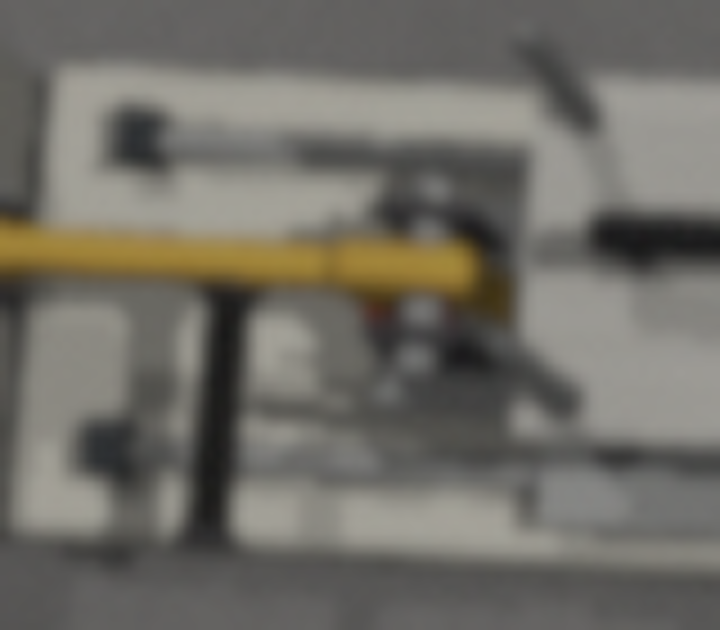

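View pics/sf.png

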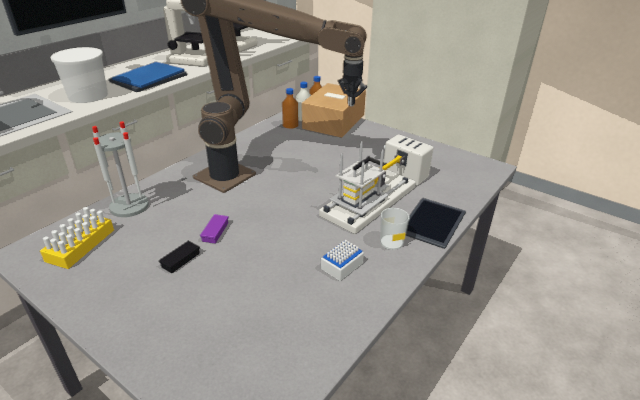

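View pics/tf.png

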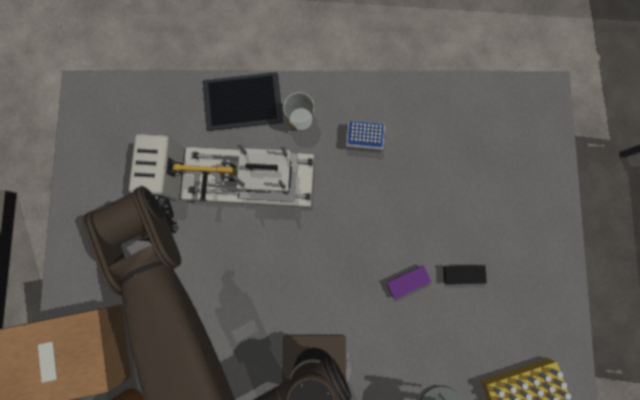

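```bash
python3 -c "
from h import *
S=cam('scene');T=cam('top')
a=cv2.resize(S['img'][160:190,366:392,::-1],None,fx=15,fy=15,interpolation=cv2.INTER_NEAREST)
b=cv2.resize(T['img'][160:185,212:240,::-1],None,fx=13,fy=13,interpolation=cv2.INTER_NEAREST)
b=cv2.copyMakeBorder(cv2.convertScaleAbs(b,alpha=1.5),0,450-b.shape[0],0,0,cv2.BORDER_CONSTANT)
cv2.imwrite('pics/zl.png',np.hstack([a,b]))
pts={'pin':link(0,0,.145,0),'pin+25':link(0,.025,.145,0),'pin-25':link(0,-.025,.145,0),'below':link(0,0,.145,-.02)}
for k,v in pts.items(): print(k,(proj(S,[v])[0]-[366,160])*15,(proj(T,[v])[0]-[212,160])*13+[390,0])
"
```

```text
pin [165.7596 193.7354] [573.6161 137.8383]
pin+25 [247.7265 226.7251] [581.9733  30.8381]
pin-25 [ 84.961  161.2158] [565.2128 245.4295]
below [159.5235 260.2936] [594.0898 155.2831]
```

View pics/zl.png

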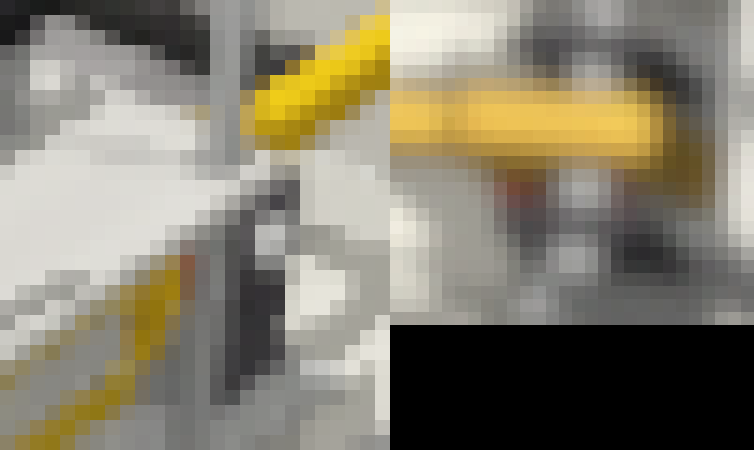

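```bash
python3 -c "
from h import *
S=cam('scene');T=cam('top')
crop(S,330,150,400,220,10,'s44');crop(T,225,140,305,210,9,'t44')
st=ctrl.get_state();print(st['time'])
P=lambda z:place([OR[0],OR[1]+.001,AY],[[-.058,-.072,z],[.058,-.072,z],[.058,.072,z],[-.058,.072,z]])
for z in(.156,.162): print(z,((proj(S,P(z))-[330,150])*10).round(),((proj(T,P(z))-[225,140])*9).round())
"
```

```text
50.5
0.156 [[ 53. 259.]
 [317. 373.]
 [545. 211.]
 [287. 109.]] [[558. 450.]
 [578.  90.]
 [127.  71.]
 [100. 430.]]
0.162 [[ 54. 245.]
 [318. 358.]
 [547. 197.]
 [288.  95.]] [[556. 447.]
 [577.  85.]
 [123.  66.]
 [ 96. 427.]]
```

View pics/s44.png

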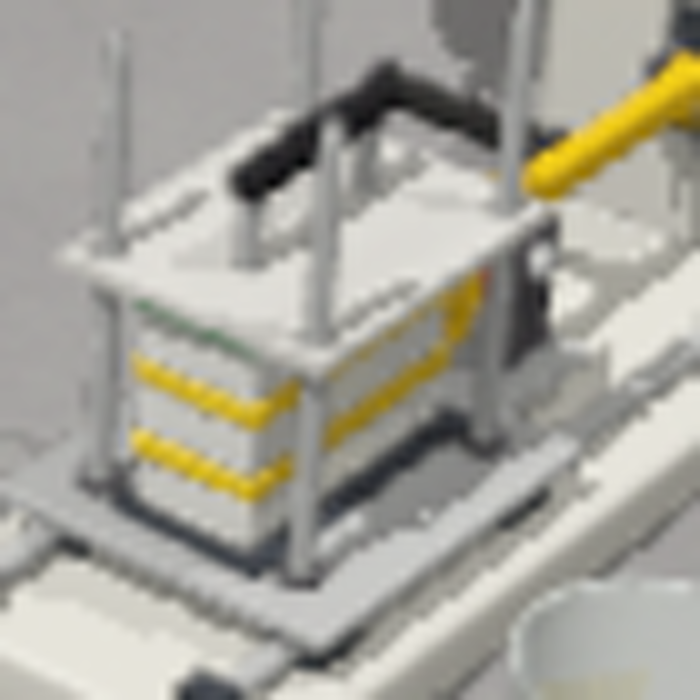

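View pics/t44.png

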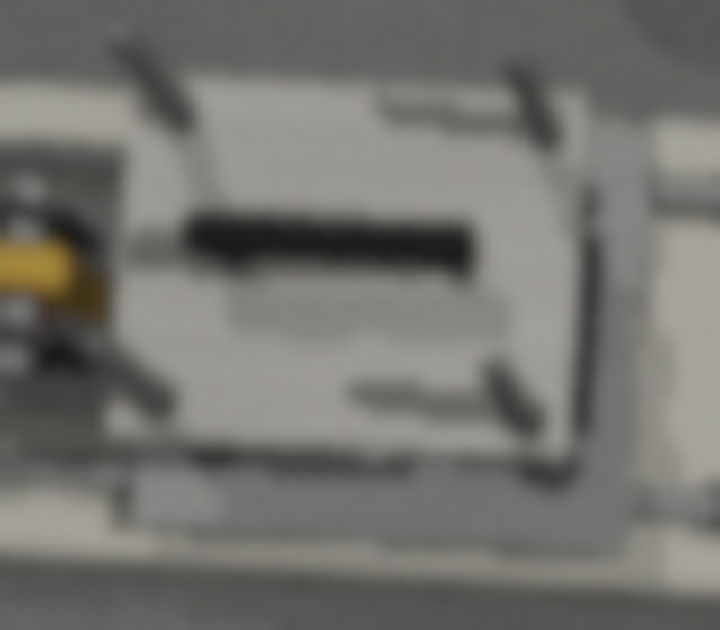

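```bash
python3 -c "
from plant import ctrl
print(ctrl.sign_off(), ctrl.get_state()['time'])"
```

```text
the job is handed in; nothing more can be done
the job is handed in; nothing more can be done
```

The shaker is loaded and coupled, and I handed the job in at about 50 s.

- **Stack:** The three staining boxes on the bench (two yellow, one green) are stacked squarely on the tray between the posts. I saw no blue boxes. The black and purple look-alikes were left alone.
- **Plate:** It went over all four posts and, in the last pictures, its corners sit where a plate lying flat on the green box should be.
- **Tray:** I pushed it by a post towards the drive head until the force rose to about 22 N. I took that as the end stop (+2 mm); the tray reading is inferred, not read.
- **Hook:** I pushed the handle down until it stopped hard, and the link now looks level at home. The last bit overshot: the force at the fingers reached 78 N on the vertical axis (about 88 N in all). That is above the 15 to 25 N suggested but under the 120 N wrist limit.
- **Latch:** I judged it shut because its red shows on both sides of the pin under the hook. I did not test it by pulling up.

While I lowered the first box, the arm drifted about 15 mm and the box may have brushed the posts on the far (+x) side with about 3 N. I corrected it, and the last pictures show nothing out of place. The beaker, tip rack and other things on the bench look undisturbed. The two cameras disagreed by about 4 to 13 mm, depending on height, so I averaged them or compared positions within one view.

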